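# Pack and tamp a batch of carbide buttons

## Task

Move every carbide button out of the blue parts bin into the square packing box, however many scoopfuls it takes, carrying them in the scoop and never touching a button with the gripper's fingers. Then press the square tamper flat down on the buttons inside the box, held upright, until the sprung floor plate bottoms out, and hold it there for a moment. Finish with scoop and tamper both standing upright on the rubber mat again, all the buttons still in the box, and no drill bit knocked over.

Things in the scene. Friction and masses are not known exactly. Their poses are not given: they have to be found in the camera images.
- bin: blue plastic parts bin screwed to the bench: open-topped rectangle, outside 260 mm (its x) by 140 mm (its y), 55 mm high, walls 5 mm (inside 250 by 130 mm), floor 4 mm thick. Origin: centre of the underside, z up. Its -x end, where the buttons start, is towards the robot; the +x part starts empty. A loose button flees from the scoop unless an end wall and corner are used as backstop
- box: grey square packing box screwed to the bench: outside 124 by 124 mm, 85 mm high, walls 6 mm (inside 112 by 112 mm), open at the top, with a sprung steel floor plate. Origin: centre of the underside, z up, x and y square to its walls
- plate_top (a point): centre of the upper face of the sprung floor plate in the packing box, 110 by 110 mm, 35 mm above the bench when up. All the buttons together do not push it down
- plate (a joint): how far the sprung floor plate is pushed down: 0 up, 0.010 m bottomed out; the spring starts to yield at 8 N and takes 16 N at the bottom
- mat: black rubber mat fixed to the bench, 260 mm (its x) by 240 mm (its y), 3 mm thick; scoop and tamper stand on it side by side at the start. Origin: centre of the underside
- scoop_grip (a point): centre of the grip on the scoop's upright wooden handle, 110 mm above the scoop's underside. Handle 18 mm across its y, 24 mm along its x, from 25 to 137 mm above the underside. Axes: z up the handle, the mouth points to -x; the scoop's rear end is 12 mm behind (+x) this point. About 0.2 kg, balances some 35 to 60 mm ahead of the handle
- scoop_lip (a point): middle of the scoop's front lip, on its underside, 117 mm ahead (-x) of and 110 mm below the grip point; axes as the scoop. Flat steel scoop floor 1.8 mm thick, 70 mm wide; side walls 25 mm high stop 28 mm short of the lip; back wall 39 mm high, 110 mm behind the lip
- tamper_grip (a point): centre of the grip on the upright wooden handle of the tamper (28 mm along its x, 24 mm across its y, top 128 mm above the underside; this point is 100 mm above the underside). The foot is a flat square aluminium plate, 90 by 90 by 12 mm, square to these axes; z up. About 0.35 kg
- tamper_foot (a point): centre of the underside of the tamper's foot; axes as the tamper
- btn0: polished carbide button in the bin: pill-shaped, 18 mm diameter, 24 mm long along its x, 66 g, slippery, rolls. Origin at its centre. It may be absent (None): 4 to 8 of the eight are there
- btn1: polished carbide button in the bin: pill-shaped, 18 mm diameter, 24 mm long along its x, 66 g, slippery, rolls. Origin at its centre. It may be absent (None): 4 to 8 of the eight are there
- btn2: polished carbide button in the bin: pill-shaped, 18 mm diameter, 24 mm long along its x, 66 g, slippery, rolls. Origin at its centre. It may be absent (None): 4 to 8 of the eight are there
- btn3: polished carbide button in the bin: pill-shaped, 18 mm diameter, 24 mm long along its x, 66 g, slippery, rolls. Origin at its centre. It may be absent (None): 4 to 8 of the eight are there
- btn4: polished carbide button in the bin: pill-shaped, 18 mm diameter, 24 mm long along its x, 66 g, slippery, rolls. Origin at its centre. It may be absent (None): 4 to 8 of the eight are there
- btn5: polished carbide button in the bin: pill-shaped, 18 mm diameter, 24 mm long along its x, 66 g, slippery, rolls. Origin at its centre. It may be absent (None): 4 to 8 of the eight are there
- btn6: polished carbide button in the bin: pill-shaped, 18 mm diameter, 24 mm long along its x, 66 g, slippery, rolls. Origin at its centre. It may be absent (None): 4 to 8 of the eight are there
- btn7: polished carbide button in the bin: pill-shaped, 18 mm diameter, 24 mm long along its x, 66 g, slippery, rolls. Origin at its centre. It may be absent (None): 4 to 8 of the eight are there
- bit_a: finished drill bit standing on the bench, a bystander, 64 mm wide, 125 mm high. Origin: centre of the underside
- bit_b: finished drill bit standing on the bench, a bystander, 64 mm wide, 125 mm high. Origin: centre of the underside
- bit_c: finished drill bit standing on the bench, a bystander, 52 mm wide, 100 mm high. Origin: centre of the underside
There are look-alikes about, which are no part of the job. Leave any green look-alike of the part that bears tamper_grip alone. What is shaped like the part that bears scoop_grip but turquoise is not meant.

How it is judged:
By the outcome, as a careful person would: the job done as asked, in the order asked, and still so for the second after the job is handed in, with the robot touching nothing.
Of btn0, btn1, btn2, btn3, btn4, btn5, btn6, btn7 only 4 to 8 are there at a start; the rules pass over those that are not, and their reading is None.
At some moment in a run one of scoop, tamper may be knocked a few centimetres aside while the robot is not near it.
It also fails if it takes over 200 s, if anything falls off the work surface, if the arm or the gripper's body presses on something with over 40 N, if the wrist force passes 120 N, or if a joint passes its speed limit or range.

## Robot

A 6-joint arm with a two-finger parallel gripper is mounted at the origin on the work surface. World frame = base frame: x ahead of the robot, y to its left, z up, the work surface at z = 0. Lengths are in m, angles in rad, forces in N, time in s.
With the tool pointing down it reaches from about 0.25 to 0.725 m from the base axis. Payload 4 kg.
Tool frame: the origin (TCP) lies on the centre line of the jaws, within the pads' length; the fingertips stand 11 mm ahead of it and the grasp point (between the pads) lies 8 mm behind it; z points along the fingers, x is the direction in which the jaws open and shut, and the axes are right-handed (so a half turn about z gives the same grasp; the last joint's range is limited). The gripper opens to 85 mm and grips with 20 to 120 N. Pads are 22 mm wide; open, the fingers measure 114 mm over their backs; the gripper's body (76 mm by 85 mm) begins 54 mm behind the grasp point. The pads swing forward as they close: fully open they stand 13 mm farther back than shut.
Start: joints at [1.298, 0.241, 0.005, 1.335, 0, 1.571], TCP at [0.135, 0.482, 0.216] pointing down, gripper open.
Joint ranges: [-2.72, 2.72], [-1.05, 1.87], [-1.09, 1.28], [-1.99, 2.15], [-1.42, 1.44], [-3.14, 3.14]. Speed limits (rad/s): [2.79, 2.79, 3.14, 3.14, 3.14, 3.14].

## Interface

Orientations are given as a unit quaternion [x, y, z, w].
In Python, from workcell import bot, viewer, order gives the robot as it stands. The module is installed in compiled form; this text tells all that it offers.
- The arm moves only by the tool send_rows, never from a script. Its argument "increments" is a list that holds one entry, the list of rows, each a list of 4 numbers: the shift along the tool's x, y, z in m, then the turn about the tool's z in degrees. A call has exactly 8 rows; each row shifts and turns the pose as measured when the row begins, along the tool's axes as they then stand; what a row does not reach is not made up. A row lasts 1/10 s, in which the tool goes at most 50 mm and 8.59 degrees, less where a joint would pass 70% of its speed; a pose out of reach is approached as far as the arm can. A call is refused whole if a number of a shift passes 0.05 or a number of a turn 8.59, either way. A call with a gripper value outside its range is refused whole. "hand" is the closure, from -1 (fully open) to 1 (shut), so that 0 is half open, set as the call begins (left out, the last holds). The fingers move at their own pace and stop on an object; the grip force is fixed at half the most. Time passes only in rows, so rows that do not move let the fingers close, or fill a call up. It gives the time, the measured TCP pose, the force and the opening at its end, in the units of the state.
- bot.get_obs(): the state, without advancing time (a new reading comes with each control period).
- viewer.camera(name): name is "scene" or "top" or "wrist"; returns a dict with "image" (400x640x3 uint8, red, green, blue), "range_z" (400x640 float32, m along the optical axis (not along the pixel's ray), 0 where there is no reading), "camera_matrix" (3x3 intrinsics, pixels), "dist" ([k1, k2, p1, p2, k3] as OpenCV has them; the pictures are not rectified), "eye" and "rotation" of the camera in the world. Camera axes: x right, y down, z forward; pixel columns grow to the right and rows downward; lengths in m; the calibration is good to about 2 mm. A picture is of the moment at which its call begins.
- order.job_done(): hands the job in, once; it reports no verdict.
The state is a dict: "clock": time; "joint_pos": joint angles; "joint_vel": joint speeds; "tau": joint torques, N m; "eef_pos": TCP position; "tool_rot": TCP orientation; "ft_force": force on the tool from outside, world axes, zero at the start; "ft_torque": the same for the moment, N m; "grip_width": finger opening in m.
Only numpy, scipy, OpenCV 4.12 (cv2) and the standard library are available. Lean on these libraries where they do the work, as an engineer would, in place of code of your own. Each camera call takes 0.05 s, during which the arm holds its last target.

## Working session

There is one attempt and no reset: what is moved stays moved. The work goes in short steps, Python scripts to look and compute and a tool call to move; the robot and the scene stay as the last step left them, time stands still between calls to the robot, and variables do not carry over. Pictures are saved under pics/ and viewed, and the job is handed in when it is done.

Besides the shell and the picture viewer there is one more tool, called after "Emit:" by a JSON object that holds its "name" and its "arguments". send_rows: Moves the arm, as the interface text tells. Its arguments: {"type":"object","properties":{"increments":{"type":"array","items":{"type":"array","items":{"type":"array","items":{"type":"number"}}}},"hand":{"type":"number"}},"required":["increments"]}

```bash
mkdir -p pics; ls
cat > h.py <<'E'
from workcell import bot, viewer, order
import numpy as np, cv2
def cam(n,fn=None):
    c=viewer.camera(n)
    if fn: cv2.imwrite('pics/'+fn+'.png',cv2.cvtColor(c['image'],cv2.COLOR_RGB2BGR))
    return c
def R(c):
    r=np.array(c['rotation'],float)
    if r.size==4:
        from scipy.spatial.transform import Rotation as Ro
        return Ro.from_quat(r).as_matrix()
    return r.reshape(3,3)
def ray(c,u,v):
    p=cv2.undistortPoints(np.array([[[u,v]]],float),np.array(c['camera_matrix']),np.array(c['dist']))[0,0]
    return R(c)@np.array([p[0],p[1],1.0])
def atz(c,u,v,z):
    d=ray(c,u,v);e=np.array(c['eye']);return e+d*(z-e[2])/d[2]
def pt(c,u,v):
    return np.array(c['eye'])+ray(c,u,v)*c['range_z'][int(v),int(u)]
def proj(c,P):
    r=R(c);rv,_=cv2.Rodrigues(r.T);t=-r.T@np.array(c['eye'])
    return cv2.projectPoints(np.array(P,float).reshape(-1,3),rv,t,np.array(c['camera_matrix']),np.array(c['dist']))[0][:,0]
def cloud(c):
    h,w=c['range_z'].shape
    uv=np.stack(np.meshgrid(np.arange(w),np.arange(h)),-1).reshape(-1,1,2).astype(float)
    p=cv2.undistortPoints(uv,np.array(c['camera_matrix']),np.array(c['dist']))[:,0]
    d=np.c_[p,np.ones(len(p))]*c['range_z'].reshape(-1,1)
    return (d@R(c).T+np.array(c['eye'])).reshape(h,w,3)
E
python3 - <<'E'
from h import *
print(bot.get_obs())
for n in ['scene','top','wrist']:
    c=cam(n,n+'0'); print(n,c['eye'],c['rotation'],c['camera_matrix'],c['dist'])
E
```

```text
pics
{'clock': 0.0, 'joint_pos': array([1.29800657e+00, 2.41393080e-01, 3.71290196e-03, 1.33522488e+00,
       1.54872368e-05, 1.57078874e+00]), 'joint_vel': array([-0.00036055, -0.00090338, -0.00122093,  0.00015263,  0.00040289,
       -0.00042115]), 'tau': array([ 1.72853681e-03, -3.72317612e+01,  2.52407080e+01,  1.71447342e-02,
        3.65461510e-04, -9.62956861e-07]), 'eef_pos': array([0.13452149, 0.48085767, 0.21501863]), 'tool_rot': array([ 7.96683872e-01,  6.04395315e-01, -8.44681132e-04,  6.31078067e-04]), 'ft_force': array([-0.15036385, -0.29951729, -0.23698874]), 'ft_torque': array([ 0.03918591, -0.02595822, -0.00791835]), 'grip_width': 0.08521670057479887}
scene [ 1.19606585 -0.72217414  0.98128862] [ 0.84375357  0.34908391 -0.15084888 -0.37876767] [[408.92914789   0.         318.98856879]
 [  0.         408.92914789 191.40644525]
 [  0.           0.           1.        ]] [-0.09101349  0.          0.          0.          0.        ]
top [ 0.29128693 -0.01034105  1.18693259] [ 0.74031321 -0.66463602  0.06761941 -0.07498614] [[414.10891815   0.         321.03195362]
 [  0.         414.10891815 199.9883494 ]
 [  0.           0.           1.        ]] [-0.01231349  0.          0.          0.          0.        ]
wrist [0.05822836 0.50199838 0.37444023] [0.7864822  0.59705624 0.09402084 0.12700269] [[345.04856639   0.         321.70348712]
 [  0.         345.04856639 200.51631717]
 [  0.           0.           1.        ]] [0.00630098 0.         0.         0.         0.        ]
```

```bash
python3 - <<'E'
from h import *
c=cam('top')
np.savez('pics/top.npz',**{k:np.array(v) for k,v in c.items()})
im=cv2.cvtColor(c['image'],cv2.COLOR_RGB2BGR)
cr=im[130:270,180:480]; cv2.imwrite('pics/crop1.png',cv2.resize(cr,None,fx=2.66,fy=2.66,interpolation=cv2.INTER_CUBIC))
cr=im[130:250,280:370]; cv2.imwrite('pics/crop2.png',cv2.resize(cr,None,fx=5,fy=5,interpolation=cv2.INTER_CUBIC))
cr=im[160:265,370:470]; cv2.imwrite('pics/crop3.png',cv2.resize(cr,None,fx=5.5,fy=5.5,interpolation=cv2.INTER_CUBIC))
E
python3 - <<'E'
from h import *
c=dict(np.load('pics/top.npz'))
def o(cx,cy,f,x0,y0): return x0+cx/f, y0+cy/f
f=lambda n,u,v,z: print(n,(round(u,1),round(v,1)),atz(c,u,v,z).round(4))
# bin rim outer corners crop2 (5x, off 280,130)
for n,x,y in [('TL',121,53),('TR',383,84),('BR',327,551),('BL',53,515)]:
    f('bin '+n,*o(x,y,5,280,130),.055)
for n,x,y in [('b1',130,393),('b2',179,404),('b3',231,415),('b4',285,403),('b5',117,474),('b6',228,471),('b7',271,498)]:
    f(n,*o(x,y,5,280,130),.013)
for n,x,y in [('TL',73,91),('TR',184,131),('BR',137,241),('BL',26,197)]:
    f('box '+n,*o(x,y,2.66,180,130),.085)
for n,x,y in [('TL',62,37),('TR',501,74),('BR',494,552),('BL',33,517)]:
    f('mat '+n,*o(x,y,5.5,370,160),.003)
for n,x,y in [('TL',288,121),('TR',461,123),('BR',470,291),('BL',295,291)]:
    f('foot '+n,*o(x,y,5.5,370,160),.015)
f('thandle top',*o(444,157,5.5,370,160),.131)
f('shandle top',*o(243,138,5.5,370,160),.140)
f('lipL',*o(44,369,5.5,370,160),.005)
f('lipR',*o(168,424,5.5,370,160),.005)
f('backL',*o(136,172,5.5,370,160),.042)
f('backR',*o(257,216,5.5,370,160),.042)
P=cloud(c)
for n,(u,v) in dict(yel=(273,113),blue=(403,125),red=(361,110),stick=(330,102)).items():
    q=P[v-6:v+14,u-12:u+13].reshape(-1,3); q=q[q[:,2]>0.03]; 
    if len(q): print(n,q.min(0).round(3),q.max(0).round(3))
E
```

```text
bin TL (304.2, 140.6) [0.6903 0.0809 0.055 ]
bin TR (356.6, 146.8) [ 0.6879 -0.0706  0.055 ]
bin BR (345.4, 240.2) [ 0.4176 -0.0643  0.055 ]
bin BL (290.6, 233.0) [0.4212 0.0872 0.055 ]
b1 (306.0, 208.6) [0.5009 0.0553 0.013 ]
b2 (315.8, 210.8) [0.4975 0.0266 0.013 ]
b3 (326.2, 213.0) [ 0.4943 -0.0039  0.013 ]
b4 (337.0, 210.6) [ 0.5047 -0.0341  0.013 ]
b5 (303.4, 224.8) [0.4533 0.0573 0.013 ]
b6 (325.6, 224.2) [ 0.4618 -0.0056  0.013 ]
b7 (334.2, 229.6) [ 0.449  -0.0316  0.013 ]
box TL (207.4, 164.2) [0.5828 0.3369 0.085 ]
box TR (249.2, 179.2) [0.5526 0.2158 0.085 ]
box BR (231.5, 220.6) [0.4339 0.2468 0.085 ]
box BL (189.8, 204.1) [0.4665 0.3664 0.085 ]
mat TL (381.3, 166.7) [ 0.6522 -0.1518  0.003 ]
mat TR (461.1, 173.5) [ 0.6571 -0.3887  0.003 ]
mat BR (459.8, 260.4) [ 0.4011 -0.3953  0.003 ]
mat BL (376.0, 254.0) [ 0.3937 -0.157   0.003 ]
foot TL (422.4, 182.0) [ 0.6153 -0.2732  0.015 ]
foot TR (453.8, 182.4) [ 0.6242 -0.3647  0.015 ]
foot BR (455.5, 212.9) [ 0.5341 -0.3733  0.015 ]
foot BL (423.6, 212.9) [ 0.5243 -0.2822  0.015 ]
thandle top (450.7, 188.5) [ 0.5736 -0.3223  0.131 ]
shandle top (414.2, 185.1) [ 0.5702 -0.2245  0.14  ]
lipL (378.0, 227.1) [ 0.4708 -0.1563  0.005 ]
lipR (400.5, 237.1) [ 0.449  -0.2228  0.005 ]
backL (394.7, 191.3) [ 0.5723 -0.1907  0.042 ]
backR (416.7, 199.3) [ 0.5559 -0.2542  0.042 ]
yel [ 0.291 -0.01   0.044] [0.756 0.202 1.187]
blue [ 0.291 -0.22   0.052] [ 0.758 -0.01   1.187]
red [ 0.291 -0.096  0.038] [ 0.793 -0.01   1.187]
stick [ 0.291 -0.01   1.187] [ 0.291 -0.01   1.187]
```

Emit:
{"name": "send_rows", "arguments": {"increments": [[[-0.034,0.036,-0.005,0.4],[-0.034,0.036,-0.005,0.4],[-0.034,0.036,-0.005,0.4],[-0.034,0.036,-0.005,0.4],[-0.034,0.036,-0.005,0.4],[-0.034,0.036,-0.005,0.4],[-0.034,0.036,-0.005,0.2],[-0.034,0.036,-0.005,0]]], "hand": -1}}

```text
clock: 1.0
eef_pos: [0.3311, 0.1368, 0.2535]
tool_rot: [0.806, 0.592, -0.001, 0.001]
ft_force: [1.5, 0.3, -0.2]
grip_width: 0.0855
```

```bash
cat >> h.py <<'E'
from scipy.spatial.transform import Rotation as Ro
def go(x,y,z,yaw=None):
    "print remaining shift in tool axes; yaw = wanted world angle of tool x, deg"
    o=bot.get_obs(); r=Ro.from_quat(o['tool_rot']).as_matrix()
    d=np.array([x,y,z])-o['eef_pos']; t=r.T@d
    ya=np.degrees(np.arctan2(r[1,0],r[0,0]))
    turn=None
    if yaw is not None: turn=-((yaw-ya+180)%360-180)
    print('t%.2f'%o['clock'],'pos',o['eef_pos'].round(4),'yaw',ya.round(2),'tilt',np.degrees(np.arccos(-r[2,2])).round(2),'tool shift',t.round(4),'dist',np.linalg.norm(t).round(3),'turn',turn if turn is None else round(turn,2),'F',o['ft_force'].round(1),'w',round(o['grip_width'],4))
E
python3 -c "
from h import *
go(.571,-.226,.22,71.8)"
```

```text
t1.00 pos [0.3311 0.1368 0.2535] yaw 72.55 tilt 0.18 tool shift [-0.2741  0.3376  0.0347] dist 0.436 turn 0.75 F [ 1.5  0.3 -0.2] w 0.0855
```

Emit:
{"name": "send_rows", "arguments": {"increments": [[[-0.03,0.037,0,0.3],[-0.03,0.037,0,0.3],[-0.03,0.037,0,0],[-0.03,0.037,0,0],[-0.03,0.037,0,0],[-0.03,0.037,0,0],[-0.03,0.037,0,0],[-0.02,0.025,0,0]]]}}

```text
clock: 1.8
eef_pos: [0.5355, -0.1869, 0.2554]
tool_rot: [0.811, 0.585, 0.002, 0.002]
ft_force: [-0.4, -0.3, 0.3]
grip_width: 0.0858
```

```bash
python3 -c "
from h import *
go(.571,-.226,.22,71.8)
c=cam('wrist','w1');go(.571,-.226,.22,71.8)
np.savez('pics/w1.npz',**{k:np.array(v) for k,v in c.items()})
c=cam('top','t1')"
```

```text
t1.80 pos [ 0.5355 -0.1869  0.2554] yaw 71.61 tilt 0.31 tool shift [-0.026   0.0458  0.0357] dist 0.064 turn -0.19 F [-0.4 -0.3  0.3] w 0.0858
t1.85 pos [ 0.5375 -0.1905  0.2543] yaw 71.45 tilt 0.41 tool shift [-0.023   0.0428  0.0346] dist 0.06 turn -0.35 F [ 2.8 -2.2  0.8] w 0.0855
```

Run:
```python
from h import *
c=dict(np.load('pics/w1.npz'))
P=cloud(c)
for n,(u,v) in dict(shtop=(297,241),thtop=(200,262),foot=(216,190),floor=(300,110),mat=(240,90)).items(): print(n,P[v,u].round(4))
def top(z0,z1,u0,u1,v0,v1):
    q=P[v0:v1,u0:u1].reshape(-1,3); q=q[(q[:,2]>z0)&(q[:,2]<z1)]; print(len(q),q.min(0).round(4),q.max(0).round(4),q.mean(0).round(4),cv2.minAreaRect((q[:,:2]*1000).astype(np.float32)))
top(.133,.146,270,325,200,260)
top(.124,.137,175,240,215,285)
for n,u,v,z in [('lipL',333,96,.005),('lipR',271,96,.005),('backR',274,198,.042),('backL',331,197,.042),('f1',181,204,.015),('f2',246,176,.015),('f3',279,240,.015)]: print(n,atz(c,u,v,z).round(4))
# bin/box via depth
top(.05,.06,400,600,0,262)
```

```text
shtop [ 0.5743 -0.2233  0.1416]
thtop [ 0.5708 -0.3178  0.1305]
foot [ 0.5327 -0.321   0.0169]
floor [ 0.4772 -0.1948  0.0063]
mat [ 0.4352 -0.252   0.0044]
535 [ 0.5606 -0.2354  0.1331] [ 0.5854 -0.2136  0.1426] [ 0.5719 -0.2235  0.14  ] ((572.8963012695312, -224.1625518798828), (17.827499389648438, 23.358442306518555), 71.36329650878906)
433 [ 0.5626 -0.3334  0.124 ] [ 0.5829 -0.3093  0.1342] [ 0.57   -0.3203  0.1305] ((572.18798828125, -321.2998962402344), (18.673416137695312, 23.20088005065918), 7.286685466766357)
lipL [ 0.4745 -0.1542  0.005 ]
lipR [ 0.4523 -0.221   0.005 ]
backR [ 0.5575 -0.2524  0.042 ]
backL [ 0.5768 -0.1906  0.042 ]
f1 [ 0.536  -0.3696  0.015 ]
f2 [ 0.5284 -0.2807  0.015 ]
f3 [ 0.6191 -0.2729  0.015 ]
8170 [ 0.4185 -0.0704  0.05  ] [0.6944 0.0888 0.0588] [0.5676 0.0065 0.0549] ((556.7991943359375, 9.772895812988281), (154.0802764892578, 273.1426696777344), 88.50554656982422)
```

```bash
python3 -c "
from h import *
go(.573,-.2242,.105,71.5)"
```

```text
t1.90 pos [ 0.5358 -0.1876  0.2542] yaw 71.47 tilt 0.26 tool shift [-0.0229  0.0462  0.1494] dist 0.158 turn -0.03 F [0.1 0.8 0. ] w 0.0855
```

Emit:
{"name": "send_rows", "arguments": {"increments": [[[-0.012,0.024,0.01,0],[-0.011,0.022,0.01,0],[0,0,0.03,0],[0,0,0.03,0],[0,0,0.03,0],[0,0,0.02,0],[0,0,0.01,0],[0,0,0,0]]]}}

```text
clock: 2.7
eef_pos: [0.5718, -0.2212, 0.109]
tool_rot: [0.811, 0.585, 0.001, -0.0]
ft_force: [0.7, 1.0, 0.0]
grip_width: 0.0854
```

```bash
python3 -c "
from h import *
go(.573,-.2242,.105,71.5)
c=cam('wrist','w2')"
```

```text
t2.70 pos [ 0.5718 -0.2212  0.109 ] yaw 71.56 tilt 0.16 tool shift [-0.0025  0.002   0.004 ] dist 0.005 turn 0.06 F [0.7 1.  0. ] w 0.0854
```

Emit:
{"name": "send_rows", "arguments": {"increments": [[[-0.002,0.002,0.004,0],[0,0,0.001,0],[0,0,0,0],[0,0,0,0],[0,0,0,0],[0,0,0,0],[0,0,0,0],[0,0,0,0]]], "hand": 1}}

```text
clock: 3.55
eef_pos: [0.5774, -0.225, 0.1103]
tool_rot: [0.811, 0.585, 0.005, 0.004]
ft_force: [0.8, -1.1, -0.5]
grip_width: 0.0163
```

```bash
python3 -c "
from h import *
go(.573,-.2242,.105,71.5)
c=cam('wrist','w3')"
```

```text
t3.55 pos [ 0.5774 -0.225   0.1103] yaw 71.59 tilt 0.73 tool shift [-0.0006 -0.0045  0.0053] dist 0.007 turn 0.09 F [ 0.8 -1.1 -0.5] w 0.0163
```

Emit:
{"name": "send_rows", "arguments": {"increments": [[[0,0,-0.01,0],[0,0,-0.02,0],[0,0,-0.02,0],[0,0,-0.02,0],[0,0,-0.02,0],[0,0,-0.02,0],[0,0,-0.01,0],[0,0,0,0]]]}}

```text
clock: 4.4
eef_pos: [0.5732, -0.2242, 0.2353]
tool_rot: [0.811, 0.585, 0.002, 0.001]
ft_force: [0.2, 0.1, -2.4]
grip_width: 0.0161
```

```bash
cat >> h.py <<'E'
def tool():
    o=bot.get_obs(); r=Ro.from_quat(o['tool_rot']).as_matrix(); return o['eef_pos'],r
def scoopview(fn):
    "wrist view; estimate scoop floor plane in tool frame"
    c=cam('wrist',fn); p,r=tool()
    P=(cloud(c)-p)@r   # tool frame
    return c,P
E
python3 -c "
from h import *
go(.573,-.2242,.105,71.5)
p,r=tool();print(r.round(4))
c,P=scoopview('w4')
# tool frame: print grid around scoop
for v in range(20,200,12): print(v,[tuple((P[v,u]*1000).round(0).astype(int)) for u in (290,320,350)])
"
```

```text
t4.40 pos [ 0.5732 -0.2242  0.2353] yaw 71.57 tilt 0.33 tool shift [-0.0004 -0.0009  0.1303] dist 0.13 turn 0.07 F [ 0.2  0.1 -2.4] w 0.0161
[[ 3.161e-01  9.487e-01  5.700e-03]
 [ 9.487e-01 -3.161e-01  6.000e-04]
 [ 2.300e-03  5.200e-03 -1.000e+00]]
20 [(np.int64(-33), np.int64(-143), np.int64(229)), (np.int64(-3), np.int64(-143), np.int64(230)), (np.int64(28), np.int64(-144), np.int64(233))]
32 [(np.int64(-23), np.int64(-115), np.int64(101)), (np.int64(-2), np.int64(-115), np.int64(103)), (np.int64(18), np.int64(-115), np.int64(103))]
44 [(np.int64(-23), np.int64(-107), np.int64(102)), (np.int64(-2), np.int64(-107), np.int64(103)), (np.int64(19), np.int64(-107), np.int64(102))]
56 [(np.int64(-23), np.int64(-100), np.int64(103)), (np.int64(-2), np.int64(-100), np.int64(103)), (np.int64(19), np.int64(-99), np.int64(102))]
68 [(np.int64(-24), np.int64(-92), np.int64(102)), (np.int64(-2), np.int64(-92), np.int64(102)), (np.int64(19), np.int64(-92), np.int64(103))]
80 [(np.int64(-24), np.int64(-84), np.int64(103)), (np.int64(-2), np.int64(-84), np.int64(103)), (np.int64(19), np.int64(-84
[... 607 characters left out ...]
4(-25), np.int64(-41), np.int64(104)), (np.int64(-2), np.int64(-41), np.int64(102)), (np.int64(20), np.int64(-41), np.int64(103))]
152 [(np.int64(-25), np.int64(-31), np.int64(103)), (np.int64(-2), np.int64(-32), np.int64(102)), (np.int64(21), np.int64(-32), np.int64(103))]
164 [(np.int64(-26), np.int64(-22), np.int64(103)), (np.int64(-2), np.int64(-22), np.int64(104)), (np.int64(21), np.int64(-22), np.int64(103))]
176 [(np.int64(-25), np.int64(-15), np.int64(95)), (np.int64(-2), np.int64(-14), np.int64(96)), (np.int64(21), np.int64(-14), np.int64(96))]
188 [(np.int64(-23), np.int64(-13), np.int64(67)), (np.int64(-2), np.int64(-16), np.int64(59)), (np.int64(18), np.int64(-14), np.int64(66))]
```

```bash
python3 -c "
from h import *
go(.656,-.0214,.225,88.6)"
```

```text
t4.45 pos [ 0.573  -0.2241  0.2345] yaw 71.57 tilt 0.28 tool shift [0.2185 0.0146 0.0101] dist 0.219 turn -17.03 F [ 0.9  0.7 -1.2] w 0.0161
```

Emit:
{"name": "send_rows", "arguments": {"increments": [[[0.03,0,0,-4.3],[0.03,0,0,-4.3],[0.03,0,0,-4.3],[0.03,0,0,-4.1],[0.03,0.02,0,0],[0.028,0.02,0,0],[0.026,0.018,0,0],[0,0,0,0]]]}}

```text
clock: 5.25
eef_pos: [0.6534, -0.0177, 0.2212]
tool_rot: [0.713, 0.701, -0.004, -0.007]
ft_force: [-0.3, -0.9, -1.7]
grip_width: 0.0163
```

```bash
python3 -c "
from h import *
go(.656,-.0214,.225,88.6)
c=cam('wrist','w5')
np.savez('pics/w5.npz',**{k:np.array(v) for k,v in c.items()})"
```

```text
t5.25 pos [ 0.6534 -0.0177  0.2212] yaw 89.01 tilt 0.94 tool shift [-0.0037  0.0026 -0.0038] dist 0.006 turn 0.41 F [-0.3 -0.9 -1.7] w 0.0163
```

Run:
```python
from h import *
c=dict(np.load('pics/w5.npz'))
im=cv2.cvtColor(c['image'],cv2.COLOR_RGB2BGR)
cr=im[0:230,250:450]; cv2.imwrite('pics/c5.png',cv2.resize(cr,None,fx=2.6,fy=2.6,interpolation=cv2.INTER_CUBIC))
P=cloud(c)
for v in (40,80,120,150):
  print(v,[(u,*(P[v,u]*1000).round(0).astype(int)) for u in range(374,444,5)])
for u in (385,400): print([(v,*(P[v,u]*1000).round(0).astype(int)) for v in range(170,224,5)])
t=dict(np.load('pics/top.npz'))
P=cloud(t)
for u0,u1,v0,v1,n in [(345,375,95,135,'red'),(385,420,110,155,'blue'),(258,290,100,140,'yel')]:
    q=P[v0:v1,u0:u1].reshape(-1,3); q=q[(q[:,2]>.02)&(q[:,2]<.12)]; print(n,q.mean(0).round(3),q.min(0).round(3),q.max(0).round(3))
```

```text
40 [(374, np.int64(527), np.int64(36), np.int64(5)), (379, np.int64(527), np.int64(41), np.int64(6)), (384, np.int64(527), np.int64(46), np.int64(6)), (389, np.int64(527), np.int64(51), np.int64(5)), (394, np.int64(527), np.int64(56), np.int64(6)), (399, np.int64(527), np.int64(61), np.int64(7)), (404, np.int64(527), np.int64(66), np.int64(5)), (409, np.int64(527), np.int64(71), np.int64(5)), (414, np.int64(528), np.int64(75), np.int64(10)), (419, np.int64(530), np.int64(75), np.int64(27)), (424, np.int64(533), np.int64(75), np.int64(45)), (429, np.int64(534), np.int64(76), np.int64(57)), (434, np.int64(534), np.int64(81), np.int64(55)), (439, np.int64(534), np.int64(85), np.int64(55))]
80 [(374, np.int64(569), np.int64(17), np.int64(142)), (379, np.int64(564), np.int64(42), np.int64(6)), (384, np.int64(564), np.int64(47), np.int64(5)), (389, np.int64(565), np.int64(52), np.int64(5)), (394, np.int64(565), np.int64(57), np.int64(7)), (399, np.int64(565), np.int64(63), np.int64(6)), (404, np.int64(565), np.int64(68), np.int64(6)), (409, np.int64(565), np.int64(73), np.int64(5)), (414, 
[... 2288 characters left out ...]
, np.int64(665), np.int64(69), np.int64(5)), (180, np.int64(671), np.int64(69), np.int64(4)), (185, np.int64(677), np.int64(70), np.int64(4)), (190, np.int64(682), np.int64(70), np.int64(6)), (195, np.int64(683), np.int64(66), np.int64(22)), (200, np.int64(683), np.int64(62), np.int64(42)), (205, np.int64(684), np.int64(59), np.int64(56)), (210, np.int64(689), np.int64(59), np.int64(55)), (215, np.int64(714), np.int64(72), np.int64(2)), (220, np.int64(720), np.int64(72), np.int64(1))]
red [ 0.762 -0.071  0.088] [ 0.741 -0.096  0.02 ] [ 0.793 -0.047  0.107]
blue [ 0.711 -0.182  0.081] [ 0.697 -0.22   0.021] [ 0.757 -0.156  0.12 ]
yel [0.709 0.164 0.081] [0.694 0.139 0.02 ] [0.75  0.202 0.12 ]
```

Emit:
{"name": "send_rows", "arguments": {"increments": [[[0,0,0.015,0.2],[0,0,0.02,0.2],[0,0,0.02,0],[0,0,0.02,0],[0,0,0.015,0],[0,0,0.008,0],[0,0,0.002,0],[0,0,0,0]]]}}

```text
clock: 6.1
eef_pos: [0.6444, -0.0225, 0.1124]
tool_rot: [0.718, 0.696, -0.008, -0.012]
ft_force: [0.3, 1.5, -1.8]
grip_width: 0.0163
```

```bash
python3 -c "
from h import *
go(.656,-.018,.111,88.6)
p,r=tool();print(r.round(4))
"
```

```text
t6.10 pos [ 0.6444 -0.0225  0.1124] yaw 88.25 tilt 1.61 tool shift [0.0048 0.0115 0.0011] dist 0.013 turn -0.35 F [ 0.3  1.5 -1.8] w 0.0163
[[ 0.0306  0.9992 -0.0275]
 [ 0.9995 -0.0305  0.006 ]
 [ 0.0052 -0.0276 -0.9996]]
```

Emit:
{"name": "send_rows", "arguments": {"increments": [[[0.0,0,0,0],[0,0,0,0],[0,0,0,0],[0,0,0,0],[0,0,0,0],[0,0,0,0],[0,0,0,0],[0,0,0,0]]]}}

```text
clock: 6.9
eef_pos: [0.6447, -0.0225, 0.1143]
tool_rot: [0.718, 0.696, -0.007, -0.011]
ft_force: [-0.7, 1.1, -2.8]
grip_width: 0.016
```

```bash
python3 -c "
from h import *
go(.656,-.018,.111,88.6)
p,r=tool();print(r.round(4))
c=cam('wrist','w6'); c=cam('top','t6')
im=cv2.imread('pics/t6.png')[120:280,250:450]; cv2.imwrite('pics/t6c.png',cv2.resize(im,None,fx=3.7,fy=3.7,interpolation=cv2.INTER_CUBIC))
"
```

```text
t6.90 pos [ 0.6447 -0.0225  0.1143] yaw 88.24 tilt 1.53 tool shift [0.0048 0.0113 0.003 ] dist 0.013 turn -0.36 F [-0.7  1.1 -2.8] w 0.016
[[ 0.0307  0.9992 -0.0259]
 [ 0.9995 -0.0306  0.0062]
 [ 0.0054 -0.0261 -0.9996]]
```

Emit:
{"name": "send_rows", "arguments": {"increments": [[[0.003,-0.008,0,0],[0.002,-0.008,0,0],[0,-0.008,0,0],[0,-0.008,0.001,0],[0,0,0.001,0],[0,0,0.001,0],[0,0,0.001,0],[0,0,0.001,0]]]}}

```text
clock: 7.8
eef_pos: [0.6101, -0.0192, 0.1119]
tool_rot: [0.718, 0.696, -0.008, -0.008]
ft_force: [0.7, -0.0, -2.3]
grip_width: 0.0164
```

```bash
python3 -c "
from h import *
go(.656,-.018,.111,88.6)
p,r=tool();print(r.round(4))
c=cam('wrist','w7')
"
```

```text
t7.80 pos [ 0.6101 -0.0192  0.1119] yaw 88.16 tilt 1.3 tool shift [ 0.0027  0.0458 -0.0001] dist 0.046 turn -0.44 F [ 0.7 -0.  -2.3] w 0.0164
[[ 3.210e-02  9.992e-01 -2.260e-02]
 [ 9.995e-01 -3.210e-02 -5.000e-04]
 [-1.300e-03 -2.260e-02 -9.997e-01]]
```

Emit:
{"name": "send_rows", "arguments": {"increments": [[[0,-0.001,0.002,0],[0,0,0.002,0],[0,0,0.003,0],[0,0,0.003,0],[0,0,0.003,0],[0,0,0.003,0],[0,0,0.003,0],[0,0,0.003,0]]]}}

```text
clock: 8.65
eef_pos: [0.6167, -0.0194, 0.1097]
tool_rot: [0.718, 0.696, 0.001, 0.002]
ft_force: [-1.3, 0.6, 10.0]
grip_width: 0.0163
```

```bash
python3 -c "
from h import *
go(.656,-.018,.111,88.6)
p,r=tool();print(r.round(4),bot.get_obs()['ft_torque'])
c,P=scoopview('w8')
for v in range(32,170,24): print(v,[tuple((P[v,u]*1000).round(0).astype(int).tolist()) for u in (290,320,350)])
c=cam('scene','s8')
im=cv2.imread('pics/s8.png')[130:300,240:400]; cv2.imwrite('pics/s8c.png',cv2.resize(im,None,fx=3.5,fy=3.5,interpolation=cv2.INTER_CUBIC))
"
```

```text
t8.65 pos [ 0.6167 -0.0194  0.1097] yaw 88.14 tilt 0.2 tool shift [ 0.0027  0.0392 -0.0012] dist 0.039 turn -0.46 F [-1.3  0.6 10. ] w 0.0163
[[ 0.0324  0.9995  0.0032]
 [ 0.9995 -0.0324 -0.0013]
 [-0.0012  0.0032 -1.    ]] [ 0.0483922   0.91021793 -0.06022951]
32 [(-22, -115, 95), (-2, -115, 95), (18, -115, 95)]
56 [(-23, -100, 96), (-2, -100, 96), (18, -100, 95)]
80 [(-23, -84, 96), (-2, -84, 99), (19, -84, 98)]
104 [(-24, -68, 98), (-2, -68, 99), (19, -68, 99)]
128 [(-25, -51, 101), (-3, -51, 100), (20, -51, 100)]
152 [(-25, -33, 103), (-3, -33, 102), (20, -33, 101)]
```

Emit:
{"name": "send_rows", "arguments": {"increments": [[[0.002,0,-0.015,0],[0,0,-0.014,0],[0,0,0,0],[0,-0.01,0,0],[0,-0.01,0,0],[0,-0.01,0,0],[0,-0.008,0,0],[0,0,0,0]]]}}

```text
clock: 9.55
eef_pos: [0.5732, -0.0161, 0.1348]
tool_rot: [0.719, 0.695, -0.002, -0.001]
ft_force: [0.1, -1.2, -1.9]
grip_width: 0.0164
```

```bash
cat >> h.py <<'E'
def sc(fn='x'):
    c,P=scoopview(fn); p,r=tool()
    q=P[30:165:3,285:356:5].reshape(-1,3); q=q[(q[:,2]>.08)&(q[:,2]<.13)]
    A=np.c_[q[:,1],np.ones(len(q))]; m=np.ones(len(q),bool)
    for _ in range(5):
        s=np.linalg.lstsq(A[m],q[m,2],rcond=None)[0]; e=q[:,2]-A@s; m=abs(e)<max(.003,np.median(abs(e))*2)
    o=bot.get_obs()
    tp=np.degrees(np.arcsin(r[2,1])) # + = mouth down
    sp=-np.degrees(np.arctan(s[0]))   # + = mouth down in tool
    print('scoop pitch rel tool %.2f, tool pitch %.2f, world pitch %.2f (+ mouth down); floor at TCP %.4f n=%d'%(sp,tp,sp+tp,s[1],m.sum()),'tool roll %.2f'%np.degrees(np.arcsin(r[2,0])),'F',o['ft_force'].round(1),'T',o['ft_torque'].round(2))
    a=np.radians(sp); 
    return c,P
E
python3 -c "
from h import *
go(.656,-.018,.111,88.6)
sc('w9')
"
```

```text
t9.55 pos [ 0.5732 -0.0161  0.1348] yaw 88.12 tilt 0.22 tool shift [0.0008 0.0829 0.0235] dist 0.086 turn -0.48 F [ 0.1 -1.2 -1.9] w 0.0164
scoop pitch rel tool -3.11, tool pitch -0.18, world pitch -3.28 (+ mouth down); floor at TCP 0.1043 n=673 tool roll -0.08 F [-0.2  0.5 -3.2] T [ 0.03 -0.07 -0.04]
```

Emit:
{"name": "send_rows", "arguments": {"increments": [[[0,-0.008,0,0],[0,-0.007,0,0],[0,-0.004,0,0],[0,-0.004,0,0],[0,-0.004,0,0],[0,-0.004,0,0],[0,-0.004,0,0],[0,-0.004,0,0]]]}}

```text
clock: 10.4
eef_pos: [0.5484, -0.0151, 0.1424]
tool_rot: [0.718, 0.695, 0.011, 0.012]
ft_force: [4.7, -0.8, -0.9]
grip_width: 0.0162
```

```bash
python3 -c "
from h import *
go(.656,-.018,.111,88.6)
sc('w10')
"
```

```text
t10.40 pos [ 0.5484 -0.0151  0.1424] yaw 88.13 tilt 1.91 tool shift [0.0006 0.1065 0.035 ] dist 0.112 turn -0.47 F [ 4.7 -0.8 -0.9] w 0.0162
scoop pitch rel tool -0.34, tool pitch 1.92, world pitch 1.57 (+ mouth down); floor at TCP 0.1042 n=672 tool roll -0.06 F [ 4.3 -0.5  0.4] T [-0.06 -1.58 -0.01]
```

Emit:
{"name": "send_rows", "arguments": {"increments": [[[0,0.008,-0.003,0],[0,0.014,-0.002,0],[0,0.016,0,0],[0,0.016,0,0],[0,0.016,0,0],[0,0.016,0,0],[0,0.012,0,0],[0,0.004,0,0]]]}}

```text
clock: 11.25
eef_pos: [0.6396, -0.0183, 0.1422]
tool_rot: [0.719, 0.695, -0.002, -0.001]
ft_force: [-0.3, 0.1, -2.4]
grip_width: 0.0163
```

```bash
python3 -c "
from h import *
go(.656,-.018,.111,88.6)
sc('w11')
"
```

```text
t11.25 pos [ 0.6396 -0.0183  0.1422] yaw 88.11 tilt 0.22 tool shift [0.0008 0.0165 0.0312] dist 0.035 turn -0.49 F [-0.3  0.1 -2.4] w 0.0163
scoop pitch rel tool -1.37, tool pitch -0.22, world pitch -1.59 (+ mouth down); floor at TCP 0.1037 n=670 tool roll -0.09 F [ 0.2  0.  -2.1] T [-0.03 -0.15  0.04]
```

Emit:
{"name": "send_rows", "arguments": {"increments": [[[0,-0.012,0,0],[0,-0.018,0,0],[0,-0.02,0,0],[0,-0.02,0,0],[0,-0.01,0,0],[0,-0.006,0,0],[0,-0.006,0,0],[0,-0.006,0,0]]]}}

```text
clock: 12.1
eef_pos: [0.5418, -0.0151, 0.1448]
tool_rot: [0.719, 0.695, 0.002, 0.003]
ft_force: [3.9, -0.1, -0.4]
grip_width: 0.0165
```

Emit:
{"name": "send_rows", "arguments": {"increments": [[[0,-0.006,0,0],[0,-0.007,0,0],[0,-0.007,0,0],[0,-0.007,0,0],[0,-0.007,0,0],[0,-0.007,0,0],[0,0,0,0],[0,0,0,0]]]}}

```text
clock: 12.9
eef_pos: [0.513, -0.0139, 0.1547]
tool_rot: [0.718, 0.696, 0.015, 0.016]
ft_force: [4.7, 1.2, 0.3]
grip_width: 0.0164
```

```bash
python3 -c "
from h import *
go(.656,-.018,.111,88.6)
sc('w12')
"
```

```text
t12.90 pos [ 0.513  -0.0139  0.1547] yaw 88.16 tilt 2.55 tool shift [0.0005 0.1409 0.05  ] dist 0.15 turn -0.44 F [4.7 1.2 0.3] w 0.0164
scoop pitch rel tool 11.58, tool pitch 2.54, world pitch 14.12 (+ mouth down); floor at TCP 0.1073 n=433 tool roll -0.08 F [ 3.5 -0.1 -1.1] T [-0.04 -1.21  0.04]
```

Emit:
{"name": "send_rows", "arguments": {"increments": [[[0,0.004,-0.012,0],[0,0.01,-0.012,0],[0,0.02,0,0],[0,0.024,0,0],[0,0.024,0,0],[0,0.024,0,0],[0,0.02,0,0],[0,0.008,0,0]]]}}

```text
clock: 13.75
eef_pos: [0.6283, -0.0181, 0.1676]
tool_rot: [0.719, 0.695, -0.005, -0.003]
ft_force: [-0.6, 0.6, -2.0]
grip_width: 0.0165
```

```bash
python3 -c "
from h import *
go(.656,-.018,.111,88.6)
sc('w13')
"
```

```text
t13.75 pos [ 0.6283 -0.0181  0.1676] yaw 88.12 tilt 0.64 tool shift [0.0011 0.0283 0.0563] dist 0.063 turn -0.48 F [-0.6  0.6 -2. ] w 0.0165
scoop pitch rel tool 10.94, tool pitch -0.63, world pitch 10.31 (+ mouth down); floor at TCP 0.1065 n=449 tool roll -0.12 F [ 0.9  0.4 -1.7] T [-0.   -0.11  0.01]
```

Emit:
{"name": "send_rows", "arguments": {"increments": [[[0,0.008,0.012,0.2],[0,0.008,0.012,0.2],[0,0,0.012,0],[0,0,0.004,0],[0,0,0.004,0],[0,0,0.004,0],[0,0,0.004,0],[0,0,0.004,0]]]}}

```text
clock: 14.6
eef_pos: [0.6566, -0.0195, 0.1209]
tool_rot: [0.721, 0.692, 0.008, 0.01]
ft_force: [3.1, -1.6, 7.4]
grip_width: 0.0164
```

```bash
python3 -c "
from h import *
go(.656,-.018,.111,88.6)
sc('w14')
"
```

```text
t14.60 pos [ 0.6566 -0.0195  0.1209] yaw 87.65 tilt 1.44 tool shift [ 0.0015 -0.0009  0.0099] dist 0.01 turn -0.95 F [ 3.1 -1.6  7.4] w 0.0164
scoop pitch rel tool 4.13, tool pitch 1.47, world pitch 5.60 (+ mouth down); floor at TCP 0.1035 n=671 tool roll -0.13 F [3.5 0.4 7.8] T [-0.   -0.17 -0.04]
```

Emit:
{"name": "send_rows", "arguments": {"increments": [[[0,0,0.004,-0.3],[0,0,0.004,-0.3],[0,0,0.004,-0.3],[0,0,0.004,0],[0,0,0.003,0],[0,0,0.002,0],[0,0,0.002,0],[0,0,0.001,0]]]}}

```text
clock: 15.45
eef_pos: [0.6687, -0.0187, 0.1128]
tool_rot: [0.716, 0.698, 0.023, 0.023]
ft_force: [0.8, 0.8, 4.6]
grip_width: 0.0163
```

```bash
python3 -c "
from h import *
go(.656,-.018,.111,88.6)
sc('w15')
"
```

```text
t15.45 pos [ 0.6687 -0.0187  0.1128] yaw 88.54 tilt 3.72 tool shift [ 0.0003 -0.0128  0.0009] dist 0.013 turn -0.06 F [0.8 0.8 4.6] w 0.0163
scoop pitch rel tool -2.87, tool pitch 3.72, world pitch 0.85 (+ mouth down); floor at TCP 0.1039 n=675 tool roll -0.02 F [1.5 0.6 5.3] T [ 0.09  0.26 -0.08]
```

Emit:
{"name": "send_rows", "arguments": {"increments": [[[0,-0.01,0,0],[0,-0.012,0,0],[0,-0.012,0,0],[0,-0.012,0,0],[0,-0.012,0,0],[0,-0.012,0,0],[0,-0.012,0,0],[0,-0.006,0,0]]]}}

```text
clock: 16.3
eef_pos: [0.6034, -0.0175, 0.1211]
tool_rot: [0.715, 0.697, 0.043, 0.045]
ft_force: [4.6, -0.1, 3.8]
grip_width: 0.0165
```

```bash
python3 -c "
from h import *
go(.656,-.018,.111,88.6)
sc('w16')
"
```

```text
t16.30 pos [ 0.6034 -0.0175  0.1211] yaw 88.55 tilt 7.2 tool shift [0.0008 0.051  0.0167] dist 0.054 turn -0.05 F [ 4.6 -0.1  3.8] w 0.0165
scoop pitch rel tool -2.04, tool pitch 7.14, world pitch 5.10 (+ mouth down); floor at TCP 0.1038 n=672 tool roll -0.07 F [ 2.  -0.1  3.4] T [ 0.01 -0.43  0.  ]
```

Emit:
{"name": "send_rows", "arguments": {"increments": [[[0,0.003,-0.012,0],[0,0.015,-0.002,0],[0,0.02,0.002,0],[0,0.02,0.002,0],[0,0.015,0.002,0],[0,0,0,0],[0,0,0,0],[0,0,0,0]]]}}

```text
clock: 17.15
eef_pos: [0.662, -0.0191, 0.1265]
tool_rot: [0.715, 0.698, 0.03, 0.032]
ft_force: [0.8, 0.9, -3.0]
grip_width: 0.0162
```

```bash
python3 -c "
from h import *
go(.656,-.018,.111,88.6)
sc('w17')
"
```

```text
t17.15 pos [ 0.662  -0.0191  0.1265] yaw 88.56 tilt 4.99 tool shift [ 0.001  -0.0073  0.0149] dist 0.017 turn -0.04 F [ 0.8  0.9 -3. ] w 0.0162
scoop pitch rel tool -1.75, tool pitch 4.97, world pitch 3.22 (+ mouth down); floor at TCP 0.1039 n=674 tool roll -0.09 F [ 0.1 -0.  -2. ] T [ 0.04  0.1  -0.04]
```

Emit:
{"name": "send_rows", "arguments": {"increments": [[[0,-0.01,0,0],[0,-0.01,0,0],[0,-0.01,0,0],[0,-0.004,0,0],[0,0.016,0,0],[0,0.016,0,0],[0,0,0,0],[0,0,0,0]]]}}

```text
clock: 18.0
eef_pos: [0.6534, -0.0189, 0.1269]
tool_rot: [0.715, 0.698, 0.028, 0.03]
ft_force: [0.8, -0.1, -2.2]
grip_width: 0.0162
```

```bash
python3 -c "
from h import *
go(.656,-.018,.111,88.6)
sc('w18')
"
```

```text
t18.00 pos [ 0.6534 -0.0189  0.1269] yaw 88.56 tilt 4.71 tool shift [0.001  0.0013 0.016 ] dist 0.016 turn -0.04 F [ 0.8 -0.1 -2.2] w 0.0162
scoop pitch rel tool -1.70, tool pitch 4.72, world pitch 3.02 (+ mouth down); floor at TCP 0.1038 n=673 tool roll -0.09 F [-0.3  0.5 -2.4] T [-0.    0.01  0.01]
```

Emit:
{"name": "send_rows", "arguments": {"increments": [[[0,-0.0005,0.006,0],[0,-0.0005,0.005,0],[0,0,0.003,0],[0,0,0.003,0],[0,0,0.003,0],[0,0,0.003,0],[0,0,0.003,0],[0,0,-0.001,0]]]}}

```text
clock: 18.85
eef_pos: [0.661, -0.0189, 0.1119]
tool_rot: [0.715, 0.697, 0.036, 0.038]
ft_force: [-0.8, 0.4, -2.8]
grip_width: 0.0157
```

```bash
python3 -c "
from h import *
go(.656,-.018,.111,88.6)
sc('w19')
"
```

```text
t18.85 pos [ 0.661  -0.0189  0.1119] yaw 88.55 tilt 5.99 tool shift [ 0.0008 -0.0051  0.0004] dist 0.005 turn -0.05 F [-0.8  0.4 -2.8] w 0.0157
scoop pitch rel tool -5.53, tool pitch 6.02, world pitch 0.49 (+ mouth down); floor at TCP 0.1044 n=660 tool roll -0.07 F [ 1.1  0.6 -0.7] T [-0.02 -0.05  0.04]
```

Emit:
{"name": "send_rows", "arguments": {"increments": [[[0,-0.006,-0.0002,0],[0,-0.012,-0.001,0],[0,-0.012,-0.001,0],[0,-0.012,-0.001,0],[0,-0.012,-0.001,0],[0,-0.012,-0.001,0],[0,-0.012,-0.001,0],[0,-0.006,-0.0005,0]]]}}

```text
clock: 19.7
eef_pos: [0.5848, -0.0172, 0.1153]
tool_rot: [0.714, 0.696, 0.046, 0.048]
ft_force: [2.3, 0.1, 1.0]
grip_width: 0.0161
```

```bash
python3 -c "
from h import *
go(.656,-.018,.111,88.6)
sc('w20')
"
```

```text
t19.70 pos [ 0.5848 -0.0172  0.1153] yaw 88.53 tilt 7.63 tool shift [0.001  0.07   0.0138] dist 0.071 turn -0.07 F [2.3 0.1 1. ] w 0.0161
scoop pitch rel tool -5.44, tool pitch 7.53, world pitch 2.10 (+ mouth down); floor at TCP 0.1039 n=657 tool roll -0.07 F [ 0.3  0.4 -0.6] T [ 0.02 -0.2   0.01]
```

Emit:
{"name": "send_rows", "arguments": {"increments": [[[0,0,0.003,0],[0,0,0.003,0],[0,-0.006,0,0],[0,-0.008,0,0],[0,-0.008,0,0],[0,-0.008,0.001,0],[0,-0.008,0.001,0],[0,-0.006,0.001,0]]]}}

```text
clock: 20.55
eef_pos: [0.5765, -0.0165, 0.1208]
tool_rot: [0.712, 0.694, 0.072, 0.074]
ft_force: [4.7, -1.0, 6.4]
grip_width: 0.0169
```

```bash
python3 -c "
from h import *
go(.656,-.018,.111,88.6)
sc('w21')
"
```

```text
t20.55 pos [ 0.5765 -0.0165  0.1208] yaw 88.55 tilt 11.8 tool shift [0.0005 0.0758 0.0258] dist 0.08 turn -0.05 F [ 4.7 -1.   6.4] w 0.0169
scoop pitch rel tool -7.22, tool pitch 11.83, world pitch 4.61 (+ mouth down); floor at TCP 0.1051 n=644 tool roll -0.02 F [4.8 0.1 7.6] T [ 0.03 -1.01 -0.05]
```

Emit:
{"name": "send_rows", "arguments": {"increments": [[[0,0.003,-0.012,0],[0,0.018,0.0,0],[0,0.02,0.004,0],[0,0.02,0.004,0],[0,0.02,0.004,0],[0,0.012,0.002,0],[0,0,0,0],[0,0,0,0]]]}}

```text
clock: 21.4
eef_pos: [0.6589, -0.0186, 0.1263]
tool_rot: [0.713, 0.696, 0.06, 0.062]
ft_force: [-1.3, 0.3, -1.8]
grip_width: 0.0165
```

```bash
python3 -c "
from h import *
go(.656,-.018,.111,88.6)
sc('w22')
"
```

```text
t21.40 pos [ 0.6589 -0.0186  0.1263] yaw 88.56 tilt 9.89 tool shift [ 0.0005 -0.0055  0.0146] dist 0.016 turn -0.04 F [-1.3  0.3 -1.8] w 0.0165
scoop pitch rel tool -6.54, tool pitch 9.88, world pitch 3.34 (+ mouth down); floor at TCP 0.1045 n=646 tool roll -0.04 F [ 0.1 -0.1 -2.7] T [-0.04  0.19 -0.02]
```

Emit:
{"name": "send_rows", "arguments": {"increments": [[[0,0.01,0.002,0],[0,0.008,0.0015,0],[0,0.008,0.0015,0],[0,0.008,0.0015,0],[0,0.008,0.0015,0],[0,0.008,0.0015,0],[0,0,0,0],[0,0,0,0]]]}}

```text
clock: 22.25
eef_pos: [0.6966, -0.0196, 0.1211]
tool_rot: [0.714, 0.696, 0.049, 0.05]
ft_force: [-3.4, 0.2, -0.0]
grip_width: 0.0164
```

```bash
python3 -c "
from h import *
go(.656,-.018,.111,88.6)
sc('w23')
"
```

```text
t22.25 pos [ 0.6966 -0.0196  0.1211] yaw 88.55 tilt 8.02 tool shift [ 0.0006 -0.0416  0.0044] dist 0.042 turn -0.05 F [-3.4  0.2 -0. ] w 0.0164
scoop pitch rel tool -17.93, tool pitch 8.05, world pitch -9.88 (+ mouth down); floor at TCP 0.1101 n=267 tool roll -0.03 F [-2.9 -0.8 -1.5] T [ 0.04  0.87 -0.  ]
```

Emit:
{"name": "send_rows", "arguments": {"increments": [[[0,-0.012,-0.002,0],[0,-0.012,-0.002,0],[0,-0.008,0,0],[0,0,0.004,0],[0,0,0.004,0],[0,0,0.004,0],[0,0,0.003,0],[0,0,0,0]]]}}

```text
clock: 23.1
eef_pos: [0.6729, -0.0191, 0.1073]
tool_rot: [0.714, 0.696, 0.054, 0.056]
ft_force: [-0.5, -0.5, 0.4]
grip_width: 0.016
```

```bash
python3 -c "
from h import *
go(.656,-.018,.111,88.6)
sc('w24')
"
```

```text
t23.10 pos [ 0.6729 -0.0191  0.1073] yaw 88.55 tilt 8.91 tool shift [ 0.0006 -0.0162 -0.0063] dist 0.017 turn -0.05 F [-0.5 -0.5  0.4] w 0.016
scoop pitch rel tool -16.26, tool pitch 8.90, world pitch -7.36 (+ mouth down); floor at TCP 0.1077 n=323 tool roll -0.04 F [-0.1  0.6 -0.6] T [-0.01  0.32  0.09]
```

Emit:
{"name": "send_rows", "arguments": {"increments": [[[0,0,0,0],[0,0,0,0],[0,0,0,0],[0,0,0,0],[0,0,0,0],[0,0,-0.01,0],[0,0,-0.02,0],[0,0,-0.02,0]]], "hand": -0.3}}

```text
clock: 23.95
eef_pos: [0.6633, -0.0188, 0.1562]
tool_rot: [0.714, 0.696, 0.052, 0.054]
ft_force: [0.1, 0.1, 1.0]
grip_width: 0.0553
```

```bash
python3 -c "
from h import *
go(.656,-.018,.111,88.6)
c,P=scoopview('w25')
c=cam('scene','s25')
im=cv2.imread('pics/s25.png')[130:300,240:400]; cv2.imwrite('pics/s25c.png',cv2.resize(im,None,fx=3.5,fy=3.5,interpolation=cv2.INTER_CUBIC))
"
```

```text
t23.95 pos [ 0.6633 -0.0188  0.1562] yaw 88.55 tilt 8.59 tool shift [ 0.0006 -0.014   0.0436] dist 0.046 turn -0.05 F [0.1 0.1 1. ] w 0.0553
```

Emit:
{"name": "send_rows", "arguments": {"increments": [[[0,0.006,-0.03,0],[0.02,0,-0.015,0],[0.025,0,0,0],[0.02,0,0,0],[0.006,0,0,0],[0,0,0,0],[0,0,0,0],[0,0,0,0]]], "hand": 1}}

```text
clock: 24.85
eef_pos: [0.6657, 0.0518, 0.204]
tool_rot: [0.715, 0.695, 0.053, 0.056]
ft_force: [0.6, -0.5, -0.7]
grip_width: 0.0001
```

```bash
python3 -c "
from h import *
go(.652,.05,.043,88.6)
c,P=scoopview('w26')
W=cloud(c)
q=W[60:330,200:420].reshape(-1,3); q=q[(q[:,2]>.132)&(q[:,2]<.147)&(q[:,1]<.02)]
print(len(q),q.mean(0).round(4),cv2.minAreaRect((q[:,:2]*1000).astype(np.float32)))
"
```

```text
t24.85 pos [0.6657 0.0518 0.204 ] yaw 88.36 tilt 8.9 tool shift [-0.0019 -0.0384  0.1569] dist 0.162 turn -0.24 F [ 0.6 -0.5 -0.7] w 0.0001
1040 [ 0.6384 -0.0176  0.1406] ((639.5505981445312, -19.13427734375), (17.788087844848633, 23.10736083984375), 88.57823181152344)
```

Emit:
{"name": "send_rows", "arguments": {"increments": [[[-0.002,-0.012,0.03,0],[0,-0.012,0.03,0],[0,-0.012,0.03,0],[0,-0.002,0.03,0],[0,0,0.022,0],[0,0,0.01,0],[0,0.006,0.001,0],[0,0.006,0.001,0]]]}}

```text
clock: 25.7
eef_pos: [0.6671, 0.0431, 0.0465]
tool_rot: [0.718, 0.692, 0.056, 0.059]
ft_force: [0.1, 0.9, 1.1]
grip_width: 0.0001
```

```bash
python3 -c "
from h import *
go(.652,.05,.043,88.6)
"
```

```text
t25.70 pos [0.6671 0.0431 0.0465] yaw 87.88 tilt 9.35 tool shift [ 0.0063 -0.0157  0.001 ] dist 0.017 turn -0.72 F [0.1 0.9 1.1] w 0.0001
```

Emit:
{"name": "send_rows", "arguments": {"increments": [[[0.003,0.01,0.0015,0],[0.002,0.012,0.002,0],[0,0.012,0.002,0],[0,0.012,0.002,0],[0,0.012,0.002,0],[0,0.012,0.002,0],[0,0.012,0.002,0],[0,0.012,0.002,0]]]}}

```text
clock: 26.5
eef_pos: [0.7762, 0.0421, 0.0604]
tool_rot: [0.718, 0.69, 0.062, 0.066]
ft_force: [-0.7, 0.5, -0.1]
grip_width: 0.0001
```

```bash
python3 -c "
from h import *
go(.652,.05,.043,88.6)
"
```

```text
t26.50 pos [0.7762 0.0421 0.0604] yaw 87.69 tilt 10.42 tool shift [ 0.0029 -0.1255 -0.0054] dist 0.126 turn -0.91 F [-0.7  0.5 -0.1] w 0.0001
```

Emit:
{"name": "send_rows", "arguments": {"increments": [[[0,0,-0.03,0],[0,0,-0.04,0],[0,0,-0.04,0],[0,0,-0.03,0],[0,-0.03,-0.005,0],[0,-0.045,-0.008,0],[0,-0.045,-0.008,0],[0,-0.045,-0.008,0]]]}}

```text
clock: 27.3
eef_pos: [0.5935, 0.0474, 0.2105]
tool_rot: [0.719, 0.687, 0.071, 0.075]
ft_force: [-0.3, -0.2, 1.3]
grip_width: 0.0
```

Emit:
{"name": "send_rows", "arguments": {"increments": [[[0,-0.045,-0.006,0],[0,-0.045,-0.007,0],[0,-0.045,-0.007,0],[0,-0.045,-0.007,0],[0,-0.04,-0.006,0],[0,-0.02,-0.003,0],[0,0,0,0],[0,0,0,0]]]}}

```text
clock: 28.1
eef_pos: [0.3455, 0.0579, 0.2075]
tool_rot: [0.719, 0.685, 0.082, 0.083]
ft_force: [-0.1, -0.3, -0.5]
grip_width: 0.0001
```

```bash
python3 -c "
from h import *
go(.25,.03,.2,88.6);print(bot.get_obs()['joint_pos'].round(3))
c=cam('top','t27')
c=cam('wrist','w27')
"
```

```text
t28.10 pos [0.3455 0.0579 0.2075] yaw 87.26 tilt 13.37 tool shift [-0.0325 -0.0932 -0.0146] dist 0.1 turn -1.34 F [-0.1 -0.3 -0.5] w 0.0001
[ 0.217 -0.251 -0.535  1.06  -0.056  0.259]
```

Emit:
{"name": "send_rows", "arguments": {"increments": [[[0,-0.03,-0.006,0],[0,-0.03,-0.006,0],[0,-0.03,-0.006,0],[0,-0.03,-0.006,0],[0,-0.03,-0.006,0],[0,-0.03,-0.006,0],[0,0,0,0],[0,0,0,0]]]}}

```text
clock: 29.0
eef_pos: [0.1675, 0.0704, 0.2054]
tool_rot: [0.72, 0.683, 0.084, 0.083]
ft_force: [-0.5, -0.3, -0.0]
grip_width: -0.0004
```

```bash
python3 -c "
from h import *
go(.25,.03,.2,88.6);print(bot.get_obs()['joint_pos'].round(3))
"
```

```text
t29.00 pos [0.1675 0.0704 0.2054] yaw 87.04 tilt 13.57 tool shift [-0.0361  0.0809  0.0248] dist 0.092 turn -1.56 F [-0.5 -0.3 -0. ] w -0.0004
[ 0.659 -0.634 -0.713  1.306 -0.148  0.698]
```

Emit:
{"name": "send_rows", "arguments": {"increments": [[[0,0.048,0.012,0],[0,0.048,0.012,0],[0,0.048,0.012,0],[0,0.048,0.012,0],[0,0.048,0.012,0],[0,0.048,0.012,0],[0,0,0,0],[0,0,0,0]]]}}

```text
clock: 29.8
eef_pos: [0.4751, 0.0547, 0.2016]
tool_rot: [0.72, 0.684, 0.088, 0.083]
ft_force: [-0.0, -0.7, 0.6]
grip_width: 0.0002
```

```bash
python3 -c "
from h import *
go(.25,.03,.2,88.6);print(bot.get_obs()['joint_pos'].round(3)); print(tool()[1].round(3))
"
```

```text
t29.80 pos [0.4751 0.0547 0.2016] yaw 87.16 tilt 13.92 tool shift [-0.0359 -0.2173 -0.0525] dist 0.226 turn -1.44 F [-0.  -0.7  0.6] w 0.0002
[ 0.137  0.014 -0.33   0.987 -0.033  0.184]
[[ 0.05   0.969  0.241]
 [ 0.999 -0.051  0.   ]
 [ 0.012  0.24  -0.971]]
```

Run:
```python
from h import *
im=cv2.imread('pics/t27.png')[130:250,280:370]; cv2.imwrite('pics/t27c.png',cv2.resize(im,None,fx=6,fy=5,interpolation=cv2.INTER_CUBIC))
```

Emit:
{"name": "send_rows", "arguments": {"increments": [[[0,0,0,8.5],[0,0,0,8.5],[0,0,0,8.5],[0,0,0,8.5],[0,0,0,8.5],[0,0,0,8.5],[0,0,0,8.5],[0,0,0,8.5]]], "hand": 0.2}}

```text
clock: 30.6
eef_pos: [0.4738, 0.0456, 0.1994]
tool_rot: [0.98, 0.156, 0.118, 0.021]
ft_force: [-0.3, -0.7, -0.4]
grip_width: 0.0339
```

```bash
python3 -c "
from h import *
go(.6855,.045,.2,-1.4)
"
```

```text
t30.60 pos [0.4738 0.0456 0.1994] yaw 18.61 tilt 13.75 tool shift [0.1954 0.0643 0.0498] dist 0.212 turn 20.01 F [-0.3 -0.7 -0.4] w 0.0339
```

Emit:
{"name": "send_rows", "arguments": {"increments": [[[0,0,0,6.7],[0,0,0,6.7],[0,0,0,6.6],[0.041,0,0.01,0],[0.041,0,0.01,0],[0.041,0,0.01,0],[0.041,0,0.01,0],[0.03,0,0.008,0]]]}}

```text
clock: 31.4
eef_pos: [0.6717, 0.0257, 0.199]
tool_rot: [0.992, -0.03, 0.119, 0.0]
ft_force: [-0.1, 0.9, 0.2]
grip_width: 0.0342
```

```bash
python3 -c "
from h import *
go(.6855,.045,.05,-1.4)
c=cam('wrist','w31')
"
```

```text
t31.40 pos [0.6717 0.0257 0.199 ] yaw -3.49 tilt 13.72 tool shift [-0.0231 -0.0191  0.1479] dist 0.151 turn -2.09 F [-0.1  0.9  0.2] w 0.0342
```

Emit:
{"name": "send_rows", "arguments": {"increments": [[[0,-0.02,0.0,-2],[-0.003,0,0.025,0],[-0.004,0,0.03,0],[-0.004,0,0.03,0],[-0.004,0,0.03,0],[-0.004,0,0.02,0],[-0.002,0,0.008,0],[0,0,0,0]]]}}

```text
clock: 32.25
eef_pos: [0.6897, 0.045, 0.0516]
tool_rot: [0.992, -0.011, 0.122, 0.002]
ft_force: [0.8, 0.6, -0.8]
grip_width: 0.0343
```

```bash
python3 -c "
from h import *
go(.688,.045,.042,-1.4)
c=cam('wrist','w32')
"
```

```text
t32.25 pos [0.6897 0.045  0.0516] yaw -1.24 tilt 14.01 tool shift [-0.004   0.0001  0.0089] dist 0.01 turn 0.16 F [ 0.8  0.6 -0.8] w 0.0343
```

Emit:
{"name": "send_rows", "arguments": {"increments": [[[-0.002,0,0.006,0],[-0.001,0,0.004,0],[0,0,0,0],[0,0,0,0],[0,0,0,0],[0,0,0,0],[0,0,0,0],[0,0,0,0]]], "hand": 1}}

```text
clock: 33.1
eef_pos: [0.694, 0.0455, 0.0487]
tool_rot: [0.992, -0.011, 0.128, 0.002]
ft_force: [-0.4, 0.2, -0.1]
grip_width: 0.0002
```

```bash
python3 -c "
from h import *
go(.688,.045,.042,-1.4);print(bot.get_obs()['ft_torque'])
"
```

```text
t33.10 pos [0.694  0.0455 0.0487] yaw -1.24 tilt 14.74 tool shift [-0.0075  0.0006  0.0049] dist 0.009 turn 0.16 F [-0.4  0.2 -0.1] w 0.0002
[-0.00263842  0.23455892  0.02255623]
```

```bash
python3 -c "
from h import *
c=cam('wrist','w33')
c=cam('scene','s33')
im=cv2.imread('pics/s33.png')[130:300,240:440]; cv2.imwrite('pics/s33c.png',cv2.resize(im,None,fx=3.5,fy=3.5,interpolation=cv2.INTER_CUBIC))
"
```

Emit:
{"name": "send_rows", "arguments": {"increments": [[[0,0,-0.015,0],[0,0,-0.01,0],[0,0,0,0],[0,0,0,0],[-0.006,0,0,0],[-0.004,0,0.01,0],[-0.004,0,0.02,0],[-0.004,0,0.015,0]]], "hand": 0.1}}

```text
clock: 34.0
eef_pos: [0.6827, 0.046, 0.0283]
tool_rot: [0.991, -0.011, 0.132, 0.001]
ft_force: [-0.4, 0.4, 0.5]
grip_width: 0.0381
```

```bash
python3 -c "
from h import *
go(.688,.045,.026,-1.4)
c=cam('wrist','w34')
"
```

```text
t34.00 pos [0.6827 0.046  0.0283] yaw -1.24 tilt 15.13 tool shift [0.0046 0.0009 0.0036] dist 0.006 turn 0.16 F [-0.4  0.4  0.5] w 0.0381
```

Emit:
{"name": "send_rows", "arguments": {"increments": [[[0.004,0,0,0],[0,0,0,0],[0,0,0,0],[0,0,0,0],[0,0,0,0],[0,0,0,0],[0,0,0,0],[0,0,0,0]]], "hand": 1}}

```text
clock: 34.85
eef_pos: [0.6906, 0.0455, 0.0271]
tool_rot: [0.991, -0.011, 0.134, 0.002]
ft_force: [2.9, -1.4, -2.2]
grip_width: 0.0049
```

```bash
python3 -c "
from h import *
go(.688,.045,.026,-1.4);print(bot.get_obs()['ft_torque'])
"
```

```text
t34.85 pos [0.6906 0.0455 0.0271] yaw -1.29 tilt 15.39 tool shift [-0.0028  0.0006  0.0004] dist 0.003 turn 0.11 F [ 2.9 -1.4 -2.2] w 0.0049
[ 0.07136263  0.54373897 -0.0792764 ]
```

Emit:
{"name": "send_rows", "arguments": {"increments": [[[0,0,-0.003,0],[0,0,-0.003,0],[0,0,-0.003,0],[0,0,-0.003,0],[0,0,-0.003,0],[0,0,-0.003,0],[0,0,-0.003,0],[0,0,-0.003,0]]]}}

```text
clock: 35.65
eef_pos: [0.6905, 0.0455, 0.0272]
tool_rot: [0.991, -0.012, 0.133, 0.002]
ft_force: [13.6, 0.5, -19.5]
grip_width: 0.0049
```

```bash
python3 -c "
from h import *
go(.688,.045,.026,-1.4);print(bot.get_obs()['ft_torque'])
"
```

```text
t35.65 pos [0.6905 0.0455 0.0272] yaw -1.34 tilt 15.27 tool shift [-0.0027  0.0006  0.0005] dist 0.003 turn 0.06 F [ 13.6   0.5 -19.5] w 0.0049
[ 0.1296892  -1.02296716  0.01475132]
```

Emit:
{"name": "send_rows", "arguments": {"increments": [[[0.004,0,0,0],[0.006,0,0,0],[0.006,0,0,0],[0.006,0,0,0],[0.006,0,0,0],[0.006,0,0,0],[0.006,0,0,0],[0.006,0,0,0]]]}}

```text
clock: 36.45
eef_pos: [0.6889, 0.0455, 0.0265]
tool_rot: [0.996, -0.009, 0.088, 0.002]
ft_force: [-13.3, 0.8, 7.8]
grip_width: 0.0042
```

```bash
python3 -c "
from h import *
go(.688,.045,.026,-1.4);print(bot.get_obs()['ft_torque'])
"
```

```text
t36.45 pos [0.6889 0.0455 0.0265] yaw -1.06 tilt 10.14 tool shift [-0.001   0.0006  0.0004] dist 0.001 turn 0.34 F [-13.3   0.8   7.8] w 0.0042
[ 0.10198837  2.98719469 -0.0984594 ]
```

Emit:
{"name": "send_rows", "arguments": {"increments": [[[0.006,0,0,0],[0.006,0,0,0],[0.006,0,0,0],[0.006,0,0,0],[0.006,0,0,0],[0.006,0,0,0],[0.006,0,0,0],[0.006,0,0,0]]]}}

```text
clock: 37.25
eef_pos: [0.6869, 0.0456, 0.026]
tool_rot: [0.999, -0.008, 0.041, 0.002]
ft_force: [-13.7, 0.4, 8.0]
grip_width: 0.0035
```

```bash
python3 -c "
from h import *
go(.688,.045,.026,-1.4);print(bot.get_obs()['ft_torque'])
"
```

```text
t37.25 pos [0.6869 0.0456 0.026 ] yaw -0.93 tilt 4.68 tool shift [0.0011 0.0006 0.    ] dist 0.001 turn 0.47 F [-13.7   0.4   8. ] w 0.0035
[ 0.07417209  3.05104935 -0.14142179]
```

Emit:
{"name": "send_rows", "arguments": {"increments": [[[0.006,0,0,0],[0.006,0,0,0],[0.006,0,0,0],[0.006,0,0,0],[0.006,0,0,0],[0.006,0,0,0],[0.006,0,0,0],[0.006,0,0,0]]]}}

```text
clock: 38.05
eef_pos: [0.6846, 0.0456, 0.0254]
tool_rot: [1.0, -0.009, -0.008, 0.002]
ft_force: [-15.4, 0.2, 8.8]
grip_width: 0.0031
```

Emit:
{"name": "send_rows", "arguments": {"increments": [[[0,0,0,0],[0,0,0,0],[0,0,0,0],[0,0,0,0],[0,0,0,0],[0,0,-0.01,0],[0,0,-0.02,0],[0,0,-0.03,0]]], "hand": -0.2}}

```text
clock: 38.85
eef_pos: [0.683, 0.0456, 0.0844]
tool_rot: [1.0, -0.008, -0.012, 0.002]
ft_force: [-0.2, 0.6, 0.1]
grip_width: 0.0512
```

```bash
python3 -c "
from h import *
go(.688,.045,.026,-1.4);print(tool()[1].round(4))
"
```

```text
t38.85 pos [0.683  0.0456 0.0844] yaw -0.96 tilt 1.34 tool shift [0.0063 0.0003 0.0583] dist 0.059 turn 0.44 F [-0.2  0.6  0.1] w 0.0512
[[ 0.9996 -0.0167 -0.0231]
 [-0.0168 -0.9999 -0.004 ]
 [-0.023   0.0044 -0.9997]]
```

Emit:
{"name": "send_rows", "arguments": {"increments": [[[0,0,-0.03,0],[0,0,-0.04,0],[0,0,-0.04,0],[-0.02,0.01,-0.02,0],[-0.02,0.02,0,0],[0,0.02,0,0],[0,0.01,0,0],[0,0,0,0]]]}}

```text
clock: 39.65
eef_pos: [0.6478, -0.0139, 0.2343]
tool_rot: [1.0, -0.007, -0.001, 0.002]
ft_force: [-0.1, 1.2, 0.4]
grip_width: 0.0513
```

```bash
cat >> h.py <<'E'
def handle(c,z0=.134,z1=.149,box=(.42,.70,-.07,.09)):
    W=cloud(c).reshape(-1,3); m=(W[:,2]>z0)&(W[:,2]<z1)&(W[:,0]>box[0])&(W[:,0]<box[1])&(W[:,1]>box[2])&(W[:,1]<box[3])
    q=W[m]; print('handle',len(q),q.mean(0).round(4),cv2.minAreaRect((q[:,:2]*1000).astype(np.float32)))
E
python3 -c "
from h import *
go(.65,-.03,.1,-20);print(tool()[1][:,2].round(4))
c=cam('wrist','w40'); handle(c); np.savez('pics/w40.npz',**{k:np.array(v) for k,v in c.items()})
"
```

```text
t39.65 pos [ 0.6478 -0.0139  0.2343] yaw -0.85 tilt 0.26 tool shift [0.0028 0.0156 0.1344] dist 0.135 turn 19.15 F [-0.1  1.2  0.4] w 0.0513
[-0.003  -0.0034 -1.    ]
handle 681 [ 0.6506 -0.0252  0.1413] ((650.4751586914062, -26.61297035217285), (18.30113410949707, 23.75052833557129), 67.91841888427734)
```

Emit:
{"name": "send_rows", "arguments": {"increments": [[[0.001,0.006,0.01,7.1],[0.003,0.006,0.01,7.1],[0.003,0.002,0.02,7.1],[0,0,0.03,0],[0,0,0.03,0],[0,0,0.02,0],[0,0,0,0],[0,0,0,0]]]}}

```text
clock: 40.5
eef_pos: [0.6562, -0.0212, 0.1082]
tool_rot: [0.981, -0.196, -0.002, 0.0]
ft_force: [-0.2, -0.4, 1.1]
grip_width: 0.0514
```

```bash
python3 -c "
from h import *
go(.6505,-.0265,.091,-22)
c=cam('wrist','w41')
"
```

```text
t40.50 pos [ 0.6562 -0.0212  0.1082] yaw -22.61 tilt 0.21 tool shift [-0.0032  0.0071  0.0172] dist 0.019 turn -0.61 F [-0.2 -0.4  1.1] w 0.0514
```

Emit:
{"name": "send_rows", "arguments": {"increments": [[[-0.002,0.004,0.01,-0.3],[-0.001,0.003,0.01,-0.3],[0,0,0.001,0],[0,0,0.001,0],[0,0,0.001,0],[0,0,0.001,0],[0,0,0,0],[0,0,0,0]]], "hand": 1}}

```text
clock: 41.35
eef_pos: [0.6527, -0.0256, 0.0919]
tool_rot: [0.982, -0.19, 0.004, -0.002]
ft_force: [-0.3, 0.5, 1.9]
grip_width: 0.0232
```

```bash
python3 -c "
from h import *
go(.6505,-.0265,.091,-22);print(tool()[1][:,2].round(4))
c=cam('wrist','w42')
"
```

```text
t41.35 pos [ 0.6527 -0.0256  0.0919] yaw -21.89 tilt 0.5 tool shift [-0.0018  0.0016  0.0009] dist 0.003 turn 0.11 F [-0.3  0.5  1.9] w 0.0232
[ 0.008   0.0035 -1.    ]
```

Run:
```python
from h import *
c=dict(np.load('pics/w40.npz'))
for u,v in [(138,96),(183,97),(176,121),(152,146),(147,163),(138,180),(162,183)]: print(u,v,atz(c,u,v,.013).round(4))
for u,v in [(92,77),(365,70),(362,216),(108,214)]: print('rim',atz(c,u,v,.055).round(4))
```

```text
138 96 [0.4548 0.0577 0.013 ]
183 97 [0.5021 0.056  0.013 ]
176 121 [0.491  0.0314 0.013 ]
152 146 [0.4604 0.0048 0.013 ]
147 163 [ 0.4515 -0.0142  0.013 ]
138 180 [ 0.4378 -0.0338  0.013 ]
162 183 [ 0.4645 -0.0377  0.013 ]
rim [0.4371 0.0759 0.055 ]
rim [0.6889 0.0784 0.055 ]
rim [ 0.6893 -0.0649  0.055 ]
rim [ 0.4231 -0.0591  0.055 ]
```

Emit:
{"name": "send_rows", "arguments": {"increments": [[[0,0,-0.008,0],[0,0,0,-6.9],[0,-0.002,0,-6.9],[0,-0.003,0,-6.8],[0,-0.002,0,0],[0,0,0,0],[0,0,0,0],[0,0,0,0]]]}}

```text
clock: 42.2
eef_pos: [0.6521, -0.0173, 0.0968]
tool_rot: [1.0, -0.007, 0.001, -0.004]
ft_force: [0.7, -0.1, -3.2]
grip_width: 0.0231
```

```bash
python3 -c "
from h import *
go(.656,-.018,.092,-1.4);print(tool()[1][:,2].round(4))
c=cam('wrist','w43')
"
```

```text
t42.20 pos [ 0.6521 -0.0173  0.0968] yaw -0.82 tilt 0.42 tool shift [0.0039 0.0007 0.0048] dist 0.006 turn 0.58 F [ 0.7 -0.1 -3.2] w 0.0231
[ 0.0014  0.0071 -1.    ]
```

Emit:
{"name": "send_rows", "arguments": {"increments": [[[0,0,0.004,0.3],[-0.012,0,0.001,0.2],[-0.022,0,0.0005,0],[-0.022,0,0.0005,0],[-0.022,0,0.0005,0],[-0.018,0,0.0005,0],[-0.01,0,0,0],[0,0,0,0]]]}}

```text
clock: 43.05
eef_pos: [0.556, -0.0155, 0.0952]
tool_rot: [1.0, -0.014, 0.016, -0.003]
ft_force: [1.1, -0.3, -4.9]
grip_width: 0.0229
```

```bash
python3 -c "
from h import *
go(.546,-.018,.092,-1.4);print(tool()[1][:,2].round(4))
c=cam('wrist','w44')
"
```

```text
t43.05 pos [ 0.556  -0.0155  0.0952] yaw -1.62 tilt 1.89 tool shift [-0.01    0.0028  0.0028] dist 0.011 turn -0.22 F [ 1.1 -0.3 -4.9] w 0.0229
[ 0.0324  0.006  -0.9995]
```

Emit:
{"name": "send_rows", "arguments": {"increments": [[[-0.01,0,0.002,0],[-0.015,0,0.001,0],[-0.012,0,0,0],[0,0,0,0],[0,0,0,0],[0,0,0,0],[0,0,0,0],[0,0,0,0]]]}}

```text
clock: 43.9
eef_pos: [0.542, -0.0154, 0.0994]
tool_rot: [0.999, -0.014, 0.036, -0.003]
ft_force: [0.7, -0.6, 1.3]
grip_width: 0.0231
```

```bash
python3 -c "
from h import *
go(.546,-.018,.092,-1.4);print(tool()[1][:,2].round(4))
c=cam('wrist','w45')
im=cv2.imread('pics/w45.png')[40:300,60:330]; cv2.imwrite('pics/w45c.png',cv2.resize(im,None,fx=2.2,fy=2.2,interpolation=cv2.INTER_CUBIC))
"
```

```text
t43.90 pos [ 0.542  -0.0154  0.0994] yaw -1.65 tilt 4.1 tool shift [0.0035 0.0026 0.0076] dist 0.009 turn -0.25 F [ 0.7 -0.6  1.3] w 0.0231
[ 0.0714  0.0042 -0.9974]
```

Emit:
{"name": "send_rows", "arguments": {"increments": [[[0,0,-0.004,0],[0,0,-0.004,0],[0,0,-0.004,0],[0,0,-0.003,0],[0,0,0,0],[0,0,0,0],[0,0,0,0],[0,0,0,0]]]}}

```text
clock: 44.75
eef_pos: [0.5413, -0.0154, 0.114]
tool_rot: [0.999, -0.014, 0.036, -0.003]
ft_force: [1.1, 1.2, -5.3]
grip_width: 0.0232
```

```bash
python3 -c "
from h import *
go(.546,-.018,.092,-1.4);print(tool()[1][:,2].round(4))
c=cam('wrist','w46')
im=cv2.imread('pics/w46.png')[40:300,60:330]; cv2.imwrite('pics/w46c.png',cv2.resize(im,None,fx=2.2,fy=2.2,interpolation=cv2.INTER_CUBIC))
"
```

```text
t44.75 pos [ 0.5413 -0.0154  0.114 ] yaw -1.64 tilt 4.11 tool shift [0.0032 0.0026 0.0222] dist 0.023 turn -0.24 F [ 1.1  1.2 -5.3] w 0.0232
[ 0.0715  0.0044 -0.9974]
```

Emit:
{"name": "send_rows", "arguments": {"increments": [[[0,0,0.004,0],[0,0,0.004,0],[0,0,0.004,0],[0,0,0.003,0],[0,0,0.002,0],[0,0,0.002,0],[0,0,0.001,0],[0,0,0,0]]]}}

```text
clock: 45.6
eef_pos: [0.5419, -0.0153, 0.0995]
tool_rot: [0.999, -0.014, 0.036, -0.002]
ft_force: [0.6, 0.2, -1.3]
grip_width: 0.0232
```

Emit:
{"name": "send_rows", "arguments": {"increments": [[[0,0,0,0],[0,0,0,0],[0,0,0,0],[0,0,0,0],[0,0,-0.01,0],[0,0,-0.03,0],[0,0,-0.03,0],[0,0,-0.03,0]]], "hand": -0.2}}

```text
clock: 46.4
eef_pos: [0.5297, -0.0155, 0.198]
tool_rot: [0.999, -0.014, 0.029, -0.003]
ft_force: [1.1, -0.4, -0.2]
grip_width: 0.0509
```

```bash
python3 -c "
from h import *
go(.66,.045,.18,-1.4);print(tool()[1][:,2].round(4))
c=cam('wrist','w47'); handle(c)
im=cv2.imread('pics/w47.png')[40:300,60:330]; cv2.imwrite('pics/w47c.png',cv2.resize(im,None,fx=2.2,fy=2.2,interpolation=cv2.INTER_CUBIC))
"
```

```text
t46.40 pos [ 0.5297 -0.0155  0.198 ] yaw -1.65 tilt 3.32 tool shift [ 0.1272 -0.0641  0.0257] dist 0.145 turn -0.25 F [ 1.1 -0.4 -0.2] w 0.0509
[ 0.0577  0.0045 -0.9983]
handle 921 [ 0.5478 -0.0161  0.1412] ((548.251953125, -17.644786834716797), (18.34425926208496, 24.097530364990234), 87.41903686523438)
```

Emit:
{"name": "send_rows", "arguments": {"increments": [[[0.04,-0.015,0.002,0],[0.045,-0.015,0.002,0],[0.045,-0.015,0.003,0],[0.026,-0.015,0.02,0],[-0.002,0,0.03,0],[-0.002,0,0.03,0],[-0.001,0,0.02,0],[0,0,0,0]]], "hand": 0.1}}

```text
clock: 47.25
eef_pos: [0.6994, 0.0427, 0.1115]
tool_rot: [0.999, -0.015, 0.039, -0.003]
ft_force: [-0.7, -0.4, -0.2]
grip_width: 0.0382
```

```bash
python3 -c "
from h import *
go(.6865,.045,.026,-1.4);print(tool()[1][:,2].round(4))
"
```

```text
t47.25 pos [0.6994 0.0427 0.1115] yaw -1.71 tilt 4.43 tool shift [-0.0195 -0.0013  0.0843] dist 0.087 turn -0.31 F [-0.7 -0.4 -0.2] w 0.0382
[ 0.0771  0.0044 -0.997 ]
```

Emit:
{"name": "send_rows", "arguments": {"increments": [[[-0.012,0,0.02,0],[-0.006,0,0.025,0],[-0.002,0,0.025,0],[0,0,0.013,0],[0,0,0.002,0],[0,0,0,0],[0,0,0,0],[0,0,0,0]]]}}

```text
clock: 48.05
eef_pos: [0.6935, 0.0438, 0.0356]
tool_rot: [0.999, -0.015, 0.047, -0.003]
ft_force: [0.7, 0.2, 0.5]
grip_width: 0.0382
```

```bash
python3 -c "
from h import *
go(.6865,.045,.026,-1.4);print(tool()[1][:,2].round(4))
"
```

```text
t48.05 pos [0.6935 0.0438 0.0356] yaw -1.76 tilt 5.39 tool shift [-0.0079 -0.0009  0.0089] dist 0.012 turn -0.36 F [0.7 0.2 0.5] w 0.0382
[ 0.0937  0.0054 -0.9956]
```

Emit:
{"name": "send_rows", "arguments": {"increments": [[[-0.006,0,0.008,0],[-0.002,0,0.004,0],[0,0,0,0],[0,0,0,0],[0,0,0,0],[0,0,0,0],[0.006,0,0,0],[0.006,0,0,0]]], "hand": 1}}

```text
clock: 48.85
eef_pos: [0.6866, 0.0442, 0.0247]
tool_rot: [0.999, -0.015, 0.036, -0.004]
ft_force: [-16.3, -0.2, 12.8]
grip_width: 0.0037
```

Emit:
{"name": "send_rows", "arguments": {"increments": [[[0.007,0,0,0],[0.007,0,0,0],[0.007,0,0,0],[0.007,0,0,0],[0.007,0,0,0],[0.007,0,0,0],[0.007,0,0,0],[0.007,0,0,0]]]}}

```text
clock: 49.65
eef_pos: [0.6839, 0.0443, 0.0246]
tool_rot: [1.0, -0.013, -0.023, -0.004]
ft_force: [-18.7, -0.2, 13.8]
grip_width: 0.0029
```

```bash
python3 -c "
from h import *
go(.6865,.045,.026,-1.4);print(tool()[1][:,2].round(4))
"
```

```text
t49.65 pos [0.6839 0.0443 0.0246] yaw -1.48 tilt 2.64 tool shift [ 0.0025 -0.0008 -0.0015] dist 0.003 turn -0.08 F [-18.7  -0.2  13.8] w 0.0029
[-0.0454  0.008  -0.9989]
```

Emit:
{"name": "send_rows", "arguments": {"increments": [[[0.007,0,0,0],[0.007,0,0,0],[0.007,0,0,0],[0.007,0,0,0],[0.007,0,0,0],[0.007,0,0,0],[0.007,0,0,0],[0.007,0,0,0]]]}}

```text
clock: 50.45
eef_pos: [0.6812, 0.0443, 0.025]
tool_rot: [0.996, -0.012, -0.083, -0.003]
ft_force: [-20.9, 0.4, 13.6]
grip_width: 0.0031
```

Emit:
{"name": "send_rows", "arguments": {"increments": [[[0,0,0,0],[0,0,0,0],[0,0,0,0],[0,0,-0.01,0],[0,0,-0.03,0],[0,0,-0.04,0],[0,0,-0.04,0],[0,0,-0.03,0]]], "hand": -0.2}}

```text
clock: 51.25
eef_pos: [0.7046, 0.0427, 0.1722]
tool_rot: [0.996, -0.012, -0.088, -0.003]
ft_force: [2.1, 0.4, 0.3]
grip_width: 0.0513
```

```bash
python3 -c "
from h import *
go(.547,-.0176,.18,-2);print(tool()[1].round(4))
"
```

```text
t51.25 pos [0.7046 0.0427 0.1722] yaw -1.41 tilt 10.06 tool shift [-0.155   0.0643  0.0194] dist 0.169 turn 0.59 F [2.1 0.4 0.3] w 0.0513
[[ 0.9843 -0.0252 -0.1745]
 [-0.0243 -0.9997  0.0075]
 [-0.1746 -0.0031 -0.9846]]
```

Emit:
{"name": "send_rows", "arguments": {"increments": [[[-0.04,0.016,-0.008,0],[-0.045,0.018,-0.008,0.3],[-0.045,0.018,0,0.3],[-0.02,0.01,0.01,0],[0,0,0.01,0],[0,0,0,0],[0,0,0,0],[0,0,0,0]]]}}

```text
clock: 52.05
eef_pos: [0.572, -0.0157, 0.1938]
tool_rot: [0.997, -0.017, -0.072, -0.003]
ft_force: [-0.3, -0.3, -0.4]
grip_width: 0.0512
```

```bash
python3 -c "
from h import *
go(.548,-.0176,.091,-2);print(tool()[1][:,2].round(4))
c=cam('wrist','w48'); handle(c)
"
```

```text
t52.05 pos [ 0.572  -0.0157  0.1938] yaw -1.97 tilt 8.27 tool shift [-0.0089  0.003   0.1052] dist 0.106 turn 0.03 F [-0.3 -0.3 -0.4] w 0.0512
[-0.1436  0.0075 -0.9896]
handle 925 [ 0.5493 -0.016   0.1413] ((548.4940795898438, -17.156208038330078), (17.347898483276367, 24.08900260925293), 87.49812316894531)
```

Emit:
{"name": "send_rows", "arguments": {"increments": [[[-0.004,0.001,0.025,0],[-0.003,0.001,0.03,0],[-0.002,0,0.03,0],[-0.001,0,0.018,0],[0,0,0.004,0],[0,0,0,0],[0,0,0,0],[0,0,0,0]]]}}

```text
clock: 52.9
eef_pos: [0.5575, -0.0143, 0.0946]
tool_rot: [0.998, -0.015, -0.064, -0.002]
ft_force: [-2.7, -0.9, 0.7]
grip_width: 0.0514
```

```bash
python3 -c "
from h import *
go(.548,-.0172,.091,-2);print(tool()[1][:,2].round(4))
c=cam('wrist','w49')
"
```

```text
t52.90 pos [ 0.5575 -0.0143  0.0946] yaw -1.69 tilt 7.33 tool shift [-0.0088  0.0032  0.0048] dist 0.011 turn 0.31 F [-2.7 -0.9  0.7] w 0.0514
[-0.1275  0.0056 -0.9918]
```

Emit:
{"name": "send_rows", "arguments": {"increments": [[[-0.006,0.003,0.002,0.2],[-0.004,0,0.003,0],[0,0,0.001,0],[0,0,0.001,0],[0,0,0,0],[0,0,0,0],[0,0,0,0],[0,0,0,0]]], "hand": 1}}

```text
clock: 53.75
eef_pos: [0.5525, -0.017, 0.0921]
tool_rot: [0.998, -0.017, -0.056, -0.002]
ft_force: [-0.1, 0.4, 2.4]
grip_width: 0.0235
```

```bash
python3 -c "
from h import *
go(.548,-.0172,.091,-2);print(tool()[1][:,2].round(4))
c=cam('wrist','w50')
im=cv2.imread('pics/w50.png')[40:300,60:330]; cv2.imwrite('pics/w50c.png',cv2.resize(im,None,fx=2.2,fy=2.2,interpolation=cv2.INTER_CUBIC))
"
```

```text
t53.75 pos [ 0.5525 -0.017   0.0921] yaw -1.9 tilt 6.43 tool shift [-0.0043  0.0003  0.0016] dist 0.005 turn 0.1 F [-0.1  0.4  2.4] w 0.0235
[-0.1119  0.0063 -0.9937]
```

Emit:
{"name": "send_rows", "arguments": {"increments": [[[0,0,-0.001,0],[0,0,-0.002,0],[0,0,-0.002,0],[0,0,-0.002,0],[0,0,-0.002,0],[0,0,-0.002,0],[0,0,-0.001,0],[0,0,0,0]]]}}

```text
clock: 54.6
eef_pos: [0.5525, -0.0171, 0.1004]
tool_rot: [0.998, -0.017, -0.059, -0.002]
ft_force: [1.0, 0.4, -6.2]
grip_width: 0.0235
```

```bash
cat >> h.py <<'E'
def sc2(fn):
    "jaw-x grip: scoop floor plane in world"
    c=cam('wrist',fn); W=cloud(c); p,r=tool()
    P=(W-p)@r
    m=(P[...,0]<-.02)&(P[...,0]>-.115)&(abs(P[...,1])<.03)&(P[...,2]>.05)&(P[...,2]<.11)
    q=P[m]
    if len(q)<50: print('few',len(q)); return c
    A=np.c_[q[:,0],q[:,1],np.ones(len(q))]; k=np.ones(len(q),bool)
    for _ in range(8):
        s=np.linalg.lstsq(A[k],q[k,2],rcond=None)[0]; e=q[:,2]-A@s; k=abs(e)<max(.0025,1.5*np.median(abs(e)))
    sp=np.degrees(np.arctan(-s[0])); tp=-np.degrees(np.arcsin(r[0,2]*np.cos(np.arctan2(r[1,0],r[0,0]))+r[1,2]*np.sin(np.arctan2(r[1,0],r[0,0]))))
    print('n',k.sum(),'scoop rel tool pitch (+ mouth up)',round(sp*-1,2),'tool pitch(+mouth up)',tp.round(2),'floor below TCP',s[2].round(4),'roll slope deg',np.degrees(np.arctan(s[1])).round(2))
    return c
E
python3 -c "
from h import *
go(.548,-.0172,.091,-2);print(tool()[1][:,2].round(4))
c=sc2('w51')
im=cv2.imread('pics/w51.png')[40:300,60:330]; cv2.imwrite('pics/w51c.png',cv2.resize(im,None,fx=2.2,fy=2.2,interpolation=cv2.INTER_CUBIC))
"
```

```text
t54.60 pos [ 0.5525 -0.0171  0.1004] yaw -1.9 tilt 6.77 tool shift [-0.0033  0.0003  0.0099] dist 0.01 turn 0.1 F [ 1.   0.4 -6.2] w 0.0235
[-0.1177  0.0065 -0.993 ]
n 7206 scoop rel tool pitch (+ mouth up) 10.41 tool pitch(+mouth up) 6.76 floor below TCP 0.0946 roll slope deg -0.67
```

```bash
python3 - <<'E'
from h import *
import re
s=open('h.py').read().replace("(P[...,0]>-.115)&(abs(P[...,1])<.03)","(P[...,0]>XM)&(abs(P[...,1])<.022)").replace('def sc2(fn):','def sc2(fn,XM=-.075):')
open('h.py','w').write(s)
E
python3 -c "
from h import *
c=sc2('w52')
p,r=tool();W=cloud(c)
for v in (160,170,180,190): print(v,[tuple((W[v,u]*1000).round(0).astype(int).tolist()) for u in range(205,310,12)])
"
```

```text
n 4037 scoop rel tool pitch (+ mouth up) -2.18 tool pitch(+mouth up) 6.76 floor below TCP 0.0857 roll slope deg -0.32
160 [(470, 19, 44), (477, 19, 43), (486, 19, 44), (493, 18, 41), (502, 18, 42), (509, 18, 40), (518, 18, 41), (525, 17, 39), (533, 17, 38)]
170 [(458, 7, 23), (467, 7, 21), (475, 7, 20), (485, 7, 20), (494, 6, 20), (502, 6, 18), (511, 6, 18), (520, 6, 18), (529, 5, 16)]
180 [(456, -1, 21), (466, 0, 22), (475, -1, 21), (484, -1, 20), (493, -1, 20), (502, -1, 18), (510, -2, 17), (519, -2, 18), (528, -2, 16)]
190 [(456, -8, 23), (465, -8, 21), (474, -9, 21), (484, -8, 22), (492, -9, 20), (501, -9, 19), (510, -9, 18), (519, -9, 18), (528, -10, 17)]
```

Emit:
{"name": "send_rows", "arguments": {"increments": [[[0,0,-0.01,0],[0,0,-0.02,0],[0,0,0.01,0],[0,-0.012,-0.01,0],[0,0.012,0,0],[0,-0.012,0,0],[0,0.01,0,0],[0,0,0,0]]]}}

```text
clock: 55.5
eef_pos: [0.5555, -0.0136, 0.1316]
tool_rot: [0.998, -0.016, -0.06, -0.002]
ft_force: [1.0, -1.8, -3.5]
grip_width: 0.0233
```

```bash
python3 -c "
from h import *
go(.548,-.0172,.091,-2);print(tool()[1][:,2].round(4))
c=sc2('w53')
p,r=tool();W=cloud(c)
for v in (180,190): print(v,[tuple((W[v,u]*1000).round(0).astype(int).tolist()) for u in range(205,310,12)])
im=cv2.imread('pics/w53.png')[40:300,60:330]; cv2.imwrite('pics/w53c.png',cv2.resize(im,None,fx=2.2,fy=2.2,interpolation=cv2.INTER_CUBIC))
"
```

```text
t55.50 pos [ 0.5555 -0.0136  0.1316] yaw -1.84 tilt 6.85 tool shift [-0.0025  0.004   0.0412] dist 0.041 turn 0.16 F [ 1.  -1.8 -3.5] w 0.0233
[-0.119   0.006  -0.9929]
n 4067 scoop rel tool pitch (+ mouth up) -0.79 tool pitch(+mouth up) 6.85 floor below TCP 0.0861 roll slope deg -0.43
180 [(467, 7, 68), (469, 3, 54), (478, 3, 53), (487, 3, 53), (496, 2, 52), (505, 2, 50), (514, 2, 50), (522, 2, 49), (531, 1, 47)]
190 [(460, -4, 56), (468, -5, 53), (478, -5, 54), (486, -5, 52), (496, -5, 53), (504, -5, 51), (513, -6, 50), (522, -6, 49), (530, -7, 47)]
```

Emit:
{"name": "send_rows", "arguments": {"increments": [[[0,0,-0.006,0],[0,0,-0.012,0],[0,0,-0.014,0],[-0.03,0,-0.004,0],[-0.04,0,0,0],[-0.03,0,0,0],[-0.02,0,0,0],[-0.008,0,0,0]]]}}

```text
clock: 56.35
eef_pos: [0.4231, -0.0063, 0.1848]
tool_rot: [0.998, -0.016, -0.068, -0.005]
ft_force: [-0.7, -0.3, -3.1]
grip_width: 0.023
```

```bash
python3 -c "
from h import *
go(.61,.267,.2,5);print(tool()[1][:,2].round(4))
c=sc2('w54')
"
```

```text
t56.35 pos [ 0.4231 -0.0063  0.1848] yaw -1.85 tilt 7.76 tool shift [ 0.1743 -0.2795 -0.0371] dist 0.331 turn -6.85 F [-0.7 -0.3 -3.1] w 0.023
[-0.1346  0.0115 -0.9908]
n 3639 scoop rel tool pitch (+ mouth up) -0.76 tool pitch(+mouth up) 7.77 floor below TCP 0.0861 roll slope deg -0.24
```

```bash
cat >> h.py <<'E'
def plan(wps, turns, fr=None):
    "wps: list of world shifts per row; turns per row (deg). prints rows in tool axes"
    p,r=tool(); R_=r.copy(); out=[]
    for d,t in zip(wps,turns):
        s=R_.T@np.array(d); out.append([*(round(float(x),3)+0.0 for x in s),t]); R_=R_@Ro.from_euler('z',t,degrees=True).as_matrix()
    for i in range(0,len(out),8): print(out[i:i+8])
    print('end yaw',np.degrees(np.arctan2(R_[1,0],R_[0,0])).round(1))
E
python3 -c "
from h import *
v=[.02,.035,.045,.045,.045,.045,.04,.035]
plan([(-.037/8,s,.002) for s in v],[-8.5]*8)
"
```

```text
[[-0.005, -0.02, -0.001, -8.5], [-0.001, -0.035, -0.001, -8.5], [0.007, -0.045, -0.001, -8.5], [0.014, -0.043, -0.001, -8.5], [0.02, -0.041, -0.001, -8.5], [0.026, -0.037, -0.001, -8.5], [0.027, -0.03, -0.001, -8.5], [0.027, -0.023, -0.001, -8.5]]
end yaw 66.3
```

Emit:
{"name": "send_rows", "arguments": {"increments": [[[-0.005,-0.02,-0.002,-8.5],[-0.001,-0.035,-0.002,-8.5],[0.007,-0.045,-0.002,-8.5],[0.014,-0.043,-0.002,-8.5],[0.02,-0.041,-0.001,-8.5],[0.026,-0.037,-0.001,-8.5],[0.027,-0.03,-0.001,-8.5],[0.027,-0.023,-0.001,-8.5]]]}}

```text
clock: 57.2
eef_pos: [0.3887, 0.3136, 0.2071]
tool_rot: [0.831, 0.552, -0.051, -0.041]
ft_force: [0.9, -0.6, -3.1]
grip_width: 0.0233
```

```bash
python3 -c "
from h import *
go(.386,.322,.19,166);print(tool()[1][:,2].round(4))
c=cam('wrist','w55')
"
```

```text
t57.20 pos [0.3887 0.3136 0.2071] yaw 67.27 tilt 7.51 tool shift [ 0.0073 -0.0036  0.0174] dist 0.019 turn -98.73 F [ 0.9 -0.6 -3.1] w 0.0233
[-0.13    0.0129 -0.9914]
```

Emit:
{"name": "send_rows", "arguments": {"increments": [[[0.001,0,0.002,-8.5],[0.001,0,0.002,-8.5],[0.001,0,0.002,-8.5],[0,0,0.002,-8.5],[0,0,0.002,-8.5],[0,0,0.002,-8.5],[0,0,0.002,-8.5],[0,0,0.001,-8.5]]]}}

```text
clock: 58.05
eef_pos: [0.3896, 0.3293, 0.1883]
tool_rot: [0.376, 0.924, -0.018, -0.065]
ft_force: [0.7, -0.1, -3.7]
grip_width: 0.0236
```

```bash
python3 -c "
from h import *
go(.386,.322,.19,166);print(tool()[1][:,2].round(4))
c=cam('wrist','w56')
"
```

```text
t58.05 pos [0.3896 0.3293 0.1883] yaw 135.51 tilt 7.79 tool shift [-0.0024 -0.0079 -0.0013] dist 0.008 turn -30.49 F [ 0.7 -0.1 -3.7] w 0.0236
[-0.1347  0.0151 -0.9908]
```

Emit:
{"name": "send_rows", "arguments": {"increments": [[[-0.001,-0.003,0,-8.5],[-0.001,-0.003,0,-8.5],[0,-0.002,0,-8.5],[0,0,0,-5],[0,0,0,0],[0,0,0,0],[0,0,0,0],[0,0,0,0]]]}}

```text
clock: 58.9
eef_pos: [0.3879, 0.3208, 0.1869]
tool_rot: [0.124, 0.99, -0.004, -0.07]
ft_force: [0.6, 1.0, -3.9]
grip_width: 0.0227
```

```bash
python3 -c "
from h import *
go(.386,.322,.19,166);print(tool()[1][:,2].round(4))
c=cam('wrist','w57')
"
```

```text
t58.90 pos [0.3879 0.3208 0.1869] yaw 165.64 tilt 8.04 tool shift [ 0.0025  0.0006 -0.0027] dist 0.004 turn -0.36 F [ 0.6  1.  -3.9] w 0.0227
[-0.1396  0.0095 -0.9902]
```

Emit:
{"name": "send_rows", "arguments": {"increments": [[[0.01,0,-0.002,0],[0.015,0,0.001,0],[0.01,0,0.001,0],[-0.03,0,-0.0045,0],[-0.04,0,-0.006,0],[0,0,0,0],[0.02,0,0.003,0],[0,0,0,0]]]}}

```text
clock: 59.75
eef_pos: [0.3488, 0.3318, 0.215]
tool_rot: [0.115, 0.986, 0.011, -0.118]
ft_force: [0.6, -0.1, -2.0]
grip_width: 0.023
```

```bash
python3 -c "
from h import *
go(.386,.322,.19,166);print(tool()[1][:,2].round(4))
c=cam('wrist','w58')
"
```

```text
t59.75 pos [0.3488 0.3318 0.215 ] yaw 166.61 tilt 13.58 tool shift [-0.0432 -0.0008  0.0153] dist 0.046 turn 0.61 F [ 0.6 -0.1 -2. ] w 0.023
[-0.2296  0.0488 -0.9721]
```

```bash
python3 -c "
from h import *
w=[(.005,-.02,.008)]*8+[(.012,-.02,.0)]*4+[(.022,-.008,0)]*4+[(.03,-.004,0)]*4+[(.02,-.002,0)]*4
print(np.sum(w,0)+tool()[0])
plan(w,[8.4]*20+[0]*4)
"
```

```text
[0.72610662 0.03574342 0.27885697]
[[-0.007, -0.018, -0.01, 8.4], [-0.01, -0.017, -0.01, 8.4], [-0.012, -0.015, -0.01, 8.4], [-0.014, -0.013, -0.01, 8.4], [-0.016, -0.011, -0.01, 8.4], [-0.018, -0.009, -0.01, 8.4], [-0.019, -0.006, -0.01, 8.4], [-0.02, -0.003, -0.01, 8.4]]
[[-0.022, 0.008, -0.004, 8.4], [-0.02, 0.011, -0.004, 8.4], [-0.018, 0.014, -0.004, 8.4], [-0.016, 0.017, -0.004, 8.4], [0.002, 0.023, -0.005, 8.4], [0.005, 0.022, -0.005, 8.4], [0.008, 0.021, -0.005, 8.4], [0.011, 0.02, -0.005, 8.4]]
[[0.023, 0.019, -0.007, 8.4], [0.025, 0.015, -0.007, 8.4], [0.027, 0.011, -0.007, 8.4], [0.028, 0.007, -0.007, 8.4], [0.02, 0.001, -0.005, 0], [0.02, 0.001, -0.005, 0], [0.02, 0.001, -0.005, 0], [0.02, 0.001, -0.005, 0]]
end yaw -1.1
```

Emit:
{"name": "send_rows", "arguments": {"increments": [[[-0.007,-0.018,-0.01,8.4],[-0.01,-0.017,-0.01,8.4],[-0.012,-0.015,-0.01,8.4],[-0.014,-0.013,-0.01,8.4],[-0.016,-0.011,-0.01,8.4],[-0.018,-0.009,-0.01,8.4],[-0.019,-0.006,-0.01,8.4],[-0.02,-0.003,-0.01,8.4]]]}}

```text
clock: 60.6
eef_pos: [0.3893, 0.1701, 0.282]
tool_rot: [0.652, 0.749, -0.055, -0.099]
ft_force: [0.4, 0.4, -2.7]
grip_width: 0.0229
```

Emit:
{"name": "send_rows", "arguments": {"increments": [[[-0.022,0.008,-0.004,8.4],[-0.02,0.011,-0.004,8.4],[-0.018,0.014,-0.004,8.4],[-0.016,0.017,-0.004,8.4],[0.002,0.023,-0.005,8.4],[0.005,0.022,-0.005,8.4],[0.008,0.021,-0.005,8.4],[0.011,0.02,-0.005,8.4]]]}}

```text
clock: 61.4
eef_pos: [0.5278, 0.0464, 0.2878]
tool_rot: [0.962, 0.25, -0.095, -0.049]
ft_force: [1.5, 0.1, -2.2]
grip_width: 0.0233
```

```bash
python3 -c "
from h import *
go(.65,.03,.22,-1.4);print(tool()[1][:,2].round(4))
"
```

```text
t61.40 pos [0.5278 0.0464 0.2878] yaw 29.79 tilt 12.28 tool shift [0.1074 0.0816 0.0401] dist 0.141 turn 31.19 F [ 1.5  0.1 -2.2] w 0.0233
[-0.2073  0.0475 -0.9771]
```

```bash
python3 -c "
from h import *
w=[(.03,-.004,-.01)]*4+[(0,0,-.03),(0,0,-.03),(0,0,-.015),(0,0,0)]
plan(w,[7.8]*4+[0]*4)
"
```

```text
[[0.025, 0.019, 0.003, 7.8], [0.028, 0.015, 0.003, 7.8], [0.03, 0.012, 0.003, 7.8], [0.031, 0.007, 0.003, 7.8], [0.006, 0.001, 0.029, 0], [0.006, 0.001, 0.029, 0], [0.003, 0.001, 0.015, 0], [0.0, 0.0, 0.0, 0]]
end yaw -1.8
```

Emit:
{"name": "send_rows", "arguments": {"increments": [[[0.025,0.019,0.003,7.8],[0.028,0.015,0.003,7.8],[0.03,0.012,0.003,7.8],[0.031,0.007,0.003,7.8],[0.006,0.001,0.029,0],[0.006,0.001,0.029,0],[0.003,0.001,0.015,0],[0,0,0,0]]]}}

```text
clock: 62.2
eef_pos: [0.6653, 0.0259, 0.1635]
tool_rot: [0.994, -0.033, -0.098, -0.02]
ft_force: [0.1, -1.1, -1.6]
grip_width: 0.0226
```

```bash
python3 -c "
from h import *
go(.66,.03,.15,-1.4);print(tool()[1][:,2].round(4))
c=cam('wrist','w59')
"
```

```text
t62.20 pos [0.6653 0.0259 0.1635] yaw -3.63 tilt 11.48 tool shift [-0.0027 -0.0032  0.0144] dist 0.015 turn -2.23 F [ 0.1 -1.1 -1.6] w 0.0226
[-0.1938  0.0455 -0.98  ]
```

Emit:
{"name": "send_rows", "arguments": {"increments": [[[0.004,-0.002,0.02,-1.1],[0.004,-0.002,0.02,-1.1],[0.003,0,0.018,0],[0.002,0,0.008,0],[0.001,0,0.006,0],[0.001,0,0.006,0],[0.001,0,0.006,0],[0.001,0,0.006,0]]]}}

```text
clock: 63.05
eef_pos: [0.673, 0.0343, 0.0932]
tool_rot: [0.996, -0.013, -0.083, -0.022]
ft_force: [-5.2, -0.8, 21.6]
grip_width: 0.0233
```

```bash
python3 -c "
from h import *
go(.66,.03,.092,-1.4);print(tool()[1][:,2].round(4))
"
```

```text
t63.05 pos [0.673  0.0343 0.0932] yaw -1.3 tilt 9.88 tool shift [-0.0125  0.0047  0.0031] dist 0.014 turn 0.1 F [-5.2 -0.8 21.6] w 0.0233
[-0.1654  0.0458 -0.9852]
```

Emit:
{"name": "send_rows", "arguments": {"increments": [[[0,0,0.007,0],[0,0,0.007,0],[0,0,0.007,0],[0,0,0.007,0],[0,0,0.007,0],[0,0,0.007,0],[0,0,0.007,0],[0,0,0.007,0]]]}}

```text
clock: 63.85
eef_pos: [0.6693, 0.0344, 0.0941]
tool_rot: [0.998, -0.014, -0.062, -0.02]
ft_force: [-5.8, -0.6, 19.5]
grip_width: 0.0228
```

```bash
python3 -c "
from h import *
go(.66,.03,.092,-1.4);print(tool()[1][:,2].round(4))
c=sc2('w60')
"
```

```text
t63.85 pos [0.6693 0.0344 0.0941] yaw -1.42 tilt 7.49 tool shift [-0.0088  0.0048  0.003 ] dist 0.011 turn -0.02 F [-5.8 -0.6 19.5] w 0.0228
[-0.1233  0.0424 -0.9915]
n 4070 scoop rel tool pitch (+ mouth up) 0.4 tool pitch(+mouth up) 7.13 floor below TCP 0.0878 roll slope deg -0.12
```

Emit:
{"name": "send_rows", "arguments": {"increments": [[[0,-0.004,0.01,0],[0,-0.006,0.01,0],[0,-0.006,0.01,0],[0,-0.006,0.01,0],[0,-0.006,0.01,0],[0,-0.006,0.01,0],[0,-0.006,0.01,0],[0,-0.006,0.01,0]]]}}

```text
clock: 64.7
eef_pos: [0.6687, 0.0419, 0.0944]
tool_rot: [0.999, -0.02, -0.033, 0.012]
ft_force: [-9.7, -12.7, 32.9]
grip_width: 0.023
```

```bash
python3 -c "
from h import *
go(.66,.03,.092,-1.4);print(tool()[1][:,2].round(4))
"
```

```text
t64.70 pos [0.6687 0.0419 0.0944] yaw -2.35 tilt 4.06 tool shift [-0.008   0.0122  0.0032] dist 0.015 turn -0.95 F [ -9.7 -12.7  32.9] w 0.023
[-0.0669 -0.0233 -0.9975]
```

Emit:
{"name": "send_rows", "arguments": {"increments": [[[0,0.005,0.008,0],[0,0.003,0.01,0],[0,0.001,0.01,0],[0,0,0.01,-0.4],[0,0,0.01,-0.4],[0,0,0.008,0],[0,0,-0.001,0],[0,0,-0.001,0]]]}}

```text
clock: 65.5
eef_pos: [0.6675, 0.0367, 0.1017]
tool_rot: [1.0, -0.013, -0.013, 0.003]
ft_force: [0.2, -0.6, -1.8]
grip_width: 0.0228
```

```bash
python3 -c "
from h import *
go(.66,.036,.092,-1.4);print(tool()[1][:,2].round(4))
sc2('w61')
"
```

```text
t65.50 pos [0.6675 0.0367 0.1017] yaw -1.49 tilt 1.52 tool shift [-0.0073  0.0009  0.0099] dist 0.012 turn -0.09 F [ 0.2 -0.6 -1.8] w 0.0228
[-0.0257 -0.0061 -0.9997]
n 4079 scoop rel tool pitch (+ mouth up) 0.89 tool pitch(+mouth up) 1.46 floor below TCP 0.0875 roll slope deg 0.33
```

Emit:
{"name": "send_rows", "arguments": {"increments": [[[0,0.001,0.006,0],[0,0,0.007,0],[0,0,0.007,0],[0,0,0.007,0],[0,0,0.006,0],[0,0,0.005,0],[0,0,-0.001,0],[0,0,0,0]]]}}

```text
clock: 66.35
eef_pos: [0.6681, 0.0357, 0.0956]
tool_rot: [1.0, -0.013, -0.004, 0.002]
ft_force: [0.6, -0.9, -2.1]
grip_width: 0.0226
```

```bash
python3 -c "
from h import *
go(.548,.036,.092,-1.4);print(tool()[1][:,2].round(4))
sc2('w62')
"
```

```text
t66.35 pos [0.6681 0.0357 0.0956] yaw -1.48 tilt 0.46 tool shift [-0.12    0.0028  0.0045] dist 0.12 turn -0.08 F [ 0.6 -0.9 -2.1] w 0.0226
[-0.0071 -0.0038 -1.    ]
n 4084 scoop rel tool pitch (+ mouth up) 0.72 tool pitch(+mouth up) 0.46 floor below TCP 0.0867 roll slope deg 0.3
```

Emit:
{"name": "send_rows", "arguments": {"increments": [[[-0.01,0,0.003,0],[-0.022,0,0.001,0],[-0.024,0,0.0005,0],[-0.024,0,0.0005,0],[-0.022,0,0.0005,0],[-0.016,0,0,0],[-0.01,0,0,0],[-0.004,0,0,0]]]}}

```text
clock: 67.2
eef_pos: [0.5674, 0.0402, 0.1013]
tool_rot: [0.999, -0.013, 0.033, 0.001]
ft_force: [4.8, -0.5, 2.4]
grip_width: 0.0228
```

```bash
python3 -c "
from h import *
go(.548,.036,.092,-1.4);print(tool()[1][:,2].round(4))
c=cam('wrist','w63')
im=cv2.imread('pics/w63.png')[40:300,60:330]; cv2.imwrite('pics/w63c.png',cv2.resize(im,None,fx=2.2,fy=2.2,interpolation=cv2.INTER_CUBIC))
"
```

```text
t67.20 pos [0.5674 0.0402 0.1013] yaw -1.49 tilt 3.74 tool shift [-0.0199  0.0047  0.008 ] dist 0.022 turn -0.09 F [ 4.8 -0.5  2.4] w 0.0228
[ 0.0653 -0.0023 -0.9979]
```

Emit:
{"name": "send_rows", "arguments": {"increments": [[[-0.02,0,-0.003,0],[-0.025,0,-0.003,0],[-0.025,0,-0.003,0],[-0.02,0,-0.002,0],[0,0,0,0],[0,0,0,0],[0,0,0,0],[0,0,0,0]]]}}

```text
clock: 68.05
eef_pos: [0.5255, 0.0418, 0.1195]
tool_rot: [0.997, -0.015, 0.08, 0.001]
ft_force: [4.6, -0.5, -2.2]
grip_width: 0.0229
```

```bash
python3 -c "
from h import *
go(.548,.036,.092,-1.4);print(tool()[1][:,2].round(4))
c=cam('wrist','w64')
im=cv2.imread('pics/w64.png')[40:300,60:330]; cv2.imwrite('pics/w64c.png',cv2.resize(im,None,fx=2.2,fy=2.2,interpolation=cv2.INTER_CUBIC))
"
```

```text
t68.05 pos [0.5255 0.0418 0.1195] yaw -1.78 tilt 9.22 tool shift [0.0179 0.0051 0.0308] dist 0.036 turn -0.38 F [ 4.6 -0.5 -2.2] w 0.0229
[ 0.1601 -0.0051 -0.9871]
```

Emit:
{"name": "send_rows", "arguments": {"increments": [[[0,0,0.004,0],[0,0,0.004,0],[0,0,0.002,0],[0,0,0,0],[0,0,0,0],[0,0,0,0],[0,0,0,0],[0,0,0,0]]]}}

```text
clock: 68.9
eef_pos: [0.5319, 0.0414, 0.1138]
tool_rot: [0.996, -0.016, 0.084, 0.002]
ft_force: [2.5, 0.0, 2.4]
grip_width: 0.0236
```

Emit:
{"name": "send_rows", "arguments": {"increments": [[[0,0,0,0],[0,0,0,0],[0,0,0,0],[0,0,0,0],[0,0,-0.01,0],[0,0,-0.03,0],[0,0,-0.04,0],[0,0,-0.03,0]]], "hand": -0.2}}

```text
clock: 69.7
eef_pos: [0.503, 0.0418, 0.2169]
tool_rot: [0.997, -0.016, 0.07, 0.002]
ft_force: [1.4, -0.1, 0.2]
grip_width: 0.0514
```

```bash
python3 -c "
from h import *
go(.685,-.02,.18,-1.4);print(tool()[1][:,2].round(4))
c=cam('wrist','w65');handle(c)
im=cv2.imread('pics/w65.png')[40:300,60:330]; cv2.imwrite('pics/w65c.png',cv2.resize(im,None,fx=2.2,fy=2.2,interpolation=cv2.INTER_CUBIC))
"
```

```text
t69.70 pos [0.503  0.0418 0.2169] yaw -1.78 tilt 8.05 tool shift [0.1769 0.0559 0.0624] dist 0.196 turn -0.38 F [ 1.4 -0.1  0.2] w 0.0514
[ 0.1398 -0.0068 -0.9902]
handle 757 [0.5486 0.0414 0.1411] ((549.5935668945312, 40.06914520263672), (17.915313720703125, 24.025287628173828), 88.69154357910156)
```

```bash
python3 -c "
from h import *
w=[(.042,-.005,0)]*4+[(.006,0,-.03),(-.003,0,-.04),(-.003,0,-.04),(-.003,0,-.03)]
plan(w,[0]*8)
"
```

```text
[[0.042, 0.004, 0.006, 0], [0.042, 0.004, 0.006, 0], [0.042, 0.004, 0.006, 0], [0.042, 0.004, 0.006, 0], [0.001, 0.0, 0.031, 0], [-0.009, 0.0, 0.039, 0], [-0.009, 0.0, 0.039, 0], [-0.007, 0.0, 0.029, 0]]
end yaw -1.8
```

Emit:
{"name": "send_rows", "arguments": {"increments": [[[0.042,0.004,0.006,0],[0.042,0.004,0.006,0],[0.042,0.004,0.006,0],[0.042,0.004,0.006,0],[0.001,0.0,0.031,0],[-0.009,0.0,0.039,0],[-0.009,0.0,0.039,0],[-0.007,0.0,0.029,0]]], "hand": 0.1}}

```text
clock: 70.55
eef_pos: [0.6747, 0.0208, 0.088]
tool_rot: [0.997, -0.015, 0.077, 0.001]
ft_force: [0.2, -0.2, -0.6]
grip_width: 0.0383
```

```bash
python3 -c "
from h import *
go(.6865,.02,.026,-1.4);print(tool()[1][:,2].round(4))
"
```

```text
t70.55 pos [0.6747 0.0208 0.088 ] yaw -1.72 tilt 8.82 tool shift [0.0022 0.0005 0.063 ] dist 0.063 turn -0.32 F [ 0.2 -0.2 -0.6] w 0.0383
[ 0.1533 -0.0037 -0.9882]
```

Emit:
{"name": "send_rows", "arguments": {"increments": [[[0,0,0.02,0],[0,0,0.025,0],[0,0,0.016,0],[0,0,0.004,0],[0,0,0.001,0],[0,0,0.001,0],[0,0,0.001,0],[0,0,0.001,0]]]}}

```text
clock: 71.35
eef_pos: [0.675, 0.0209, 0.0115]
tool_rot: [0.998, -0.015, 0.066, 0.001]
ft_force: [-0.4, -0.3, 0.7]
grip_width: 0.0381
```

```bash
python3 -c "
from h import *
go(.6865,.02,.026,-1.4);print(tool()[1][:,2].round(4))
"
```

```text
t71.35 pos [0.675  0.0209 0.0115] yaw -1.7 tilt 7.62 tool shift [ 0.0134  0.0005 -0.0128] dist 0.019 turn -0.3 F [-0.4 -0.3  0.7] w 0.0381
[ 0.1325 -0.0032 -0.9912]
```

Emit:
{"name": "send_rows", "arguments": {"increments": [[[0.006,0,-0.01,0],[0.005,0,-0.003,0],[0,0,0,0],[0,0,0,0],[0,0,0,0],[0,0,0,0],[0.007,0,0,0],[0.007,0,0,0]]], "hand": 1}}

```text
clock: 72.15
eef_pos: [0.6866, 0.0205, 0.0287]
tool_rot: [0.998, -0.014, 0.054, 0.0]
ft_force: [-16.4, 0.3, 11.7]
grip_width: 0.0033
```

Emit:
{"name": "send_rows", "arguments": {"increments": [[[0.008,0,0,0],[0.008,0,0,0],[0.008,0,0,0],[0.008,0,0,0],[0.008,0,0,0],[0.008,0,0,0],[0.008,0,0,0],[0.008,0,0,0]]]}}

```text
clock: 72.95
eef_pos: [0.6839, 0.0206, 0.0284]
tool_rot: [1.0, -0.013, -0.011, 0.0]
ft_force: [-19.5, 0.7, 12.9]
grip_width: 0.0031
```

```bash
python3 -c "
from h import *
go(.6865,.02,.026,-1.4);print(tool()[1][:,2].round(4))
"
```

```text
t72.95 pos [0.6839 0.0206 0.0284] yaw -1.48 tilt 1.3 tool shift [0.0026 0.0005 0.0024] dist 0.004 turn -0.08 F [-19.5   0.7  12.9] w 0.0031
[-0.0227  0.     -0.9997]
```

Emit:
{"name": "send_rows", "arguments": {"increments": [[[0.009,0,0,0],[0.009,0,0,0],[0.009,0,0,0],[0.009,0,0,0],[0.009,0,0,0],[0.009,0,0,0],[0.009,0,0,0],[0.009,0,0,0]]]}}

```text
clock: 73.75
eef_pos: [0.6807, 0.0207, 0.0286]
tool_rot: [0.996, -0.012, -0.088, 0.0]
ft_force: [-23.0, 0.2, 13.9]
grip_width: 0.003
```

Emit:
{"name": "send_rows", "arguments": {"increments": [[[0,0,0,0],[0,0,0,0],[0,0,0,0],[0,0,-0.01,0],[0,0,-0.03,0],[0,0,-0.04,0],[-0.01,0,-0.045,0],[-0.03,0,-0.035,0]]], "hand": -0.2}}

```text
clock: 74.55
eef_pos: [0.6681, 0.0211, 0.191]
tool_rot: [0.995, -0.012, -0.095, 0.0]
ft_force: [0.3, -0.3, -0.5]
grip_width: 0.0513
```

```bash
python3 -c "
from h import *
go(.552,.04,.18,-1.4);print(tool()[1][:,2].round(4))
d=np.array([.556,.04,.19])-tool()[0]
w=[d*.2,d*.3,d*.3,d*.2]; plan(w,[0]*4)
"
```

```text
t74.55 pos [0.6681 0.0211 0.191 ] yaw -1.44 tilt 10.92 tool shift [-0.1123 -0.0161  0.0328] dist 0.118 turn -0.04 F [ 0.3 -0.3 -0.5] w 0.0513
[-0.1895  0.0014 -0.9819]
[[-0.022, -0.003, 0.004, 0], [-0.033, -0.005, 0.007, 0], [-0.033, -0.005, 0.007, 0], [-0.022, -0.003, 0.004, 0]]
end yaw -1.4
```

Emit:
{"name": "send_rows", "arguments": {"increments": [[[-0.022,-0.003,0.004,0],[-0.033,-0.005,0.007,0],[-0.033,-0.005,0.007,0],[-0.022,-0.003,0.004,0],[0,0,0,0],[0,0,0,0],[0,0,0,0],[0,0,0,0]]]}}

```text
clock: 75.35
eef_pos: [0.5621, 0.0401, 0.2049]
tool_rot: [0.997, -0.013, -0.078, -0.0]
ft_force: [0.9, 0.1, 0.4]
grip_width: 0.0513
```

```bash
python3 -c "
from h import *
go(.548,.0402,.0905,-1.4);print(tool()[1][:,2].round(4))
d=np.array([.5475,.0402,.088])-tool()[0]
w=[np.array([d[0]*.4,d[1]*.5,d[2]*.2]),np.array([d[0]*.3,d[1]*.5,d[2]*.3]),np.array([d[0]*.2,0,d[2]*.3]),np.array([d[0]*.1,0,d[2]*.15]),np.array([0,0,d[2]*.05])]; plan(w,[0]*5)
"
```

```text
t75.35 pos [0.5621 0.0401 0.2049] yaw -1.48 tilt 8.91 tool shift [0.0038 0.0002 0.1152] dist 0.115 turn -0.08 F [0.9 0.1 0.4] w 0.0513
[-0.1548  0.003  -0.9879]
[[-0.002, 0.0, 0.024, 0], [0.001, 0.0, 0.035, 0], [0.003, 0.0, 0.035, 0], [0.001, 0.0, 0.018, 0], [0.001, 0.0, 0.006, 0]]
end yaw -1.5
```

Emit:
{"name": "send_rows", "arguments": {"increments": [[[-0.002,0,0.022,0],[0.001,0,0.035,0],[0.003,0,0.034,0],[0.001,0,0.018,0],[0.001,0,0.006,0],[0,0,0,0],[0,0,0,0],[0,0,0,0]]]}}

```text
clock: 76.15
eef_pos: [0.5556, 0.0395, 0.0862]
tool_rot: [0.997, -0.014, -0.076, -0.001]
ft_force: [-2.6, -0.2, -0.9]
grip_width: 0.0514
```

```bash
python3 -c "
from h import *
go(.548,.0402,.0905,-1.4);print(tool()[1][:,2].round(4))
c=cam('wrist','w66')
"
```

```text
t76.15 pos [0.5556 0.0395 0.0862] yaw -1.62 tilt 8.7 tool shift [-0.0081 -0.0005 -0.0031] dist 0.009 turn -0.22 F [-2.6 -0.2 -0.9] w 0.0514
[-0.1512  0.0038 -0.9885]
```

Emit:
{"name": "send_rows", "arguments": {"increments": [[[-0.005,0,-0.002,0],[-0.003,0,0,0],[0,0,0,0],[0,0,0,0],[0,0,0,0],[0,0,0,0],[0,0,0,0],[0,0,0,0]]], "hand": 1}}

```text
clock: 77.0
eef_pos: [0.5543, 0.0397, 0.092]
tool_rot: [0.998, -0.014, -0.068, -0.001]
ft_force: [1.2, 0.1, -3.6]
grip_width: 0.0235
```

Emit:
{"name": "send_rows", "arguments": {"increments": [[[0,0,-0.001,0],[0,0,-0.002,0],[0,0,-0.003,0],[0,0,-0.004,0],[0,0,-0.004,0],[0,0,-0.004,0],[0,0,-0.003,0],[0,0,-0.001,0]]]}}

```text
clock: 77.8
eef_pos: [0.5558, 0.0394, 0.1147]
tool_rot: [0.997, -0.014, -0.07, -0.001]
ft_force: [-0.1, 0.5, -4.7]
grip_width: 0.0237
```

```bash
python3 -c "
from h import *
go(.548,.0402,.0905,-1.4);print(tool()[1][:,2].round(4))
c=sc2('w67')
W=cloud(c)
for v in (195,205): print(v,[tuple((W[v,u]*1000).round(0).astype(int).tolist()) for u in range(205,310,12)])
im=cv2.imread('pics/w67.png')[40:300,60:330]; cv2.imwrite('pics/w67c.png',cv2.resize(im,None,fx=2.2,fy=2.2,interpolation=cv2.INTER_CUBIC))
"
```

```text
t77.80 pos [0.5558 0.0394 0.1147] yaw -1.62 tilt 8.04 tool shift [-0.0043 -0.0006  0.0251] dist 0.025 turn -0.22 F [-0.1  0.5 -4.7] w 0.0237
[-0.1398  0.0031 -0.9902]
n 3816 scoop rel tool pitch (+ mouth up) -2.09 tool pitch(+mouth up) 8.04 floor below TCP 0.0849 roll slope deg -0.39
195 [(466, 49, 56), (470, 46, 46), (476, 44, 40), (484, 44, 37), (493, 43, 36), (502, 43, 34), (511, 43, 34), (520, 43, 34), (529, 43, 33)]
205 [(463, 40, 52), (465, 36, 39), (474, 35, 37), (483, 35, 36), (493, 36, 37), (502, 35, 35), (511, 35, 34), (520, 35, 34), (529, 35, 33)]
```

```bash
python3 -c "
from h import *
w=[(-.001,0,.006),(-.001,0,.012),(-.001,0,.014),(-.001,0,.012),(-.025,0,.006),(-.04,0,.004),(-.035,0,0),(-.022,0,0)]
plan(w,[0]*8)
"
```

```text
[[-0.002, 0.0, -0.006, 0], [-0.003, 0.0, -0.012, 0], [-0.003, 0.0, -0.014, 0], [-0.003, 0.0, -0.012, 0], [-0.026, 0.001, -0.002, 0], [-0.04, 0.001, 0.002, 0], [-0.035, 0.001, 0.005, 0], [-0.022, 0.001, 0.003, 0]]
end yaw -1.6
```

Emit:
{"name": "send_rows", "arguments": {"increments": [[[-0.002,0,-0.008,0],[-0.003,0,-0.016,0],[-0.003,0,-0.016,0],[-0.025,0,-0.006,0],[-0.04,0,0,0],[-0.032,0,0.003,0],[-0.02,0,0.002,0],[-0.01,0,0.001,0]]]}}

```text
clock: 78.65
eef_pos: [0.423, 0.043, 0.1772]
tool_rot: [0.997, -0.014, -0.07, -0.001]
ft_force: [0.0, 0.4, -5.8]
grip_width: 0.0231
```

```bash
python3 -c "
from h import *
go(.386,.322,.2,166);print(tool()[1][:,2].round(4))
c=cam('wrist','w68')
"
```

```text
t78.65 pos [0.423  0.043  0.1772] yaw -1.66 tilt 8.07 tool shift [-0.0478 -0.2778 -0.0165] dist 0.282 turn -167.66 F [ 0.   0.4 -5.8] w 0.0231
[-0.1403  0.0033 -0.9901]
```

Emit:
{"name": "send_rows", "arguments": {"increments": [[[-0.035,0,0.004,0],[-0.035,0,0.004,0],[-0.02,0,0.002,0],[-0.008,0,0.001,0],[0,0,0,0],[0,0,0,0],[0,0,0,0],[0,0,0,0]]]}}

```text
clock: 79.5
eef_pos: [0.3282, 0.0462, 0.1815]
tool_rot: [0.998, -0.015, -0.067, -0.001]
ft_force: [0.2, 0.6, -4.4]
grip_width: 0.0231
```

```bash
python3 -c "
from h import *
go(.386,.322,.2,166);print(tool()[1][:,2].round(4))
c=cam('wrist','w69')
"
```

```text
t79.50 pos [0.3282 0.0462 0.1815] yaw -1.7 tilt 7.69 tool shift [ 0.0467 -0.2774 -0.025 ] dist 0.282 turn -167.7 F [ 0.2  0.6 -4.4] w 0.0231
[-0.1338  0.0038 -0.991 ]
```

```bash
python3 -c "
from h import *
v=[.012,.025,.036,.042,.045,.045,.04,.031]
plan([(.058/8,s,.003) for s in v]+[(0,0,0)]*12,[-8.5]*20)
"
```

```text
[[0.006, -0.012, -0.004, -8.5], [0.01, -0.024, -0.004, -8.5], [0.016, -0.033, -0.004, -8.5], [0.023, -0.036, -0.004, -8.5], [0.03, -0.034, -0.004, -8.5], [0.035, -0.03, -0.004, -8.5], [0.035, -0.021, -0.004, -8.5], [0.03, -0.011, -0.004, -8.5]]
[[0.0, 0.0, 0.0, -8.5], [0.0, 0.0, 0.0, -8.5], [0.0, 0.0, 0.0, -8.5], [0.0, 0.0, 0.0, -8.5], [0.0, 0.0, 0.0, -8.5], [0.0, 0.0, 0.0, -8.5], [0.0, 0.0, 0.0, -8.5], [0.0, 0.0, 0.0, -8.5]]
[[0.0, 0.0, 0.0, -8.5], [0.0, 0.0, 0.0, -8.5], [0.0, 0.0, 0.0, -8.5], [0.0, 0.0, 0.0, -8.5]]
end yaw 168.2
```

Emit:
{"name": "send_rows", "arguments": {"increments": [[[0.006,-0.012,-0.004,-8.5],[0.01,-0.024,-0.004,-8.5],[0.016,-0.033,-0.004,-8.5],[0.023,-0.036,-0.004,-8.5],[0.03,-0.034,-0.004,-8.5],[0.035,-0.03,-0.004,-8.5],[0.035,-0.021,-0.004,-8.5],[0.03,-0.011,-0.004,-8.5]]]}}

```text
clock: 80.35
eef_pos: [0.3876, 0.3308, 0.2046]
tool_rot: [0.83, 0.554, -0.057, -0.038]
ft_force: [0.9, -1.0, -5.0]
grip_width: 0.0229
```

```bash
python3 -c "
from h import *
go(.386,.322,.2,166);print(tool()[1][:,2].round(4))
c=cam('wrist','w70')
d=np.array([.380,.3235,.203])-tool()[0]
plan([d/8]*8,[-8.5]*8)
"
```

```text
t80.35 pos [0.3876 0.3308 0.2046] yaw 67.61 tilt 7.82 tool shift [-0.0085  0.0025  0.0047] dist 0.01 turn -98.39 F [ 0.9 -1.  -5. ] w 0.0229
[-1.361e-01  1.000e-04 -9.907e-01]
[[-0.002, 0.0, 0.0, -8.5], [-0.002, -0.001, 0.0, -8.5], [-0.002, -0.001, 0.0, -8.5], [-0.002, -0.001, 0.0, -8.5], [-0.001, -0.001, 0.0, -8.5], [-0.001, -0.002, 0.0, -8.5], [-0.001, -0.002, 0.0, -8.5], [-0.001, -0.002, 0.0, -8.5]]
end yaw 135.6
```

Emit:
{"name": "send_rows", "arguments": {"increments": [[[-0.002,0.0,0.0,-8.5],[-0.002,-0.001,0.0,-8.5],[-0.002,-0.001,0.0,-8.5],[-0.002,-0.001,0.0,-8.5],[-0.001,-0.001,0.0,-8.5],[-0.001,-0.002,0.0,-8.5],[-0.001,-0.002,0.0,-8.5],[-0.001,-0.002,0.0,-8.5]]]}}

```text
clock: 81.2
eef_pos: [0.3811, 0.3247, 0.1982]
tool_rot: [0.373, 0.925, -0.028, -0.067]
ft_force: [0.6, -0.6, -5.1]
grip_width: 0.0231
```

Emit:
{"name": "send_rows", "arguments": {"increments": [[[0,0,0,-8.5],[0,0,0,-8.5],[0,0,0,-8.5],[0,0,0,-5],[0,0,0,0],[0,0,0,0],[0,0,0,0],[0,0,0,0]]]}}

```text
clock: 82.0
eef_pos: [0.3817, 0.3233, 0.1948]
tool_rot: [0.116, 0.99, -0.011, -0.075]
ft_force: [-0.4, 0.5, -2.6]
grip_width: 0.023
```

```bash
python3 -c "
from h import *
go(.386,.322,.2,166);print(tool()[1][:,2].round(4))
c=cam('wrist','w71')
d=-tool()[1][:,0]; d[2]=0
plan([d*-.01,d*-.012,d*-.01,d*.03,d*.04,d*.0,d*-.03,d*0],[0]*8)
"
```

```text
t82.00 pos [0.3817 0.3233 0.1948] yaw 166.49 tilt 8.72 tool shift [-0.0037 -0.0005 -0.0058] dist 0.007 turn 0.49 F [-0.4  0.5 -2.6] w 0.023
[-0.1516 -0.0051 -0.9884]
[[0.01, 0.0, 0.001, 0], [0.012, 0.0, 0.002, 0], [0.01, 0.0, 0.001, 0], [-0.029, 0.0, -0.004, 0], [-0.039, 0.0, -0.006, 0], [0.0, 0.0, 0.0, 0], [0.029, 0.0, 0.004, 0], [0.0, 0.0, 0.0, 0]]
end yaw 166.5
```

```bash
python3 -c "
from h import *
t=np.array([.655,.0,.20]);d=t-tool()[0]
w=[(.0,-.018,.005)]*8
r=d-np.sum(w,0)
w+=[(r[0]*k,r[1]*k,r[2]*k) for k in [.05,.05,.05,.05,.07,.08,.09,.09,.1,.1,.1,.07,.05,.03,.01,.01]]
print(np.sum(w,0)+tool()[0])
plan(w,[8.4]*20+[0]*4)
"
```

```text
[ 6.55000000e-01 -5.55111512e-17  2.00000000e-01]
[[-0.003, -0.018, -0.005, 8.4], [-0.006, -0.017, -0.005, 8.4], [-0.008, -0.016, -0.005, 8.4], [-0.011, -0.015, -0.005, 8.4], [-0.013, -0.013, -0.005, 8.4], [-0.014, -0.011, -0.005, 8.4], [-0.016, -0.009, -0.005, 8.4], [-0.017, -0.006, -0.005, 8.4]]
[[-0.011, 0.012, 0.0, 8.4], [-0.009, 0.014, 0.0, 8.4], [-0.007, 0.015, 0.0, 8.4], [-0.005, 0.016, 0.0, 8.4], [-0.004, 0.023, 0.0, 8.4], [0.0, 0.026, 0.0, 8.4], [0.004, 0.029, -0.001, 8.4], [0.008, 0.028, -0.001, 8.4]]
[[0.014, 0.03, -0.001, 8.4], [0.018, 0.028, -0.001, 8.4], [0.022, 0.025, -0.001, 8.4], [0.018, 0.015, 0.0, 8.4], [0.014, 0.009, 0.0, 0], [0.008, 0.005, 0.0, 0], [0.003, 0.002, 0.0, 0], [0.003, 0.002, 0.0, 0]]
end yaw -1.4
```

Emit:
{"name": "send_rows", "arguments": {"increments": [[[-0.003,-0.018,-0.006,8.4],[-0.006,-0.017,-0.006,8.4],[-0.008,-0.016,-0.005,8.4],[-0.011,-0.015,-0.005,8.4],[-0.013,-0.013,-0.005,8.4],[-0.014,-0.011,-0.005,8.4],[-0.016,-0.009,-0.005,8.4],[-0.017,-0.006,-0.005,8.4]]]}}

```text
clock: 82.85
eef_pos: [0.3789, 0.1759, 0.24]
tool_rot: [0.655, 0.751, -0.051, -0.055]
ft_force: [-0.6, -0.7, -2.8]
grip_width: 0.0233
```

Emit:
{"name": "send_rows", "arguments": {"increments": [[[-0.011,0.012,0.0,8.4],[-0.009,0.014,0.0,8.4],[-0.007,0.015,0.0,8.4],[-0.005,0.016,0.0,8.4],[-0.004,0.023,0.0,8.4],[0.0,0.026,0.0,8.4],[0.004,0.029,-0.001,8.4],[0.008,0.028,-0.001,8.4]]]}}

```text
clock: 83.65
eef_pos: [0.5233, 0.0717, 0.226]
tool_rot: [0.966, 0.25, -0.068, -0.018]
ft_force: [0.4, 0.7, -1.7]
grip_width: 0.0229
```

Emit:
{"name": "send_rows", "arguments": {"increments": [[[0.014,0.03,-0.001,8.4],[0.018,0.028,-0.001,8.4],[0.022,0.025,-0.001,8.4],[0.018,0.015,0.0,8.4],[0.014,0.009,0.0,0],[0.008,0.005,0.0,0],[0.003,0.002,0.0,0],[0.003,0.002,0.0,0]]]}}

```text
clock: 84.45
eef_pos: [0.6554, -0.0292, 0.2083]
tool_rot: [0.996, -0.051, -0.07, 0.003]
ft_force: [-0.1, -0.4, -1.6]
grip_width: 0.0232
```

```bash
python3 -c "
from h import *
go(.66,.0,.15,-1.4);print(tool()[1][:,2].round(4))
c=cam('wrist','w72');np.savez('pics/w72.npz',**{k:np.array(v) for k,v in c.items()})
c=cam('scene','s72')
"
```

```text
t84.45 pos [ 0.6554 -0.0292  0.2083] yaw -5.96 tilt 8.0 tool shift [ 0.0096 -0.0303  0.0571] dist 0.065 turn -4.56 F [-0.1 -0.4 -1.6] w 0.0232
[-0.1392  0.0014 -0.9903]
```

```bash
python3 -c "
from h import *
c=dict(np.load('pics/w72.npz'));print(atz(c,168,158,.013))
d=dict(np.load('pics/w72.npz'));
d=np.array([.665,-.012,.105])-tool()[0]
plan([d*.15,d*.25,d*.25,d*.2,d*.1,d*.05,d*0,d*0],[-2.3,-2.3]+[0]*6)
"
```

```text
[ 0.45651981 -0.00793242  0.013     ]
[[0.003, -0.003, 0.015, -2.3], [0.006, -0.005, 0.025, -2.3], [0.006, -0.004, 0.025, 0], [0.005, -0.004, 0.02, 0], [0.002, -0.002, 0.01, 0], [0.001, -0.001, 0.005, 0], [0.0, 0.0, 0.0, 0], [0.0, 0.0, 0.0, 0]]
end yaw -1.3
```

Emit:
{"name": "send_rows", "arguments": {"increments": [[[0.003,-0.003,0.015,-2.3],[0.006,-0.005,0.025,-2.3],[0.006,-0.004,0.025,0],[0.005,-0.004,0.022,0],[0.002,-0.002,0.012,0],[0.001,0,0.01,0],[0,0,0.01,0],[0,0,0.01,0]]]}}

```text
clock: 85.35
eef_pos: [0.6666, -0.0085, 0.0898]
tool_rot: [0.998, -0.008, -0.058, 0.001]
ft_force: [-1.2, -1.5, 58.0]
grip_width: 0.0234
```

Emit:
{"name": "send_rows", "arguments": {"increments": [[[0,0,0.01,0],[0,0,0.01,0],[0,0,0.01,0],[0,0,0.01,0],[0,0,0.01,0],[0,0,0.01,0],[0,0,0.01,0],[0,0,0.01,0]]]}}

```text
clock: 86.15
eef_pos: [0.662, -0.0086, 0.0909]
tool_rot: [1.0, -0.009, -0.03, -0.001]
ft_force: [-10.4, 0.7, 33.2]
grip_width: 0.0234
```

```bash
python3 -c "
from h import *
go(.66,-.012,.092,-1.4);print(tool()[1][:,2].round(4))
"
```

```text
t86.15 pos [ 0.662  -0.0086  0.0909] yaw -0.98 tilt 3.46 tool shift [-0.002   0.0034 -0.001 ] dist 0.004 turn 0.42 F [-10.4   0.7  33.2] w 0.0234
[-0.0602  0.0023 -0.9982]
```

Emit:
{"name": "send_rows", "arguments": {"increments": [[[0,0.001,0.01,0.2],[0,0.001,0.01,0.2],[0,0.001,0.01,0],[0,0,0.006,0],[0,0,0,0],[0,0,-0.001,0],[0,0,-0.001,0],[0,0,0,0]]]}}

```text
clock: 86.95
eef_pos: [0.6611, -0.0094, 0.0974]
tool_rot: [1.0, -0.011, -0.015, -0.003]
ft_force: [-0.9, -0.0, -2.9]
grip_width: 0.0235
```

```bash
python3 -c "
from h import *
go(.548,-.012,.092,-1.4);print(tool()[1][:,2].round(4))
sc2('w73')
"
```

```text
t86.95 pos [ 0.6611 -0.0094  0.0974] yaw -1.3 tilt 1.81 tool shift [-0.1128  0.0053  0.0089] dist 0.113 turn 0.1 F [-0.9 -0.  -2.9] w 0.0235
[-0.0308  0.0072 -0.9995]
n 4181 scoop rel tool pitch (+ mouth up) 0.44 tool pitch(+mouth up) 1.81 floor below TCP 0.0844 roll slope deg -0.27
```

Emit:
{"name": "send_rows", "arguments": {"increments": [[[0,0,0.008,0],[0,0,0.009,0],[0,0,0.009,0],[0,0,0.009,0],[0,0,0.009,0],[0,0,0.008,0],[0,0,0.002,0],[0,0,0,0]]]}}

```text
clock: 87.8
eef_pos: [0.6635, -0.0089, 0.0923]
tool_rot: [1.0, -0.011, 0.001, -0.004]
ft_force: [-0.0, 1.1, -2.3]
grip_width: 0.0234
```

```bash
python3 -c "
from h import *
go(.548,-.012,.092,-1.4);print(tool()[1][:,2].round(4))
sc2('w74')
"
```

```text
t87.80 pos [ 0.6635 -0.0089  0.0923] yaw -1.31 tilt 0.45 tool shift [-0.1154  0.0057 -0.    ] dist 0.116 turn 0.09 F [-0.   1.1 -2.3] w 0.0234
[ 0.0027  0.0074 -1.    ]
n 4201 scoop rel tool pitch (+ mouth up) 1.11 tool pitch(+mouth up) -0.11 floor below TCP 0.0838 roll slope deg -0.46
```

Emit:
{"name": "send_rows", "arguments": {"increments": [[[-0.01,0,0.003,0],[-0.022,0,0.001,0],[-0.024,0,0.0005,0],[-0.024,0,0.0005,0],[-0.022,0,0.0005,0],[-0.014,0,0,0],[-0.008,0,0,0],[-0.004,0,0,0]]]}}

```text
clock: 88.65
eef_pos: [0.5697, -0.006, 0.0994]
tool_rot: [0.999, -0.011, 0.04, -0.004]
ft_force: [4.0, -0.3, 3.8]
grip_width: 0.0233
```

```bash
python3 -c "
from h import *
go(.548,-.012,.092,-1.4);print(tool()[1][:,2].round(4))
c=cam('wrist','w75')
im=cv2.imread('pics/w75.png')[40:300,60:330]; cv2.imwrite('pics/w75c.png',cv2.resize(im,None,fx=2.2,fy=2.2,interpolation=cv2.INTER_CUBIC))
"
```

```text
t88.65 pos [ 0.5697 -0.006   0.0994] yaw -1.26 tilt 4.65 tool shift [-0.0221  0.0065  0.0056] dist 0.024 turn 0.14 F [ 4.  -0.3  3.8] w 0.0233
[ 0.0808  0.0065 -0.9967]
```

Emit:
{"name": "send_rows", "arguments": {"increments": [[[-0.012,0,0,0],[-0.022,0,-0.002,0],[-0.025,0,-0.003,0],[-0.025,0,-0.003,0],[-0.02,0,-0.003,0],[-0.01,0,0,0],[0,0,0,0],[0,0,0,0]]]}}

```text
clock: 89.5
eef_pos: [0.5205, -0.0055, 0.1231]
tool_rot: [0.994, -0.011, 0.107, -0.003]
ft_force: [5.1, -0.2, -4.7]
grip_width: 0.0233
```

Run:
```python
from h import *
c=cam('wrist','pics/w80.png'); p,Rm=tool(); print(p,Rm[:,2],bot.get_obs()['ft_force'],bot.get_obs()['grip_width'],bot.get_obs()['clock'])
```

```text
[ 0.52064662 -0.00550632  0.12296791] [ 0.21220092  0.00260855 -0.97722258] [ 6.21597821  0.43381768 -1.99852313] 0.02306207000285643 89.55
```

```bash
cat h.py; ls -t pics | head -5; ls -t pics/pics 2>/dev/null|head
```

```text
from workcell import bot, viewer, order
import numpy as np, cv2
def cam(n,fn=None):
    c=viewer.camera(n)
    if fn: cv2.imwrite('pics/'+fn+'.png',cv2.cvtColor(c['image'],cv2.COLOR_RGB2BGR))
    return c
def R(c):
    r=np.array(c['rotation'],float)
    if r.size==4:
        from scipy.spatial.transform import Rotation as Ro
        return Ro.from_quat(r).as_matrix()
    return r.reshape(3,3)
def ray(c,u,v):
    p=cv2.undistortPoints(np.array([[[u,v]]],float),np.array(c['camera_matrix']),np.array(c['dist']))[0,0]
    return R(c)@np.array([p[0],p[1],1.0])
def atz(c,u,v,z):
    d=ray(c,u,v);e=np.array(c['eye']);return e+d*(z-e[2])/d[2]
def pt(c,u,v):
    return np.array(c['eye'])+ray(c,u,v)*c['range_z'][int(v),int(u)]
def proj(c,P):
    r=R(c);rv,_=cv2.Rodrigues(r.T);t=-r.T@np.array(c['eye'])
    return cv2.projectPoints(np.array(P,float).reshape(-1,3),rv,t,np.array(c['camera_matrix']),np.array(c['dist']))[0][:,0]
def cloud(c):
    h,w=c['range_z'].shape
    uv=np.stack(np.meshgrid(np.arange(w),np.arange(h)),-1).reshape(-1,1,2).astype(float)
    p=cv2.undistortPoints(uv,np.array(c['ca
[... 2696 characters left out ...]
r[0,0]))))
    print('n',k.sum(),'scoop rel tool pitch (+ mouth up)',round(sp*-1,2),'tool pitch(+mouth up)',tp.round(2),'floor below TCP',s[2].round(4),'roll slope deg',np.degrees(np.arctan(s[1])).round(2))
    return c
def plan(wps, turns, fr=None):
    "wps: list of world shifts per row; turns per row (deg). prints rows in tool axes"
    p,r=tool(); R_=r.copy(); out=[]
    for d,t in zip(wps,turns):
        s=R_.T@np.array(d); out.append([*(round(float(x),3)+0.0 for x in s),t]); R_=R_@Ro.from_euler('z',t,degrees=True).as_matrix()
    for i in range(0,len(out),8): print(out[i:i+8])
    print('end yaw',np.degrees(np.arctan2(R_[1,0],R_[0,0])).round(1))
w75c.png
w75.png
w74.png
w73.png
s72.png
```

Run:
```python
from h import *
sc2('w80')
```

```text
n 4064 scoop rel tool pitch (+ mouth up) -2.2 tool pitch(+mouth up) -12.23 floor below TCP 0.0859 roll slope deg -0.54
```

View pics/w80.png

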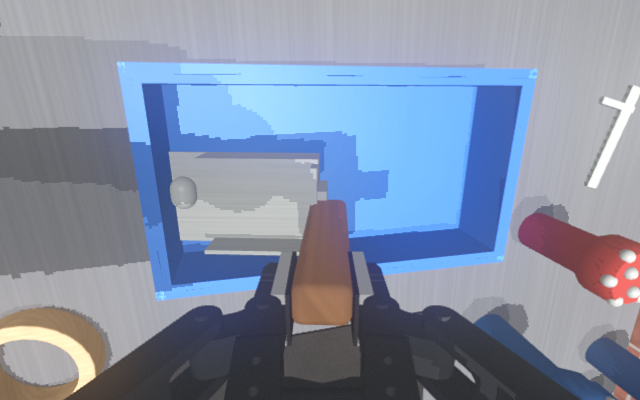

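Emit:
{"name": "send_rows", "arguments": {"increments": [[[-0.008,0,0.006,0],[-0.008,0,0.006,0],[-0.006,0,0.006,0],[-0.004,0,0.006,0],[0,0,0,0],[0,0,0,0],[0,0,0,0],[0,0,0,0]]]}}

```text
clock: 90.4
eef_pos: [0.5239, -0.0057, 0.1174]
tool_rot: [0.991, -0.012, 0.131, -0.002]
ft_force: [2.9, -0.6, 2.3]
grip_width: 0.0232
```

Run:
```python
from h import *
sc2('w81'); go(0.52,-.006,.12,-1.4)
```

```text
n 4201 scoop rel tool pitch (+ mouth up) 0.95 tool pitch(+mouth up) -15.0 floor below TCP 0.0845 roll slope deg -0.43
t90.45 pos [ 0.524  -0.0057  0.1173] yaw -1.44 tilt 15.01 tool shift [-0.0032  0.0003 -0.0036] dist 0.005 turn -0.04 F [ 2.7 -1.1  4.1] w 0.0233
```

View pics/w81.png

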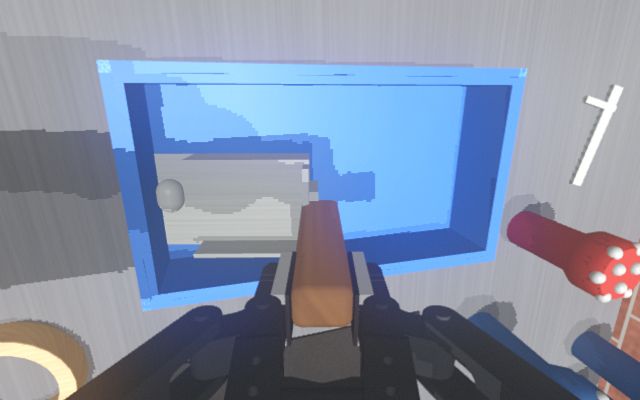

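Emit:
{"name": "send_rows", "arguments": {"hand": -0.6, "increments": [[[0,0,0,0],[0,0,0,0],[0,0,0,0],[0,0,0,0],[0,0,0,0],[0,0,0,0],[0,0,0,0],[0,0,0,0]]]}}

```text
clock: 91.25
eef_pos: [0.5201, -0.0057, 0.113]
tool_rot: [0.992, -0.012, 0.125, -0.002]
ft_force: [0.8, 0.1, 0.4]
grip_width: 0.0682
```

Run:
```python
from h import *
c=cam('wrist','w82'); handle(c); go(0.52,-.006,.2,-1.4)
```

```text
handle 2155 [5.034e-01 3.000e-04 1.420e-01] ((506.8875427246094, -6.565500259399414), (23.171329498291016, 87.49838256835938), 87.93023681640625)
t91.30 pos [ 0.5201 -0.0057  0.113 ] yaw -1.44 tilt 14.39 tool shift [ 0.0215 -0.0003 -0.0843] dist 0.087 turn -0.04 F [1.6 0.3 0.4] w 0.0684
```

View pics/w82.png

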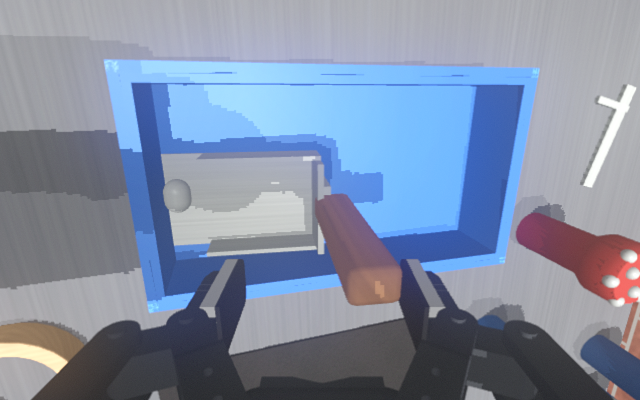

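Emit:
{"name": "send_rows", "arguments": {"increments": [[[0.003,0,-0.015,0],[0.006,0,-0.025,0],[0.006,0,-0.025,0],[0.006,0,-0.02,0],[0.03,-0.005,0.0,0],[0.04,-0.01,0.01,0],[0.04,-0.015,0.01,0],[0.03,-0.01,0.008,0]]]}}

```text
clock: 92.1
eef_pos: [0.6564, 0.0298, 0.2071]
tool_rot: [0.993, -0.013, 0.117, -0.002]
ft_force: [-0.0, -0.3, 0.0]
grip_width: 0.0685
```

Run:
```python
from h import *
c=cam('wrist','w83'); handle(c); go(0.6865,.035,.085,-1.4)
```

```text
handle 1094 [ 0.5503 -0.004   0.1411] ((549.136962890625, -5.599045753479004), (17.59389305114746, 24.4100399017334), 89.56526947021484)
t92.15 pos [0.6605 0.0312 0.206 ] yaw -1.53 tilt 13.64 tool shift [-0.0034 -0.0036  0.1237] dist 0.124 turn -0.13 F [6.8 1.2 0.9] w 0.0681
```

View pics/w83.png

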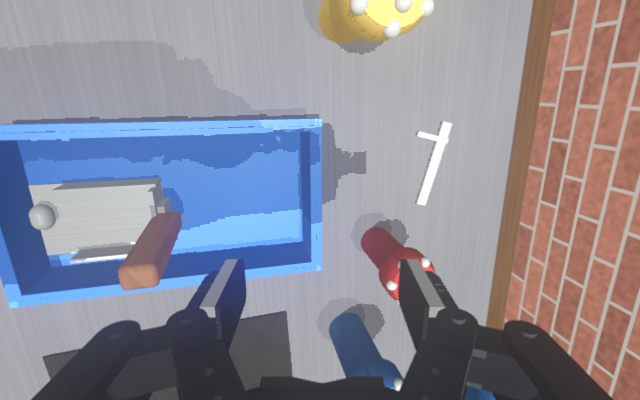

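Emit:
{"name": "send_rows", "arguments": {"hand": 0.1, "increments": [[[0,-0.001,0.01,0],[0,-0.001,0.02,0],[-0.001,-0.001,0.03,0],[-0.001,0,0.03,0],[-0.001,0,0.02,0],[0,0,0.01,0],[0,0,0,0],[0,0,0,0]]]}}

```text
clock: 92.95
eef_pos: [0.6775, 0.0337, 0.0773]
tool_rot: [0.994, -0.013, 0.111, -0.002]
ft_force: [0.3, -0.3, -0.1]
grip_width: 0.0385
```

Run:
```python
from h import *
go(0.6865,.035,.028,-1.4)
```

```text
t92.95 pos [0.6775 0.0337 0.0773] yaw -1.52 tilt 12.74 tool shift [-0.0021 -0.0012  0.05  ] dist 0.05 turn -0.12 F [ 0.3 -0.3 -0.1] w 0.0385
```

Emit:
{"name": "send_rows", "arguments": {"increments": [[[0,0,0.02,0],[0,0,0.02,0],[0,0,0.01,0],[0,0,0,0],[0,0,0,0],[0,0,0,0],[0,0,0,0],[0,0,0,0]]]}}

```text
clock: 93.75
eef_pos: [0.6944, 0.0338, 0.0394]
tool_rot: [0.993, -0.013, 0.119, -0.002]
ft_force: [-0.5, 1.3, 0.2]
grip_width: 0.0385
```

Run:
```python
from h import *
go(0.6865,.035,.028,-1.4)
```

```text
t93.75 pos [0.6944 0.0338 0.0394] yaw -1.55 tilt 13.71 tool shift [-0.0104 -0.0009  0.0092] dist 0.014 turn -0.15 F [-0.5  1.3  0.2] w 0.0385
```

Emit:
{"name": "send_rows", "arguments": {"increments": [[[-0.01,0,0.003,0],[-0.003,0,0.01,0],[0,0,0.006,0],[0,0,0,0],[0,0,0,0],[0,0,0,0],[0,0,0,0],[0,0,0,0]]]}}

```text
clock: 94.55
eef_pos: [0.6889, 0.0342, 0.0187]
tool_rot: [0.992, -0.013, 0.122, -0.002]
ft_force: [-0.7, 0.1, 0.1]
grip_width: 0.0389
```

Emit:
{"name": "send_rows", "arguments": {"hand": 1, "increments": [[[0,0,0,0],[0,0,0,0],[0,0,0,0],[0,0,0,0],[0.004,0,0,0],[0.008,0,0,0],[0.008,0,0,0],[0.008,0,0,0]]]}}

```text
clock: 95.35
eef_pos: [0.6897, 0.0342, 0.0193]
tool_rot: [0.995, -0.012, 0.096, -0.003]
ft_force: [-18.3, 0.9, 13.2]
grip_width: 0.0061
```

Run:
```python
from h import *
go(0.6865,.035,.028,-1.4)
```

```text
t95.35 pos [0.6897 0.0342 0.0193] yaw -1.44 tilt 10.98 tool shift [-0.0015 -0.0008 -0.0091] dist 0.009 turn -0.04 F [-18.3   0.9  13.2] w 0.0061
```

Emit:
{"name": "send_rows", "arguments": {"increments": [[[0.011,0,0,0],[0.011,0,0,0],[0.011,0,0,0],[0.011,0,0,0],[0.011,0,0,0],[0.011,0,0,0],[0.011,0,0,0],[0.011,0,0,0]]]}}

```text
clock: 96.15
eef_pos: [0.685, 0.0343, 0.018]
tool_rot: [1.0, -0.01, 0.005, -0.003]
ft_force: [-27.0, 0.0, 19.7]
grip_width: 0.0037
```

Run:
```python
from h import *
go(0.6865,.035,.028,-1.4)
```

```text
t96.15 pos [0.685  0.0343 0.018 ] yaw -1.2 tilt 0.72 tool shift [ 0.0016 -0.0008 -0.0099] dist 0.01 turn 0.2 F [-27.    0.   19.7] w 0.0037
```

Emit:
{"name": "send_rows", "arguments": {"increments": [[[0.011,0,0,0],[0.011,0,0,0],[0.011,0,0,0],[0.011,0,0,0],[0.011,0,0,0],[0.011,0,0,0],[0.011,0,0,0],[0.006,0,0,0]]]}}

```text
clock: 96.95
eef_pos: [0.6801, 0.0343, 0.0186]
tool_rot: [0.996, -0.01, -0.083, -0.003]
ft_force: [-12.0, -0.1, 3.8]
grip_width: 0.0038
```

Emit:
{"name": "send_rows", "arguments": {"hand": -0.2, "increments": [[[0,0,0,0],[0,0,0,0],[0,0,0,0],[0,0,-0.01,0],[0.001,0,-0.03,0],[0.005,0,-0.045,0],[0.005,0,-0.045,0],[0,0,-0.04,0]]]}}

```text
clock: 97.75
eef_pos: [0.7151, 0.0327, 0.1831]
tool_rot: [0.996, -0.01, -0.091, -0.002]
ft_force: [2.2, -0.3, 0.4]
grip_width: 0.0512
```

Run:
```python
from h import *
go(0.549,-.0056,.17,-1.4)
```

```text
t97.75 pos [0.7151 0.0327 0.1831] yaw -1.13 tilt 10.46 tool shift [-0.1602  0.0417  0.0428] dist 0.171 turn 0.27 F [ 2.2 -0.3  0.4] w 0.0512
```

Emit:
{"name": "send_rows", "arguments": {"increments": [[[-0.03,0.008,0.003,0.1],[-0.045,0.012,0.008,0],[-0.045,0.012,0.008,0],[-0.03,0.008,0.008,0],[-0.008,0.002,0.006,0],[0,0,0.004,0],[0,0,0,0],[0,0,0,0]]]}}

```text
clock: 98.55
eef_pos: [0.5814, -0.0059, 0.178]
tool_rot: [0.998, -0.011, -0.063, -0.003]
ft_force: [0.2, -0.1, 0.5]
grip_width: 0.0513
```

Run:
```python
from h import *
c=cam('wrist','w84'); handle(c); go(0.549,-.0056,.091,-1.4)
```

```text
handle 1054 [ 0.5501 -0.0043  0.1412] ((548.9121704101562, -5.627510070800781), (17.384220123291016, 24.29109001159668), 88.021484375)
t98.60 pos [ 0.5816 -0.0059  0.1779] yaw -1.19 tilt 7.19 tool shift [-0.0215  0.0008  0.0903] dist 0.093 turn 0.21 F [ 0.8 -0.4  0.7] w 0.0513
```

View pics/w84.png

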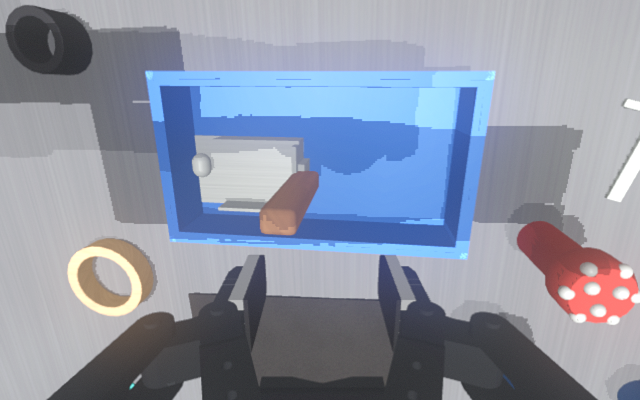

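Emit:
{"name": "send_rows", "arguments": {"increments": [[[-0.018,0.001,0.002,0.1],[-0.006,0,0.005,0.1],[0,0,0.02,0],[0,0,0.025,0],[0,0,0.025,0],[0,0,0.012,0],[0,0,0,0],[0,0,0,0]]]}}

```text
clock: 99.4
eef_pos: [0.5539, -0.0039, 0.0882]
tool_rot: [0.998, -0.011, -0.059, -0.003]
ft_force: [-0.1, -0.3, -0.7]
grip_width: 0.0515
```

Run:
```python
from h import *
c=cam('wrist','w85'); go(0.546,-.0056,.090,-1.4)
```

```text
t99.45 pos [ 0.554  -0.0039  0.0883] yaw -1.25 tilt 6.77 tool shift [-0.0081  0.0019 -0.0008] dist 0.008 turn 0.15 F [-0.6 -0.7 -0.8] w 0.0514
```

View pics/w85.png

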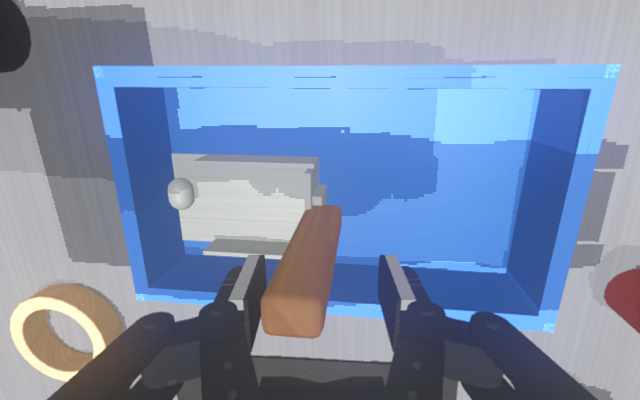

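Emit:
{"name": "send_rows", "arguments": {"increments": [[[-0.005,0.002,0,0],[-0.003,0,0,0],[0,0,0,0],[0,0,0,0],[0,0,0,0],[0,0,0,0],[0,0,0,0],[0,0,0,0]]]}}

```text
clock: 100.25
eef_pos: [0.5484, -0.0059, 0.0929]
tool_rot: [0.998, -0.011, -0.055, -0.003]
ft_force: [0.2, 1.1, -0.2]
grip_width: 0.0507
```

Emit:
{"name": "send_rows", "arguments": {"hand": 1, "increments": [[[0,0,0,0],[0,0,0,0],[0,0,0,0],[0,0,0,0],[0,0,0,0],[0,0,-0.002,0],[0,0,-0.004,0],[0,0,-0.005,0]]]}}

```text
clock: 101.05
eef_pos: [0.5516, -0.0061, 0.1028]
tool_rot: [0.998, -0.011, -0.054, -0.003]
ft_force: [1.8, -0.1, -4.6]
grip_width: 0.0233
```

Run:
```python
from h import *
c=sc2('w86',-.06); go(0.546,-.0056,.18,-1.4)
```

```text
n 2942 scoop rel tool pitch (+ mouth up) -2.27 tool pitch(+mouth up) 6.07 floor below TCP 0.0873 roll slope deg -0.38
t101.10 pos [ 0.5524 -0.0061  0.1038] yaw -1.27 tilt 6.08 tool shift [-0.0144 -0.0007 -0.075 ] dist 0.076 turn 0.13 F [ 1.8 -0.7 -2.4] w 0.0236
```

View pics/w86.png

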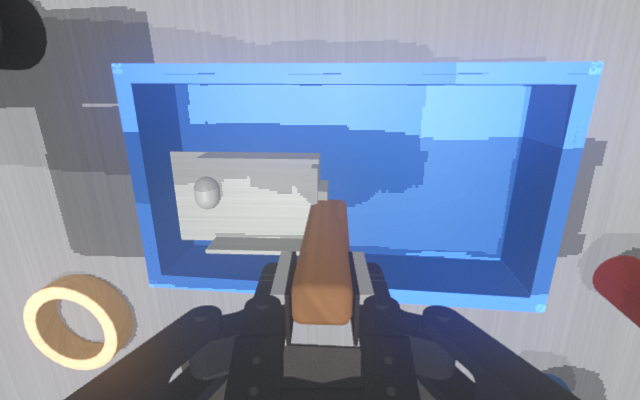

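Emit:
{"name": "send_rows", "arguments": {"increments": [[[-0.001,0,-0.008,0],[-0.002,0,-0.014,0],[-0.002,0,-0.016,0],[-0.002,0,-0.016,0],[-0.002,0,-0.014,0],[-0.001,0,-0.008,0],[0,0,0,0],[0,0,0,0]]]}}

```text
clock: 101.9
eef_pos: [0.5476, -0.0064, 0.186]
tool_rot: [0.998, -0.011, -0.055, -0.003]
ft_force: [-0.7, 0.2, -3.5]
grip_width: 0.023
```

Run:
```python
from h import *
c=sc2('w87',-.06); go(0.328,.046,.18,-1.4)
```

```text
n 2698 scoop rel tool pitch (+ mouth up) -1.17 tool pitch(+mouth up) 6.35 floor below TCP 0.0864 roll slope deg -0.5
t101.95 pos [ 0.5475 -0.0064  0.1859] yaw -1.25 tilt 6.35 tool shift [-0.2186 -0.0474  0.0304] dist 0.226 turn 0.15 F [ 0.7  0.1 -2.7] w 0.0232
```

View pics/w87.png

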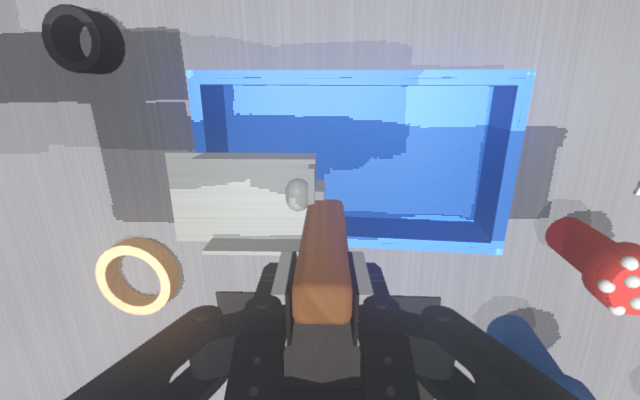

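Emit:
{"name": "send_rows", "arguments": {"increments": [[[-0.02,-0.004,0.002,0],[-0.033,-0.008,0.002,0],[-0.042,-0.01,0.003,0],[-0.043,-0.01,0.003,0],[-0.035,-0.008,0.003,0],[-0.025,-0.005,0.003,0],[-0.016,-0.003,0.002,0],[-0.007,0,0,0]]]}}

```text
clock: 102.75
eef_pos: [0.3137, 0.0473, 0.1855]
tool_rot: [0.998, -0.012, -0.063, -0.002]
ft_force: [-0.4, 0.6, -3.7]
grip_width: 0.023
```

Run:
```python
from h import *
c=sc2('w88',-.06); go(0.328,.046,.18,-1.4)
```

```text
n 2600 scoop rel tool pitch (+ mouth up) -1.24 tool pitch(+mouth up) 7.22 floor below TCP 0.0865 roll slope deg -0.5
t102.80 pos [0.3132 0.0472 0.1856] yaw -1.33 tilt 7.22 tool shift [0.0154 0.0008 0.0037] dist 0.016 turn 0.07 F [-2.2 -0.9 -2.5] w 0.023
```

View pics/w88.png

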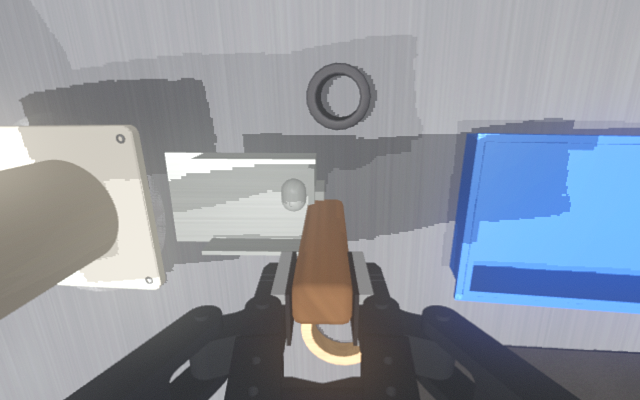

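Emit:
{"name": "send_rows", "arguments": {"increments": [[[0.008,-0.012,-0.004,-8.5],[0.013,-0.024,-0.004,-8.5],[0.019,-0.033,-0.003,-8.5],[0.025,-0.036,-0.003,-8.5],[0.032,-0.034,-0.003,-8.5],[0.036,-0.031,-0.003,-8.5],[0.036,-0.022,-0.003,-8.5],[0.03,-0.012,-0.003,-8.5]]]}}

```text
clock: 103.6
eef_pos: [0.3846, 0.3388, 0.2029]
tool_rot: [0.829, 0.556, -0.049, -0.035]
ft_force: [-0.2, -0.8, -2.8]
grip_width: 0.0235
```

Run:
```python
from h import *
c=cam('wrist','w89'); go(0.385,.325,.20,166)
```

```text
t103.65 pos [0.3857 0.3439 0.2027] yaw 68.29 tilt 6.9 tool shift [-0.0178  0.0067  0.0026] dist 0.019 turn -97.71 F [ 2.5  6.4 -4.2] w 0.0231
```

View pics/w89.png

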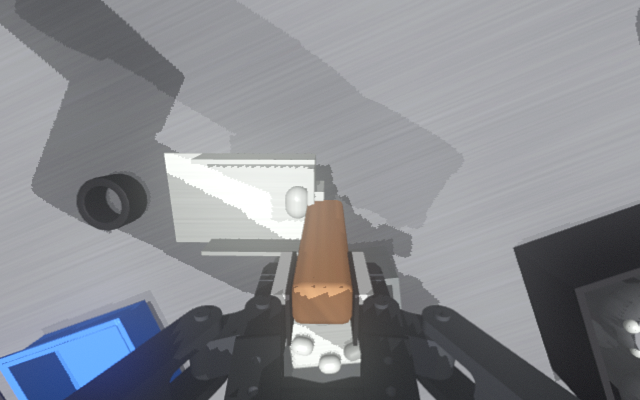

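Emit:
{"name": "send_rows", "arguments": {"increments": [[[-0.008,0.003,0,-8.5],[-0.006,0.004,0,-8.5],[-0.003,0.002,0,-8.5],[0,0,0,-8.5],[0,0,0,-8.5],[0,0,0,-8.5],[0,0,0,-8.5],[0,0,0,-8.5]]]}}

```text
clock: 104.45
eef_pos: [0.3966, 0.3276, 0.1935]
tool_rot: [0.371, 0.927, -0.022, -0.058]
ft_force: [1.0, -0.5, -3.4]
grip_width: 0.023
```

Run:
```python
from h import *
c=cam('wrist','w90'); go(0.385,.325,.20,166)
```

```text
t104.50 pos [0.3966 0.3276 0.1934] yaw 136.35 tilt 7.15 tool shift [ 0.0072 -0.0104 -0.0051] dist 0.014 turn -29.65 F [-0.   0.  -2.8] w 0.0233
```

View pics/w90.png

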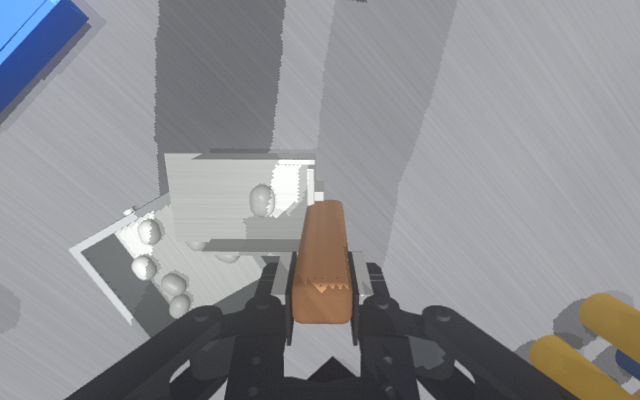

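Emit:
{"name": "send_rows", "arguments": {"increments": [[[0.003,-0.005,-0.004,-8.5],[0.003,-0.004,-0.003,-8.5],[0.002,-0.003,0,-8.5],[0,0,0,-4.2],[0,0,0,0],[0,0,0,0],[0,0,0,0],[0,0,0,0]]]}}

```text
clock: 105.3
eef_pos: [0.3877, 0.3215, 0.1979]
tool_rot: [0.126, 0.99, -0.009, -0.064]
ft_force: [0.9, 0.2, -2.3]
grip_width: 0.0231
```

Run:
```python
from h import *
c=cam('wrist','w91'); go(0.385,.325,.20,166)
```

```text
t105.35 pos [0.3877 0.3215 0.1979] yaw 165.41 tilt 7.37 tool shift [ 0.0037  0.0027 -0.0018] dist 0.005 turn -0.59 F [-0.2  0.2 -2.2] w 0.0228
```

View pics/w91.png

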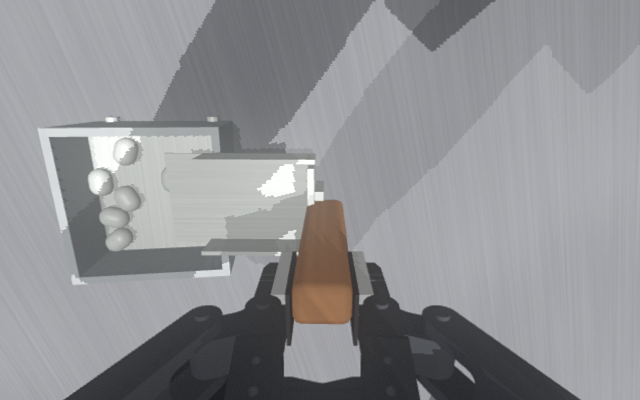

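Run:
```python
from h import *
W=[(0,0,.01),(-0.005,-.01,.01),(0,-.02,0.005)]+[(0.008,-.032,0)]*13
plan(W,[8.4]*16)
```

```text
[[0.001, 0.0, -0.01, 8.4], [0.002, -0.012, -0.009, 8.4], [-0.01, -0.017, -0.005, 8.4], [-0.027, -0.02, -0.001, 8.4], [-0.029, -0.015, -0.001, 8.4], [-0.031, -0.011, -0.001, 8.4], [-0.032, -0.006, -0.001, 8.4], [-0.033, -0.002, -0.001, 8.4]]
[[-0.033, 0.003, -0.001, 8.4], [-0.032, 0.008, -0.001, 8.4], [-0.03, 0.013, -0.001, 8.4], [-0.028, 0.017, -0.001, 8.4], [-0.026, 0.021, -0.001, 8.4], [-0.022, 0.024, -0.001, 8.4], [-0.018, 0.027, -0.001, 8.4], [-0.014, 0.03, -0.001, 8.4]]
end yaw 31.3
```

Emit:
{"name": "send_rows", "arguments": {"increments": [[[0.001,0.0,-0.01,8.4],[0.002,-0.012,-0.009,8.4],[-0.01,-0.017,-0.005,8.4],[-0.027,-0.02,-0.001,8.4],[-0.029,-0.015,-0.001,8.4],[-0.031,-0.011,-0.001,8.4],[-0.032,-0.006,-0.001,8.4],[-0.033,-0.002,-0.001,8.4]]]}}

```text
clock: 106.15
eef_pos: [0.4206, 0.1295, 0.2242]
tool_rot: [0.664, 0.745, -0.041, -0.047]
ft_force: [0.6, 0.2, -2.7]
grip_width: 0.0234
```

Run:
```python
from h import *
c=cam('top','t92'); cam('scene','s92');go(0.573,-.22,.2,0)
im=cv2.imread('pics/t92.png');
```

```text
t106.25 pos [0.4209 0.1274 0.2243] yaw 96.47 tilt 7.19 tool shift [-0.3626  0.1135  0.0052] dist 0.38 turn 96.47 F [ 0.2  0.3 -2.4] w 0.0228
```

View pics/t92.png

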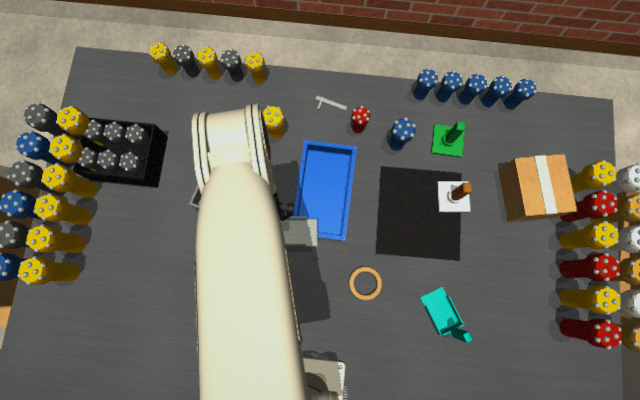

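View pics/s92.png

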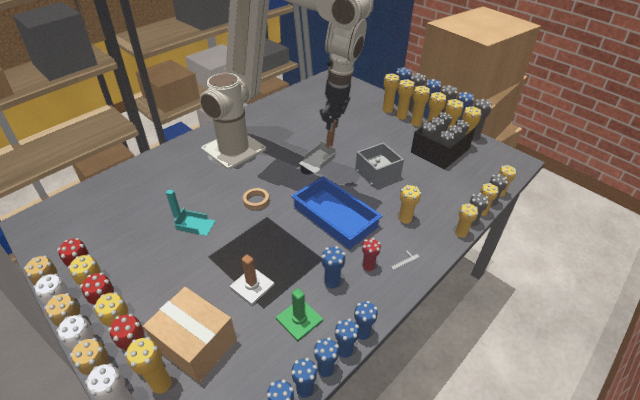

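Run:
```python
from h import *
c=cam('top','t93'); W=cloud(c)
q=W.reshape(-1,3)
b=(q[:,0]>.42)&(q[:,0]<.70)&(q[:,1]<-.25)&(q[:,1]>-.52)
h=q[b&(q[:,2]>.11)&(q[:,2]<.15)]; print(len(h),h.mean(0),h[:,2].max(),cv2.minAreaRect((h[:,:2]*1000).astype(np.float32)))
f=q[b&(q[:,2]>.009)&(q[:,2]<.024)]; print(len(f),f.mean(0),cv2.minAreaRect((f[:,:2]*1000).astype(np.float32)))
for u,v in [(439,182),(468,181),(470,211),(441,212)]: print(atz(c,u,v,.015).round(4))
im=cv2.imread('pics/t93.png')[140:280,360:500]; cv2.imwrite('pics/t93c.png',cv2.resize(im,None,fx=5,fy=5,interpolation=cv2.INTER_CUBIC)[:600])
```

```text
206 [ 0.61063433 -0.4338197   0.12008543] 0.1350512201064309 ((626.7527465820312, -436.2193603515625), (114.75607299804688, 168.4763946533203), 0.6232194900512695)
798 [ 0.58084608 -0.37553506  0.01525643] ((569.1127319335938, -384.81353759765625), (152.87283325195312, 302.80828857421875), 26.87845230102539)
[ 0.6206 -0.3216  0.015 ]
[ 0.6328 -0.4058  0.015 ]
[ 0.5442 -0.4148  0.015 ]
[ 0.5323 -0.3318  0.015 ]
```

View pics/t93c.png

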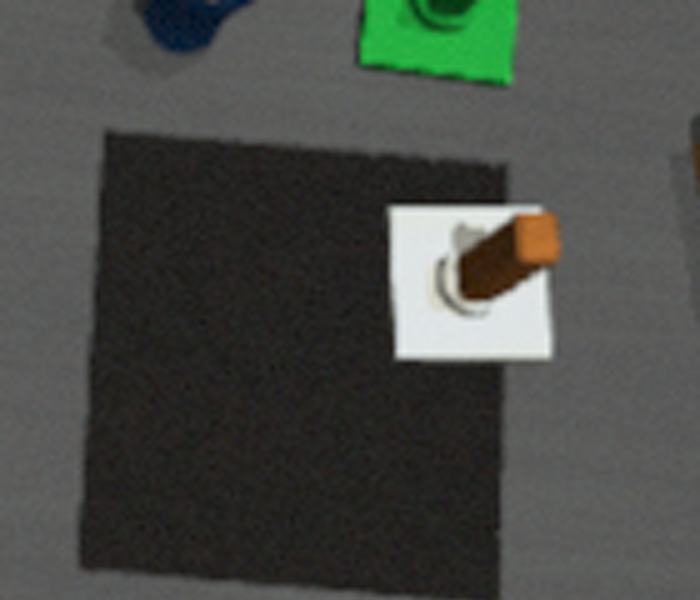

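Run:
```python
from h import *
go(0.53,-.205,.2,0)
W=[(0.008,-.028,0)]*12+[(0,0,-.005)]*4
plan(W,[8.0]*12+[0]*4)
```

```text
t106.30 pos [0.4207 0.1292 0.2242] yaw 96.69 tilt 7.2 tool shift [-0.345   0.0714  0.01  ] dist 0.352 turn 96.69 F [ 0.5  0.  -2. ] w 0.0233
[[-0.029, 0.005, -0.001, 8.0], [-0.028, 0.009, -0.001, 8.0], [-0.026, 0.012, -0.001, 8.0], [-0.024, 0.016, -0.001, 8.0], [-0.022, 0.019, -0.001, 8.0], [-0.019, 0.022, -0.001, 8.0], [-0.016, 0.024, -0.001, 8.0], [-0.012, 0.026, -0.001, 8.0]]
[[-0.008, 0.028, -0.001, 8.0], [-0.005, 0.029, -0.001, 8.0], [0.0, 0.029, -0.001, 8.0], [0.004, 0.029, -0.001, 8.0], [0.001, 0.0, 0.005, 0], [0.001, 0.0, 0.005, 0], [0.001, 0.0, 0.005, 0], [0.001, 0.0, 0.005, 0]]
end yaw 0.8
```

Emit:
{"name": "send_rows", "arguments": {"increments": [[[-0.029,0.005,-0.001,8.0],[-0.028,0.009,-0.001,8.0],[-0.026,0.012,-0.001,8.0],[-0.024,0.016,-0.001,8.0],[-0.022,0.019,-0.001,8.0],[-0.019,0.022,-0.001,8.0],[-0.016,0.024,-0.001,8.0],[-0.012,0.026,-0.001,8.0]]]}}

```text
clock: 107.1
eef_pos: [0.4866, -0.0914, 0.2245]
tool_rot: [0.961, 0.27, -0.057, -0.019]
ft_force: [1.1, 0.3, -2.3]
grip_width: 0.0231
```

Run:
```python
from h import *
c=cam('top','t94');cam('wrist','w94');go(0.53,-.205,.12,0)
im=cv2.imread('pics/t94.png')[130:260,160:370]; cv2.imwrite('pics/t94c.png',cv2.resize(im,None,fx=3.5,fy=3.5,interpolation=cv2.INTER_CUBIC))
```

```text
t107.20 pos [ 0.4871 -0.0933  0.2241] yaw 31.61 tilt 6.91 tool shift [-0.0115  0.1245  0.0976] dist 0.159 turn 31.61 F [ 0.2  0.  -1.9] w 0.0231
```

View pics/t94c.png

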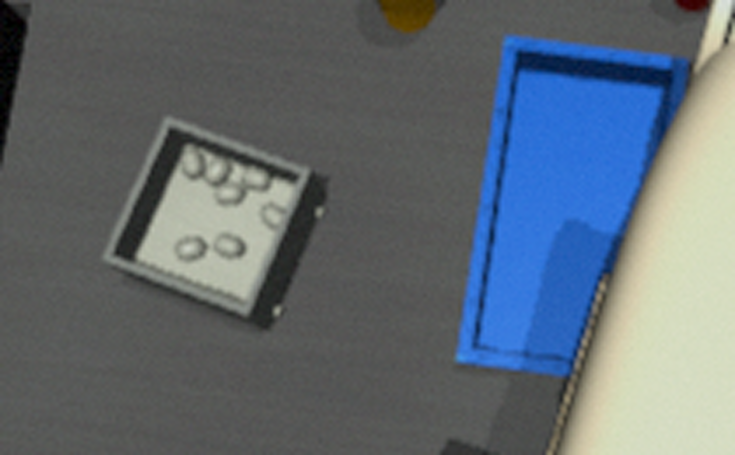

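View pics/w94.png

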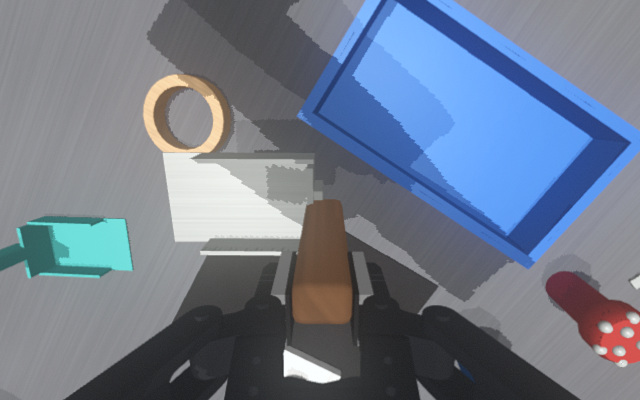

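Emit:
{"name": "send_rows", "arguments": {"increments": [[[-0.006,0.025,0.005,8.0],[-0.003,0.028,0.01,8.0],[0.0,0.027,0.012,8.0],[0.003,0.024,0.014,7.5],[0.002,0.015,0.015,0],[0.001,0.0,0.015,0],[0.001,0.0,0.01,0],[0.001,0.0,0.005,0]]]}}

```text
clock: 108.0
eef_pos: [0.5172, -0.2023, 0.1313]
tool_rot: [0.998, -0.0, -0.057, -0.005]
ft_force: [-0.9, 0.2, -2.2]
grip_width: 0.0231
```

Run:
```python
from h import *
go(0.53,-.205,.095,0)
```

```text
t108.00 pos [ 0.5172 -0.2023  0.1313] yaw -0.0 tilt 6.58 tool shift [0.0169 0.0031 0.0346] dist 0.039 turn -0.0 F [-0.9  0.2 -2.2] w 0.0231
```

Emit:
{"name": "send_rows", "arguments": {"increments": [[[0.008,0.003,0.008,0],[0.006,0,0.01,0],[0.003,0,0.008,0],[0,0,0.006,0],[0,0,0.005,0],[0,0,0.004,0],[0,0,0.003,0],[0,0,0,0]]]}}

```text
clock: 108.8
eef_pos: [0.534, -0.2029, 0.0927]
tool_rot: [0.999, 0.003, -0.052, -0.003]
ft_force: [-0.5, 0.3, -1.5]
grip_width: 0.0229
```

Run:
```python
from h import *
sc2('w95'); go(0.53,-.205,.09,0)
```

```text
n 4081 scoop rel tool pitch (+ mouth up) -0.25 tool pitch(+mouth up) 5.91 floor below TCP 0.0867 roll slope deg -0.56
t108.85 pos [ 0.5344 -0.203   0.0928] yaw 0.32 tilt 5.92 tool shift [-0.0041  0.002   0.0032] dist 0.006 turn 0.32 F [-0.8  0.4 -0.9] w 0.0234
```

View pics/w95.png

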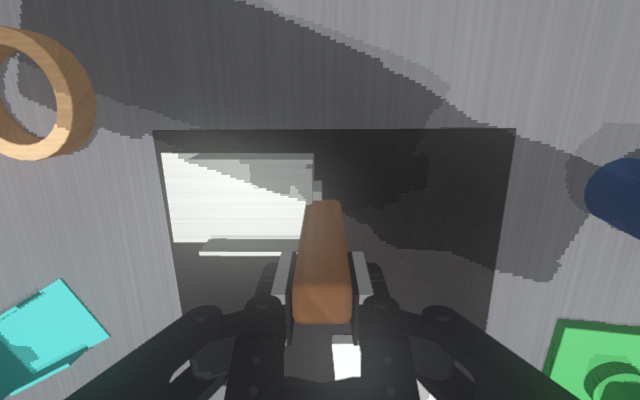

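Emit:
{"name": "send_rows", "arguments": {"increments": [[[0.01,0,0,0],[0.01,0,0,0],[0.003,0,0.003,0],[0,0,0.004,0],[0,0,0.004,0],[0,0,0.004,0],[0,0,0,0],[0,0,0,0]]]}}

```text
clock: 109.65
eef_pos: [0.5564, -0.2037, 0.0924]
tool_rot: [0.999, 0.002, -0.052, 0.0]
ft_force: [0.6, -0.4, -2.9]
grip_width: 0.0226
```

Run:
```python
from h import *
go(0.55,-.205,.09,0)
```

```text
t109.65 pos [ 0.5564 -0.2037  0.0924] yaw 0.28 tilt 6.0 tool shift [-0.0061  0.0013  0.0031] dist 0.007 turn 0.28 F [ 0.6 -0.4 -2.9] w 0.0226
```

Emit:
{"name": "send_rows", "arguments": {"increments": [[[0,0,0.006,0],[0,0,0.006,0],[0,0,0.006,0],[0,0,0.005,0],[0,0,0.005,0],[0,0,0,0],[0,0,0,0],[0,0,0,0]]]}}

```text
clock: 110.45
eef_pos: [0.5593, -0.2051, 0.0915]
tool_rot: [0.999, 0.003, -0.043, 0.005]
ft_force: [-2.2, 0.0, 3.7]
grip_width: 0.0232
```

Run:
```python
from h import *
go(0.55,-.205,.09,0)
```

```text
t110.45 pos [ 0.5593 -0.2051  0.0915] yaw 0.31 tilt 5.01 tool shift [-0.0091 -0.0002  0.0023] dist 0.009 turn 0.31 F [-2.2  0.   3.7] w 0.0232
```

Contact. Open and lift.

Emit:
{"name": "send_rows", "arguments": {"hand": -0.6, "increments": [[[0,0,0,0],[0,0,0,0],[0,0,0,0],[0,0,0,0],[0,0,-0.01,0],[-0.001,0,-0.02,0],[-0.002,0,-0.03,0],[-0.003,0,-0.035,0]]]}}

```text
clock: 111.25
eef_pos: [0.5584, -0.2031, 0.1817]
tool_rot: [0.999, 0.003, -0.051, 0.002]
ft_force: [0.4, -0.2, 0.2]
grip_width: 0.0683
```

Run:
```python
from h import *
c=cam('wrist','w96'); handle(c,.132,.149,(.45,.7,-.26,-.15)); handle(c,.125,.14,(.5,.7,-.43,-.3));go(0.55,-.205,.2,0)
```

```text
handle 1059 [ 0.5526 -0.2036  0.1401] ((552.2720336914062, -205.10296630859375), (23.561779022216797, 17.715723037719727), 0.544649064540863)
handle 0 [nan nan nan] ((0.0, 0.0), (0.0, 0.0), 0.0)
t111.30 pos [ 0.5614 -0.2042  0.1892] yaw 0.31 tilt 5.27 tool shift [-0.0124  0.0009 -0.0097] dist 0.016 turn 0.31 F [ 0.5 -0.   4.5] w 0.068h.py:59: RuntimeWarning: Mean of empty slice.
  q=W[m]; print('handle',len(q),q.mean(0).round(4),cv2.minAreaRect((q[:,:2]*1000).astype(np.float32)))
  ret = um.true_divide(
```

View pics/w96.png

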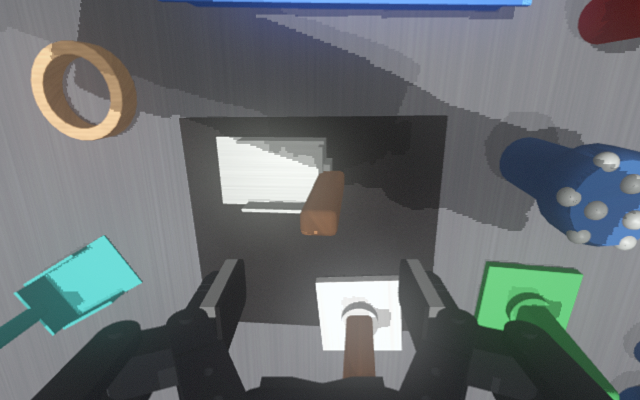

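Emit:
{"name": "send_rows", "arguments": {"hand": 0.1, "increments": [[[0.005,-0.02,-0.006,0],[0.015,-0.04,0,0.5],[0.025,-0.045,0.002,0.6],[0.025,-0.045,0.002,0.6],[0.025,-0.045,0.003,0],[0.02,-0.03,0.005,0],[0.01,-0.012,0.01,0],[0,0,0.015,0]]]}}

```text
clock: 112.1
eef_pos: [0.696, 0.0329, 0.1589]
tool_rot: [0.999, -0.015, -0.032, 0.006]
ft_force: [0.6, 0.3, 0.7]
grip_width: 0.0383
```

Run:
```python
from h import *
go(0.6865,.035,.08,-1.4);go(0.6865,.035,.027,-1.4)
```

```text
t112.10 pos [0.696  0.0329 0.1589] yaw -1.79 tilt 3.78 tool shift [-0.0044 -0.0029  0.0793] dist 0.08 turn -0.39 F [0.6 0.3 0.7] w 0.0383
t112.10 pos [0.696  0.0329 0.1589] yaw -1.79 tilt 3.78 tool shift [-0.001  -0.0036  0.1322] dist 0.132 turn -0.39 F [0.6 0.3 0.7] w 0.0383
```

Emit:
{"name": "send_rows", "arguments": {"increments": [[[-0.003,-0.002,0.025,-0.2],[-0.003,-0.001,0.03,-0.2],[-0.002,0,0.03,0],[-0.002,0,0.02,0],[0,0,0.015,0],[0,0,0.01,0],[0,0,0,0],[0,0,0,0]]]}}

```text
clock: 112.9
eef_pos: [0.6754, 0.0294, 0.0239]
tool_rot: [0.999, -0.014, -0.033, 0.008]
ft_force: [0.5, 0.3, -0.4]
grip_width: 0.0383
```

Run:
```python
from h import *
go(0.6865,.035,.027,-1.4)
```

```text
t112.90 pos [0.6754 0.0294 0.0239] yaw -1.62 tilt 3.93 tool shift [ 0.0107 -0.0059 -0.004 ] dist 0.013 turn -0.22 F [ 0.5  0.3 -0.4] w 0.0383
```

Emit:
{"name": "send_rows", "arguments": {"increments": [[[0.006,0,0,0],[0.005,0,0,0],[0,0,0,0],[0,0,0,0],[0,0,0,0],[0,0,0,0],[0,0,0,0],[0,0,0,0]]]}}

```text
clock: 113.7
eef_pos: [0.6909, 0.029, 0.0278]
tool_rot: [0.999, -0.014, -0.029, 0.008]
ft_force: [0.6, 0.4, -0.3]
grip_width: 0.0383
```

Emit:
{"name": "send_rows", "arguments": {"hand": 1, "increments": [[[0,0,0,0],[0,0,0,0],[0,0,0,0],[0,0,0,0],[0,0,0,0],[-0.004,0,0,0],[-0.008,0,0,0],[-0.008,0,0,0]]]}}

```text
clock: 114.5
eef_pos: [0.6834, 0.0292, 0.0284]
tool_rot: [1.0, -0.014, -0.016, 0.008]
ft_force: [19.4, -0.7, -14.8]
grip_width: 0.0031
```

Run:
```python
from h import *
go(0.6865,.035,.027,-1.4); print(tool()[1][:,2])
```

```text
t114.50 pos [0.6834 0.0292 0.0284] yaw -1.64 tilt 2.06 tool shift [ 0.003  -0.0059  0.0012] dist 0.007 turn -0.24 F [ 19.4  -0.7 -14.8] w 0.0031
[-0.0327971  -0.01488669 -0.99935116]
```

Emit:
{"name": "send_rows", "arguments": {"increments": [[[-0.008,0.006,0,0],[-0.003,0.006,0,0],[0,0,0,0],[0,0,0,0],[0,0,0,0],[0,0,0,0],[0,0,0,0],[0,0,0,0]]]}}

```text
clock: 115.3
eef_pos: [0.684, 0.0297, 0.0283]
tool_rot: [1.0, -0.011, -0.004, -0.003]
ft_force: [-0.0, 0.7, 0.4]
grip_width: 0.0031
```

Run:
```python
from h import *
go(0.6865,.035,.027,-1.4); print(tool()[1][:,2])
```

```text
t115.30 pos [0.684  0.0297 0.0283] yaw -1.23 tilt 0.6 tool shift [ 0.0024 -0.0054  0.0014] dist 0.006 turn 0.17 F [-0.   0.7  0.4] w 0.0031
[-0.00867477  0.0059566  -0.99994463]
```

Emit:
{"name": "send_rows", "arguments": {"hand": -0.6, "increments": [[[0,0,0,0],[0,0,0,0],[0,0,0,0],[0,0,-0.015,0],[0,0,-0.035,0],[0,0,-0.04,0],[0,0.01,-0.04,0],[-0.01,0.02,-0.04,0]]]}}

```text
clock: 116.1
eef_pos: [0.6705, -0.0002, 0.1928]
tool_rot: [1.0, -0.009, -0.014, -0.003]
ft_force: [1.3, -0.3, -0.2]
grip_width: 0.0681
```

Run:
```python
from h import *
print(bot.get_obs()['joint_pos'].round(3) if hasattr(bot.get_obs()['joint_pos'],'round') else bot.get_obs()['joint_pos'])
go(0.5825,-.34,.21,6.5); print(tool()[1][:,2])
```

```text
[-0.004  0.632  0.546  1.512  0.007  1.585]
t116.10 pos [ 6.705e-01 -2.000e-04  1.928e-01] yaw -1.04 tilt 1.62 tool shift [-0.0823  0.3412 -0.0171] dist 0.351 turn -7.54 F [ 1.3 -0.3 -0.2] w 0.0681
[-0.02743927  0.00677354 -0.99960052]
```

Emit:
{"name": "send_rows", "arguments": {"increments": [[[-0.008,0.025,-0.004,-1],[-0.01,0.04,0,-1],[-0.01,0.047,0,-1.5],[-0.01,0.048,0,-1.5],[-0.01,0.048,0,-1.5],[-0.01,0.047,0,-1],[-0.008,0.035,0,0],[-0.004,0.015,0,0]]]}}

```text
clock: 116.9
eef_pos: [0.6208, -0.319, 0.2083]
tool_rot: [0.998, 0.061, -0.002, -0.002]
ft_force: [-0.1, 0.3, 0.9]
grip_width: 0.0684
```

Run:
```python
from h import *
c=cam('wrist','w97'); handle(c,.122,.142,(.5,.66,-.43,-.32)); W=cloud(c).reshape(-1,3)
m=(W[:,2]>.009)&(W[:,2]<.021)&(W[:,0]>.52)&(W[:,0]<.65)&(W[:,1]>-.43)&(W[:,1]<-.3); print(m.sum(),cv2.minAreaRect((W[m][:,:2]*1000).astype(np.float32)))
go(0.5825,-.3685,.15,6.5); print(tool()[1][:,2])
```

```text
handle 1107 [ 0.5847 -0.363   0.1309] ((584.2135009765625, -365.0022277832031), (28.099397659301758, 23.479860305786133), 3.754849433898926)
4778 ((583.9204711914062, -366.17059326171875), (90.09043884277344, 90.66819763183594), 5.611041069030762)
t116.95 pos [ 0.6202 -0.3207  0.208 ] yaw 6.94 tilt 0.36 tool shift [-0.0429  0.0432  0.0581] dist 0.084 turn 0.44 F [-0.9 -1.3 -0.4] w 0.0683
[-0.00533937  0.00323032 -0.99998053]
```

View pics/w97.png

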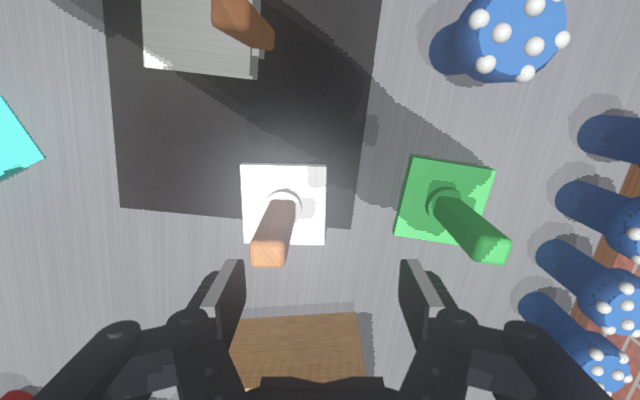

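Run:
```python
from h import *
go(0.584,-.3655,.15,5.6); go(0.584,-.3655,.095,5.6)
```

```text
t116.95 pos [ 0.6202 -0.3207  0.208 ] yaw 6.94 tilt 0.36 tool shift [-0.0411  0.0404  0.0581] dist 0.082 turn 1.34 F [-0.9 -1.3 -0.4] w 0.0683
t116.95 pos [ 0.6202 -0.3207  0.208 ] yaw 6.94 tilt 0.36 tool shift [-0.0408  0.0406  0.1131] dist 0.127 turn 1.34 F [-0.9 -1.3 -0.4] w 0.0683
```

Emit:
{"name": "send_rows", "arguments": {"increments": [[[-0.015,0.015,0.005,0.7],[-0.016,0.016,0.01,0.6],[-0.008,0.008,0.012,0],[-0.002,0.002,0.012,0],[0,0,0.01,0],[0,0,0.005,0],[0,0,0,0],[0,0,0,0]]]}}

```text
clock: 117.75
eef_pos: [0.586, -0.3602, 0.1524]
tool_rot: [0.999, 0.052, -0.001, -0.004]
ft_force: [0.6, -0.4, 0.5]
grip_width: 0.0682
```

Run:
```python
from h import *
go(0.584,-.3655,.095,5.6)
```

```text
t117.75 pos [ 0.586  -0.3602  0.1524] yaw 5.97 tilt 0.43 tool shift [-0.0024  0.0055  0.0573] dist 0.058 turn 0.37 F [ 0.6 -0.4  0.5] w 0.0682
```

Emit:
{"name": "send_rows", "arguments": {"increments": [[[-0.002,0.004,0.01,0.4],[0,0.002,0.015,0],[0,0,0.015,0],[0,0,0.012,0],[0,0,0.006,0],[0,0,0,0],[0,0,0,0],[0,0,0,0]]]}}

```text
clock: 118.55
eef_pos: [0.5872, -0.3668, 0.0937]
tool_rot: [0.999, 0.049, 0.001, -0.002]
ft_force: [-0.0, 0.8, -0.6]
grip_width: 0.0683
```

Run:
```python
from h import *
go(0.584,-.3655,.095,5.6); cam('wrist','w98'); print(tool()[1][:,2])
```

```text
t118.55 pos [ 0.5872 -0.3668  0.0937] yaw 5.6 tilt 0.23 tool shift [-0.003  -0.0016 -0.0013] dist 0.004 turn 0.0 F [-0.   0.8 -0.6] w 0.0683
[ 0.00268611  0.00311736 -0.99999153]
```

View pics/w98.png

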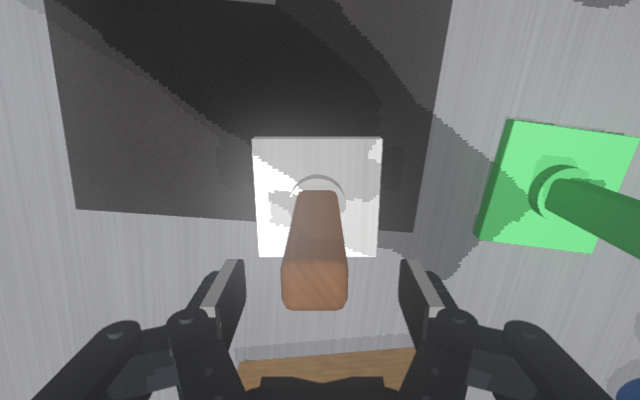

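Well centred. Close and lift.

Emit:
{"name": "send_rows", "arguments": {"hand": 1, "increments": [[[-0.003,-0.001,0,0],[0,0,0,0],[0,0,0,0],[0,0,0,0],[0,0,0,0],[0,0,0,0],[0,0,0,0],[0,0,0,0]]]}}

```text
clock: 119.4
eef_pos: [0.5842, -0.3668, 0.0958]
tool_rot: [0.999, 0.049, 0.002, -0.001]
ft_force: [-0.6, -0.1, -0.1]
grip_width: 0.0268
```

Emit:
{"name": "send_rows", "arguments": {"increments": [[[0,0,-0.006,0],[0,0,-0.015,0],[0,0,-0.025,0],[0,-0.005,-0.03,0],[0,-0.01,-0.03,0],[0,-0.01,-0.025,0],[0,-0.01,-0.015,0],[0,-0.01,0,0]]]}}

```text
clock: 120.2
eef_pos: [0.5764, -0.3201, 0.2405]
tool_rot: [0.999, 0.048, -0.004, -0.005]
ft_force: [0.8, 0.1, -3.1]
grip_width: 0.0269
```

Run:
```python
from h import *
go(0.509,.2915,.22,-14); c=cam('wrist','w99'); print(tool()[1][:,2])
W=cloud(c); P=((W-tool()[0])@tool()[1]).reshape(-1,3)
m=(P[:,2]>.07)&(P[:,2]<.1)&(abs(P[:,0])<.05)&(P[:,1]>-.06)&(P[:,1]<-.02); q=P[m]
A=np.c_[q[:,:2],np.ones(len(q))]; s=np.linalg.lstsq(A,q[:,2],rcond=None)[0]; print(m.sum(),s,np.degrees(s[:2]),np.abs(q[:,2]-A@s).max())
print(cv2.minAreaRect((q[:,:2]*1000).astype(np.float32)))
```

```text
t120.20 pos [ 0.5764 -0.3201  0.2405] yaw 5.47 tilt 0.76 tool shift [-0.0086 -0.615   0.0273] dist 0.616 turn 19.47 F [ 0.8  0.1 -3.1] w 0.0269
[-0.01018912  0.01272732 -0.99986709]
4455 [ 0.01234992 -0.07961431  0.07608625] [ 0.70759818 -4.56156378] 0.011149032797763483
((-0.231048583984375, -31.653209686279297), (90.29193878173828, 23.300439834594727), 0.0017841336084529757)
```

View pics/w99.png

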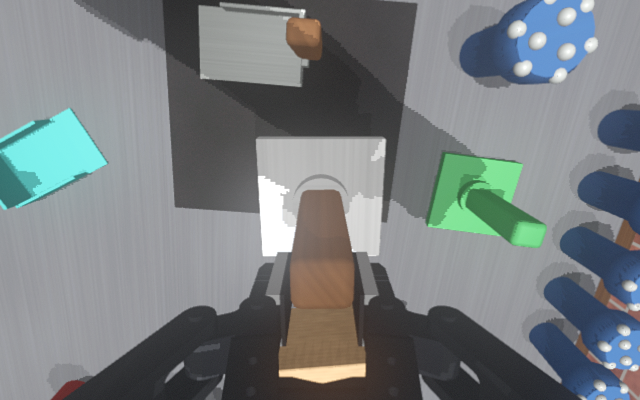

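Run:
```python
from h import *
W=[(-.004,.01,.015),(-.004,.02,.015)]+[(-.006,.03,.0),(-.006,.04,0)]+[(-.006,.046,0)]*8+[(0,.04,-.005),(0,.03,-.005),(0,.02,-.005),(0,.01,-.005)]
plan(W,[0,0]+[1.5]*13+[0])
```

```text
[[-0.003, -0.011, -0.015, 0], [-0.002, -0.02, -0.015, 0], [-0.003, -0.03, 0.0, 1.5], [-0.003, -0.04, 0.001, 1.5], [-0.004, -0.046, 0.001, 1.5], [-0.005, -0.046, 0.001, 1.5], [-0.006, -0.046, 0.001, 1.5], [-0.008, -0.046, 0.001, 1.5]]
[[-0.009, -0.046, 0.001, 1.5], [-0.01, -0.045, 0.001, 1.5], [-0.011, -0.045, 0.001, 1.5], [-0.012, -0.045, 0.001, 1.5], [-0.006, -0.039, 0.006, 1.5], [-0.006, -0.029, 0.005, 1.5], [-0.004, -0.019, 0.005, 1.5], [-0.002, -0.01, 0.005, 0]]
end yaw -13.9
```

Emit:
{"name": "send_rows", "arguments": {"increments": [[[-0.003,-0.011,-0.015,0],[-0.002,-0.02,-0.015,0],[-0.003,-0.03,0.0,1.5],[-0.003,-0.04,0.001,1.5],[-0.004,-0.046,0.001,1.5],[-0.005,-0.046,0.001,1.5],[-0.006,-0.046,0.001,1.5],[-0.008,-0.046,0.001,1.5]]]}}

```text
clock: 121.05
eef_pos: [0.5273, -0.0234, 0.2697]
tool_rot: [0.999, -0.038, -0.009, -0.008]
ft_force: [0.7, -0.3, -3.3]
grip_width: 0.0268
```

Emit:
{"name": "send_rows", "arguments": {"increments": [[[-0.009,-0.046,0.001,1.5],[-0.01,-0.045,0.001,1.5],[-0.011,-0.045,0.001,1.5],[-0.012,-0.045,0.001,1.5],[-0.006,-0.035,0.002,1.5],[-0.005,-0.022,0.001,1.5],[-0.002,-0.01,0.001,1.0],[0,0,0.0,0]]]}}

```text
clock: 121.85
eef_pos: [0.4921, 0.2515, 0.2719]
tool_rot: [0.993, -0.121, -0.01, -0.009]
ft_force: [-0.4, -0.4, -3.5]
grip_width: 0.0266
```

Run:
```python
from h import *
c=cam('wrist','w100');go(0.509,.2915,.22,-14);  p,Rm=tool(); print(Rm[:,2])
W=cloud(c); P=((W-p)@Rm).reshape(-1,3)
m=(P[:,2]>.07)&(P[:,2]<.1)&(abs(P[:,0])<.043)&(P[:,1]>-.042)&(P[:,1]<.02)&((abs(P[:,0])>.03)|(P[:,1]<-.028)); q=P[m]
A=np.c_[q[:,:2],np.ones(len(q))]; k=np.ones(len(q),bool)
for _ in range(8):
  s=np.linalg.lstsq(A[k],q[k,2],rcond=None)[0]; e=abs(q[:,2]-A@s); k=e<max(.0015,2*np.median(e))
n=Rm@np.array([s[0],s[1],-1]); n/=np.linalg.norm(n); print(k.sum(),s,'foot normal world',n, 'underside z',(p+Rm@[0,0,s[2]+.012])[2])
```

```text
t121.90 pos [0.4921 0.2508 0.2721] yaw -13.93 tilt 1.6 tool shift [ 0.0078 -0.0427  0.0526] dist 0.068 turn 0.07 F [ 0.7  0.1 -3.4] w 0.0269
[-0.01822441  0.02119563 -0.99960923]
4625 [ 0.00788468 -0.00255279  0.07933784] foot normal world [ 0.0264897  -0.02061554  0.99943649] underside z 0.18076959237533258
```

View pics/w100.png

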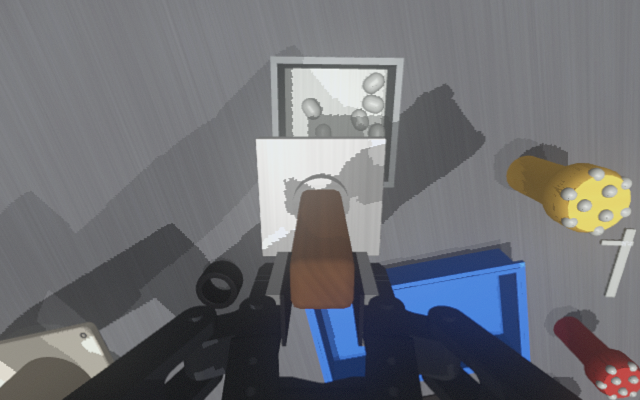

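Run:
```python
from h import *
im=cv2.imread('pics/w100.png')[40:200,240:440]; cv2.imwrite('pics/w100c.png',cv2.resize(im,None,fx=3.7,fy=3.7,interpolation=cv2.INTER_CUBIC))
c=cam('top','t101'); W=cloud(c).reshape(-1,3)
m=(W[:,2]>.08)&(W[:,2]<.09)&(W[:,0]>.40)&(W[:,0]<.62)&(W[:,1]>.18)&(W[:,1]<.4); print(m.sum(),cv2.minAreaRect((W[m][:,:2]*1000).astype(np.float32)))
```

```text
93 ((505.6157531738281, 269.31488037109375), (79.62924194335938, 123.23883819580078), 77.68728637695312)
```

View pics/w100c.png

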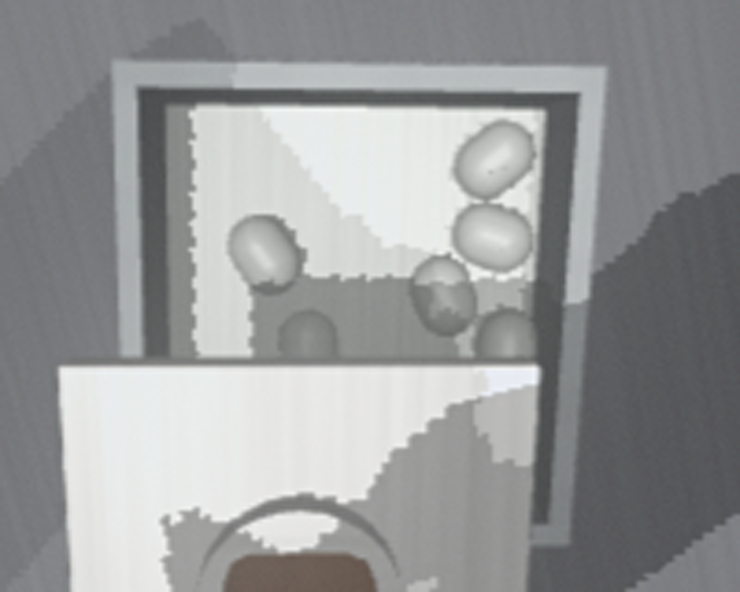

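Run:
```python
from h import *
c=cam('wrist','w101')
a=atz(c,270.5,56.8,.085)[:2];b=atz(c,404,57.8,.085)[:2];d=b-a; print(a,b,np.linalg.norm(d),np.degrees(np.arctan2(d[1],d[0])))
m=(a+b)/2; n=np.array([d[1],-d[0]])/np.linalg.norm(d); print('centre',m+n*.062)
go(0.509,.2915,.2,-14)
```

```text
[0.46915937 0.36757087] [0.58958432 0.33634143] 0.12440838624316823 -14.53809212817864
centre [0.51380838 0.29194133]
t122.00 pos [0.4931 0.249  0.2721] yaw -14.09 tilt 1.54 tool shift [ 0.0067 -0.044   0.0726] dist 0.085 turn -0.09 F [-0.1  0.3 -4.1] w 0.0265
```

Run:
```python
from h import *
go(0.513,.290,.205,-14.2)
```

```text
t122.00 pos [0.4931 0.249  0.2721] yaw -14.09 tilt 1.54 tool shift [ 0.0108 -0.0436  0.0675] dist 0.081 turn 0.11 F [-0.1  0.3 -4.1] w 0.0265
```

Emit:
{"name": "send_rows", "arguments": {"increments": [[[0.002,-0.01,0.005,0],[0.003,-0.015,0.01,0],[0.003,-0.012,0.015,0],[0.002,-0.005,0.015,0],[0,0,0.012,0],[0,0,0.008,0],[0,0,0,0],[0,0,0,0]]]}}

```text
clock: 122.8
eef_pos: [0.5149, 0.2903, 0.1979]
tool_rot: [0.992, -0.125, -0.012, -0.008]
ft_force: [-0.3, 0.5, -3.3]
grip_width: 0.0266
```

Run:
```python
from h import *
go(0.513,.290,.205,-14.2); c=cam('wrist','w102'); cam('top','t102'); print(tool()[1][:,2])
```

```text
t122.80 pos [0.5149 0.2903 0.1979] yaw -14.39 tilt 1.63 tool shift [-0.002   0.0007 -0.007 ] dist 0.007 turn -0.19 F [-0.3  0.5 -3.3] w 0.0266
[-0.02094087  0.01891901 -0.9996017 ]
```

View pics/w102.png

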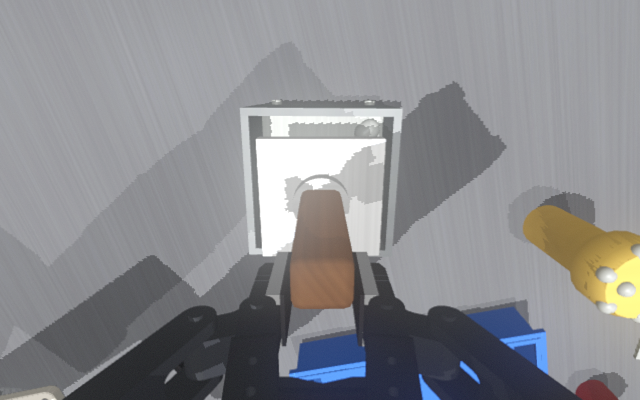

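Run:
```python
from h import *
c=cam('wrist'); W=cloud(c).reshape(-1,3)
m=(W[:,2]>.081)&(W[:,2]<.089)&(W[:,0]>.40)&(W[:,0]<.62)&(W[:,1]>.18)&(W[:,1]<.4); q=W[m]; r=cv2.minAreaRect((q[:,:2]*1000).astype(np.float32)); print(m.sum(),r)
for f in [(242.5,109),(402,108),(249,255)]: print(atz(c,*f,.085).round(4))
p,Rm=tool(); P=((W-p)@Rm); k=(P[:,2]>.075)&(P[:,2]<.084)&(abs(P[:,0])<.06)&(P[:,1]>-.06)&(P[:,1]<.06)
f=W[k]; print(cv2.minAreaRect((f[:,:2]*1000).astype(np.float32)), f[:,2].mean())
print('foot centre by tool', p+Rm@[0,0.0015,.0913])
```

```text
3837 ((512.2539672851562, 294.4751281738281), (124.5035629272461, 124.39063262939453), 75.21126556396484)
[0.4699 0.3684 0.085 ]
[0.5887 0.3389 0.085 ]
[0.4361 0.2485 0.085 ]
((513.4591674804688, 292.751708984375), (90.00023651123047, 90.12660217285156), 75.57405090332031) 0.11956744042893623
foot centre by tool [0.51303206 0.29070031 0.10780049]
```

Emit:
{"name": "send_rows", "arguments": {"increments": [[[-0.001,-0.001,0.006,0.2],[0,0,0.01,0],[0,0,0.012,0],[0,0,0.012,0],[0,0,0.008,0],[0,0,0.003,0],[0,0,0,0],[0,0,0,0]]]}}

```text
clock: 123.75
eef_pos: [0.5145, 0.2932, 0.1463]
tool_rot: [0.992, -0.127, -0.009, -0.01]
ft_force: [0.1, -0.5, -0.1]
grip_width: 0.0267
```

Run:
```python
from h import *
go(0.513,.292,.143,-14.8); c=cam('wrist','w103'); p,Rm=tool(); print(Rm[:,2]); print('foot', p+Rm@[0,0.0015,.0913])
```

```text
t123.75 pos [0.5145 0.2932 0.1463] yaw -14.63 tilt 1.53 tool shift [-0.0011  0.0016  0.0033] dist 0.004 turn 0.17 F [ 0.1 -0.5 -0.1] w 0.0267
[-0.01510864  0.02194419 -0.99964503]
foot [0.51283108 0.29375576 0.05514744]
```

View pics/w103.png

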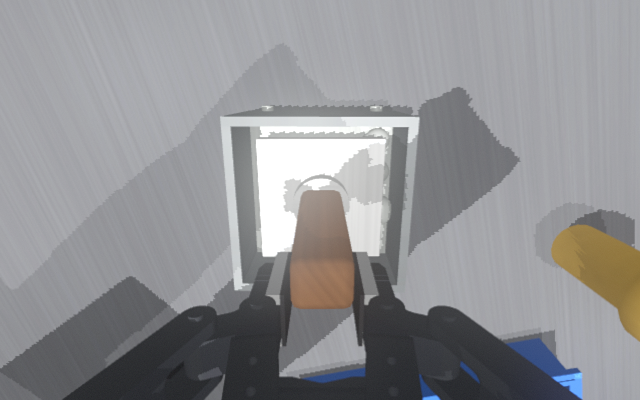

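Emit:
{"name": "send_rows", "arguments": {"increments": [[[0,0,0.003,0],[0,0,0.004,0],[0,0,0.005,0],[0,0,0.006,0],[0,0,0.006,0],[0,0,0.006,0],[0,0,0.006,0],[0,0,0.006,0]]]}}

```text
clock: 124.6
eef_pos: [0.5247, 0.3011, 0.1349]
tool_rot: [0.992, -0.127, 0.009, -0.024]
ft_force: [-6.5, -3.2, 24.5]
grip_width: 0.0269
```

Run:
```python
from h import *
go(0.513,.292,.133,-14.8); p,Rm=tool(); print(Rm[:,2]); print('foot', p+Rm@[0,0.0015,.0913])
```

```text
t124.60 pos [0.5247 0.3011 0.1349] yaw -14.61 tilt 2.94 tool shift [-0.0091  0.0118  0.0012] dist 0.015 turn 0.19 F [-6.5 -3.2 24.5] w 0.0269
[ 0.02478469  0.04485136 -0.99868617]
foot [0.52661588 0.30374036 0.04366264]
```

Emit:
{"name": "send_rows", "arguments": {"increments": [[[-0.004,0.005,0.002,0],[-0.005,0.006,0.003,0],[-0.006,0.007,0.004,0],[-0.005,0.006,0.005,0],[-0.004,0.004,0.005,0],[-0.003,0.003,0.005,0],[-0.003,0.003,0.005,0],[-0.003,0.003,0.005,0]]]}}

```text
clock: 125.4
eef_pos: [0.5143, 0.2957, 0.1364]
tool_rot: [0.99, -0.125, 0.046, -0.056]
ft_force: [-2.0, -2.6, 19.8]
grip_width: 0.0269
```

Run:
```python
from h import *
go(0.513,.292,.133,-14.8); p,Rm=tool(); print(Rm[:,2]); print('foot', p+Rm@[0,0.0015,.0913]); c=cam('wrist','w104')
W=cloud(c); P=((W-p)@Rm).reshape(-1,3)
m=(P[:,2]>.07)&(P[:,2]<.1)&(abs(P[:,0])<.043)&(P[:,1]>-.042)&(P[:,1]<.02)&((abs(P[:,0])>.03)|(P[:,1]<-.028)); q=P[m]
A=np.c_[q[:,:2],np.ones(len(q))]; k=np.ones(len(q),bool)
for _ in range(8):
  s=np.linalg.lstsq(A[k],q[k,2],rcond=None)[0]; e=abs(q[:,2]-A@s); k=e<max(.0015,2*np.median(e))
n=Rm@np.array([s[0],s[1],-1]); n/=np.linalg.norm(n); print(k.sum(),s,'foot normal world',n, 'underside z',(p+Rm@[0,0,s[2]+.012])[2])
```

```text
t125.40 pos [0.5143 0.2957 0.1364] yaw -14.65 tilt 8.3 tool shift [-0.0006  0.0043  0.0029] dist 0.005 turn 0.15 F [-2.  -2.6 19.8] w 0.0269
[ 0.10504367  0.09895747 -0.98953183]
foot [0.52353037 0.30329402 0.04586658]
4036 [ 0.01286175 -0.06626423  0.07903762] foot normal world [-0.0764345  -0.03832697  0.9963377 ] underside z 0.04630913031456611
```

View pics/w104.png

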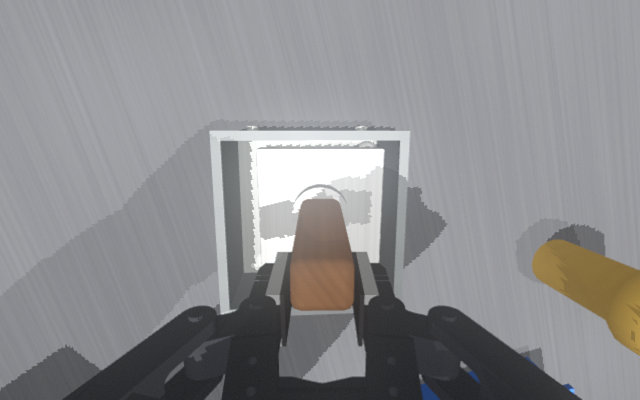

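Emit:
{"name": "send_rows", "arguments": {"increments": [[[0,0,-0.008,0],[0,0,-0.006,0],[0.002,-0.003,-0.002,0],[0.003,-0.004,0,0],[0.004,-0.005,0,0],[0.004,-0.006,0,0],[0.004,-0.006,0,0],[0.004,-0.006,0,0]]]}}

```text
clock: 126.25
eef_pos: [0.5256, 0.3103, 0.1491]
tool_rot: [0.991, -0.126, 0.03, -0.044]
ft_force: [-7.6, -6.0, 4.8]
grip_width: 0.0269
```

```bash
cat >> h.py <<'E'
def foot(fn=None):
    p,Rm=tool(); print('tool z',Rm[:,2].round(4),'foot',(p+Rm@[0,0.0015,.0913]).round(4)); c=cam('wrist',fn)
    W=cloud(c); P=((W-p)@Rm).reshape(-1,3)
    m=(P[:,2]>.07)&(P[:,2]<.1)&(abs(P[:,0])<.043)&(P[:,1]>-.042)&(P[:,1]<.02)&((abs(P[:,0])>.03)|(P[:,1]<-.028)); q=P[m]
    A=np.c_[q[:,:2],np.ones(len(q))]; k=np.ones(len(q),bool)
    for _ in range(8):
      s=np.linalg.lstsq(A[k],q[k,2],rcond=None)[0]; e=abs(q[:,2]-A@s); k=e<max(.0015,2*np.median(e))
    n=-Rm@np.array([s[0],s[1],-1]); n/=np.linalg.norm(n); print(k.sum(),'rel slopes deg',np.degrees(s[:2]).round(2),'foot down-normal',n.round(4), 'underside z',(p+Rm@[0,0,s[2]+.012])[2].round(4))
    return c
E
python3 - <<'E'
from h import *
go(0.513,.292,.133,-14.8); foot('w105')
E
```

```text
t126.25 pos [0.5256 0.3103 0.1491] yaw -14.59 tilt 6.13 tool shift [-0.0084  0.0223  0.0137] dist 0.027 turn 0.21 F [-7.6 -6.   4.8] w 0.0269
tool z [ 0.0703  0.0803 -0.9943] foot [0.5316 0.3162 0.0582]
2250 rel slopes deg [ 1.5  -7.76] foot down-normal [ 0.0116 -0.0433 -0.999 ] underside z 0.0578
```

Emit:
{"name": "send_rows", "arguments": {"increments": [[[0.004,-0.008,0,0],[0.004,-0.008,0,0],[0.004,-0.008,0,0],[0.004,-0.008,0,0],[0.004,-0.008,0,0],[0.004,-0.008,0,0],[0,0,0,0],[0,0,0,0]]]}}

```text
clock: 127.1
eef_pos: [0.5377, 0.339, 0.1432]
tool_rot: [0.992, -0.126, 0.003, -0.023]
ft_force: [-2.8, -2.1, 4.3]
grip_width: 0.0268
```

Run:
```python
from h import *
go(0.513,.292,.133,-14.8); foot('w106')
```

```text
t127.10 pos [0.5377 0.339  0.1432] yaw -14.53 tilt 2.68 tool shift [-0.0121  0.0521  0.0077] dist 0.054 turn 0.27 F [-2.8 -2.1  4.3] w 0.0268
tool z [ 0.0113  0.0454 -0.9989] foot [0.5384 0.3416 0.0519]
742 rel slopes deg [  1.67 -18.01] foot down-normal [-0.0913 -0.2396 -0.9666] underside z 0.0457
```

View pics/w106.png

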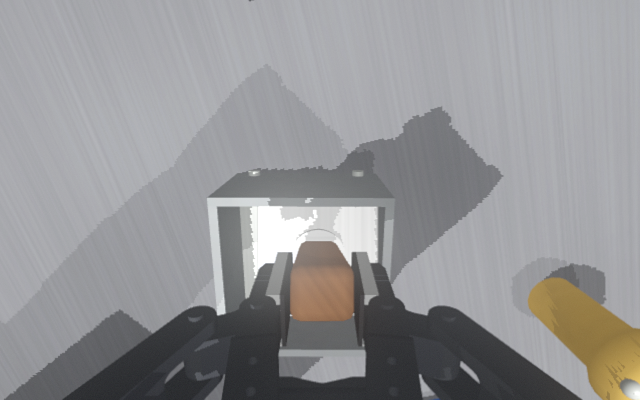

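Emit:
{"name": "send_rows", "arguments": {"increments": [[[0,0.006,0,0],[-0.001,0.008,0,0],[-0.002,0.01,0,0],[-0.002,0.01,0,0],[-0.002,0.01,0,0],[-0.001,0.008,0,0],[0,0,0,0],[0,0,0,0]]]}}

```text
clock: 127.95
eef_pos: [0.524, 0.3017, 0.1459]
tool_rot: [0.992, -0.124, 0.009, -0.038]
ft_force: [1.2, 3.0, 1.7]
grip_width: 0.0263
```

Run:
```python
from h import *
go(0.513,.292,.133,-14.8); foot('w107')
```

```text
t127.95 pos [0.524  0.3017 0.1459] yaw -14.26 tilt 4.45 tool shift [-0.0084  0.0131  0.0118] dist 0.02 turn 0.54 F [1.2 3.  1.7] w 0.0263
tool z [ 0.0273  0.0727 -0.997 ] foot [0.5261 0.3069 0.0547]
1804 rel slopes deg [  0.16 -12.3 ] foot down-normal [-0.0274 -0.131  -0.991 ] underside z 0.0527
```

View pics/w107.png

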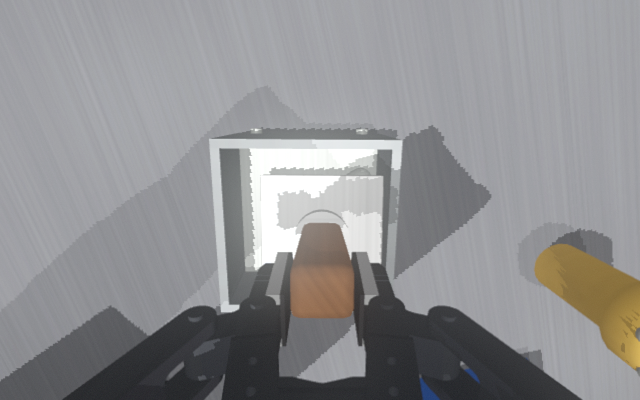

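Emit:
{"name": "send_rows", "arguments": {"increments": [[[-0.002,0.008,0,0],[-0.003,0.01,0,0],[-0.003,0.01,0,0],[-0.002,0.01,0,0],[0,0.008,0,0],[0,0,0,0],[0,0,0,0],[0,0,0,0]]]}}

```text
clock: 128.8
eef_pos: [0.509, 0.2674, 0.1448]
tool_rot: [0.991, -0.122, 0.014, -0.047]
ft_force: [0.3, 3.6, 3.8]
grip_width: 0.0269
```

Run:
```python
from h import *
go(0.513,.292,.133,-14.8); foot('w108')
```

```text
t128.80 pos [0.509  0.2674 0.1448] yaw -14.08 tilt 5.58 tool shift [-0.0023 -0.0236  0.014 ] dist 0.028 turn 0.72 F [0.3 3.6 3.8] w 0.0269
tool z [ 0.0394  0.0888 -0.9953] foot [0.5123 0.2741 0.0537]
4608 rel slopes deg [-0.04  3.53] foot down-normal [ 0.0548  0.1479 -0.9875] underside z 0.0548
```

View pics/w108.png

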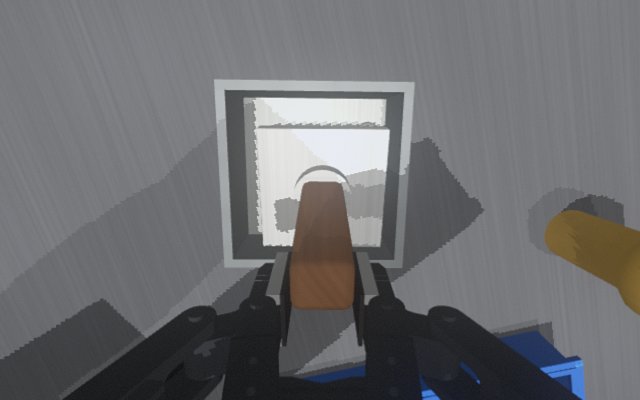

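Emit:
{"name": "send_rows", "arguments": {"increments": [[[0,-0.006,0,0],[0,-0.007,0,0],[0,-0.007,0,0],[0,-0.007,0,0],[0,-0.006,0,0],[0,-0.005,0,0],[0,0,0,0],[0,0,0,0]]]}}

```text
clock: 129.65
eef_pos: [0.5145, 0.298, 0.1428]
tool_rot: [0.992, -0.124, 0.01, -0.034]
ft_force: [0.1, -2.5, 3.4]
grip_width: 0.0271
```

Run:
```python
from h import *
go(0.513,.292,.133,-14.8); foot('w109')
```

```text
t129.65 pos [0.5145 0.298  0.1428] yaw -14.26 tilt 4.07 tool shift [-0.0001  0.0069  0.0094] dist 0.012 turn 0.54 F [ 0.1 -2.5  3.4] w 0.0271
tool z [ 0.0282  0.0652 -0.9975] foot [0.5167 0.3025 0.0517]
4625 rel slopes deg [-0.06  0.1 ] foot down-normal [ 0.0296  0.0667 -0.9973] underside z 0.0529
```

View pics/w109.png

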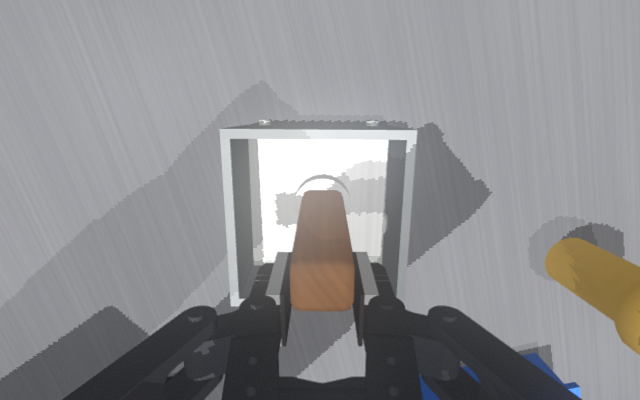

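Emit:
{"name": "send_rows", "arguments": {"increments": [[[0,-0.005,0,0],[0,-0.006,0,0],[0,-0.004,0,0],[0,0,0,0],[0,0.003,0,0],[0,0.004,0,0],[0,0,0,0],[0,0,0,0]]]}}

```text
clock: 130.5
eef_pos: [0.5152, 0.3037, 0.1427]
tool_rot: [0.992, -0.125, 0.009, -0.033]
ft_force: [0.7, 0.7, -0.4]
grip_width: 0.0264
```

Run:
```python
from h import *
go(0.513,.292,.133,-14.8); foot('w110')
```

```text
t130.50 pos [0.5152 0.3037 0.1427] yaw -14.39 tilt 3.88 tool shift [0.0007 0.0125 0.0089] dist 0.015 turn 0.41 F [ 0.7  0.7 -0.4] w 0.0264
tool z [ 0.0252  0.0627 -0.9977] foot [0.5171 0.308  0.0516]
3982 rel slopes deg [ 0.07 -3.68] foot down-normal [ 8.2e-03  9.0e-04 -1.0e+00] underside z 0.0526
```

Emit:
{"name": "send_rows", "arguments": {"increments": [[[0,0.002,-0.004,0],[-0.001,0.006,-0.002,0],[-0.001,0.004,0,0],[0,0,0.002,0],[0,0,0.005,0],[0,0,0.006,0],[0,0,0.006,0],[0,0,0.006,0]]]}}

```text
clock: 131.35
eef_pos: [0.5159, 0.295, 0.1342]
tool_rot: [0.991, -0.125, 0.017, -0.038]
ft_force: [-3.0, -5.1, 28.3]
grip_width: 0.0267
```

Run:
```python
from h import *
go(0.513,.292,.133,-14.8); foot('w111')
```

```text
t131.35 pos [0.5159 0.295  0.1342] yaw -14.45 tilt 4.75 tool shift [-0.0021  0.0037  0.0008] dist 0.004 turn 0.35 F [-3.  -5.1 28.3] w 0.0267
tool z [ 0.0423  0.0713 -0.9966] foot [0.5194 0.3001 0.0431]
3566 rel slopes deg [ 0.73 -4.81] foot down-normal [ 0.0092 -0.0067 -0.9999] underside z 0.0441
```

Emit:
{"name": "send_rows", "arguments": {"increments": [[[0,0,0.005,0],[0,0,0.005,0],[0,0,0.005,0],[0,0,0.005,0],[0,0,0.005,0],[0,0,0.005,0],[0,0,0.005,0],[0,0,0.005,0]]]}}

```text
clock: 132.2
eef_pos: [0.526, 0.3044, 0.1343]
tool_rot: [0.99, -0.126, 0.033, -0.054]
ft_force: [-8.6, -6.2, 24.4]
grip_width: 0.0268
```

Run:
```python
from h import *
go(0.513,.292,.133,-14.8); c=foot('w112'); W=cloud(c).reshape(-1,3)
```

```text
t132.20 pos [0.526  0.3044 0.1343] yaw -14.68 tilt 7.31 tool shift [-0.0095  0.0152 -0.0009] dist 0.018 turn 0.12 F [-8.6 -6.2 24.4] w 0.0268
tool z [ 0.0798  0.0992 -0.9919] foot [0.5329 0.312  0.0436]
2244 rel slopes deg [ 2.56 -8.77] foot down-normal [-0.0011 -0.0363 -0.9993] underside z 0.044
```

View pics/w112.png

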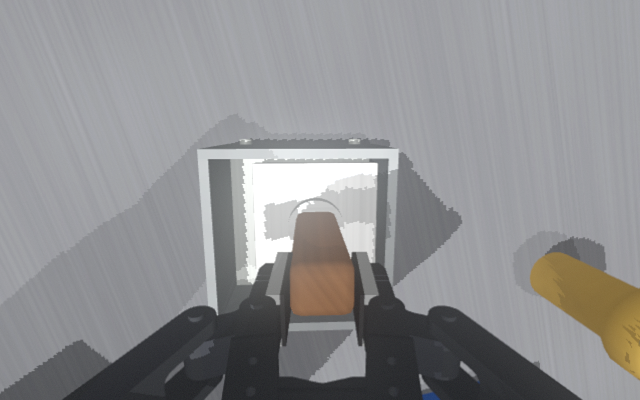

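Run:
```python
from h import *
c=cam('wrist'); W=cloud(c)
ex=np.array([.9675,-.2529]);ey=np.array([.2529,.9675])
D=W[...,:2]-[.5123,.2945]; X=D@ex;Y=D@ey
m=(abs(X)<.0545)&(abs(Y)<.0545)&(W[...,2]<.045)
z=W[...,2][m]; print(m.sum(),np.histogram(z,bins=np.arange(.015,.047,.002)))
go(.513,.292,.2,-14.8)
```

```text
2899 (array([   0,    0,    0,    0,   49, 2230,  594,    1,    0,    0,    0,
          0,    0,    0,   25]), array([0.015, 0.017, 0.019, 0.021, 0.023, 0.025, 0.027, 0.029, 0.031,
       0.033, 0.035, 0.037, 0.039, 0.041, 0.043, 0.045]))
t132.30 pos [0.526  0.3045 0.1343] yaw -14.68 tilt 7.32 tool shift [-0.006   0.0076 -0.0674] dist 0.068 turn 0.12 F [-9.7 -5.  23. ] w 0.0266
```

Emit:
{"name": "send_rows", "arguments": {"increments": [[[0,0,-0.008,0],[-0.003,0.004,-0.015,0],[-0.003,0.004,-0.02,0],[0,0.002,-0.03,0],[0,0,-0.03,0],[0,0,-0.03,0],[0,0,-0.01,0],[0,0,0,0]]]}}

```text
clock: 133.1
eef_pos: [0.5018, 0.2794, 0.2757]
tool_rot: [0.99, -0.126, 0.029, -0.051]
ft_force: [0.4, 0.1, -2.8]
grip_width: 0.0268
```

Run:
```python
from h import *
c=foot('w113');go(0.575,-.33,.27,5); c=cam('top','t113')
im=cv2.imread('pics/t113.png')[130:260,160:370]; cv2.imwrite('pics/t113c.png',cv2.resize(im,None,fx=3.5,fy=3.5,interpolation=cv2.INTER_CUBIC))
```

```text
tool z [ 0.0706  0.0942 -0.993 ] foot [0.5079 0.2866 0.1849]
2598 rel slopes deg [ 1.87 -7.36] foot down-normal [ 0.0073 -0.0212 -0.9997] underside z 0.1855
t133.15 pos [0.5017 0.2793 0.2749] yaw -14.59 tilt 6.71 tool shift [ 0.2241  0.5694 -0.0472] dist 0.614 turn -19.59 F [-0.3 -0.7 -3.5] w 0.0267
```

View pics/w113.png

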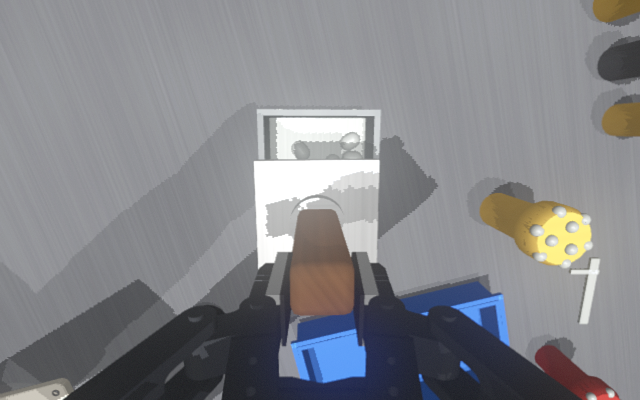

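Run:
```python
from h import *
W=[(.003,-.02,.0),(.005,-.035,.0)]+[(.006,-.045,.0)]*10+[(.003,-.04,0),(.001,-.03,0),(0,-.018,0),(0,-.008,0)]
print(np.sum(W,0)); plan(W,[-0.6]*16)
```

```text
[ 0.072 -0.601  0.   ]
[[0.008, 0.019, -0.002, -0.6], [0.013, 0.033, -0.003, -0.6], [0.016, 0.042, -0.004, -0.6], [0.016, 0.042, -0.004, -0.6], [0.015, 0.043, -0.004, -0.6], [0.015, 0.043, -0.004, -0.6], [0.014, 0.043, -0.004, -0.6], [0.014, 0.043, -0.004, -0.6]]
[[0.014, 0.043, -0.004, -0.6], [0.013, 0.043, -0.004, -0.6], [0.013, 0.043, -0.004, -0.6], [0.012, 0.044, -0.004, -0.6], [0.008, 0.039, -0.004, -0.6], [0.005, 0.03, -0.003, -0.6], [0.002, 0.018, -0.002, -0.6], [0.001, 0.008, -0.001, -0.6]]
end yaw -5.0
```

Emit:
{"name": "send_rows", "arguments": {"increments": [[[0.008,0.019,-0.002,-0.6],[0.013,0.033,-0.003,-0.6],[0.016,0.042,-0.004,-0.6],[0.016,0.042,-0.004,-0.6],[0.015,0.043,-0.004,-0.6],[0.015,0.043,-0.004,-0.6],[0.014,0.043,-0.004,-0.6],[0.014,0.043,-0.004,-0.6]]]}}

```text
clock: 134.0
eef_pos: [0.5401, -0.0511, 0.255]
tool_rot: [0.996, -0.075, 0.015, -0.047]
ft_force: [1.3, 0.7, -3.1]
grip_width: 0.0262
```

Emit:
{"name": "send_rows", "arguments": {"increments": [[[0.014,0.043,-0.004,-0.6],[0.013,0.043,-0.004,-0.6],[0.013,0.043,-0.004,-0.6],[0.011,0.04,-0.004,-0.6],[0.007,0.032,-0.003,-0.6],[0.004,0.02,-0.002,-0.6],[0.002,0.01,-0.001,-0.6],[0,0,0,0]]]}}

```text
clock: 134.8
eef_pos: [0.5685, -0.3043, 0.2321]
tool_rot: [0.998, -0.041, 0.002, -0.051]
ft_force: [-0.0, 0.6, -2.6]
grip_width: 0.0265
```

Run:
```python
from h import *
c=foot('w114');go(0.57,-.322,.15,-5)
```

```text
tool z [ 0.0086  0.1021 -0.9947] foot [ 0.5691 -0.2965  0.1411]
2693 rel slopes deg [ 1.76 -6.78] foot down-normal [-0.0316 -0.0126 -0.9994] underside z 0.1418
t134.85 pos [ 0.5683 -0.3033  0.2319] yaw -4.72 tilt 5.92 tool shift [0.0033 0.0268 0.0796] dist 0.084 turn 0.28 F [-0.7  0.7 -4.4] w 0.0268
```

View pics/w114.png

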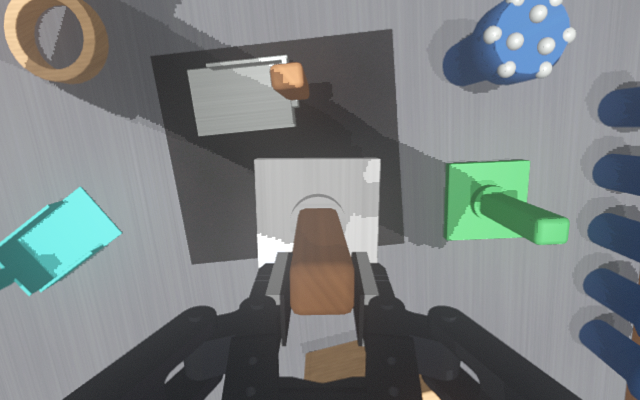

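Run:
```python
from h import *
go(0.57,-.322,.105,-5)
```

```text
t134.85 pos [ 0.5683 -0.3033  0.2319] yaw -4.72 tilt 5.92 tool shift [0.0034 0.0315 0.1243] dist 0.128 turn 0.28 F [-0.7  0.7 -4.4] w 0.0268
```

Emit:
{"name": "send_rows", "arguments": {"increments": [[[0.001,0.006,0.012,0],[0.001,0.006,0.02,0],[0.001,0.005,0.025,0],[0,0.004,0.025,0],[0,0.001,0.02,0],[0,0,0.013,0],[0,0,0.004,0],[0,0,0,0]]]}}

```text
clock: 135.65
eef_pos: [0.5709, -0.301, 0.103]
tool_rot: [0.998, -0.034, 0.0, -0.053]
ft_force: [0.4, 0.3, -2.3]
grip_width: 0.0264
```

Run:
```python
from h import *
c=foot('w115');go(0.57,-.322,.093,-5)
```

```text
tool z [ 0.0042  0.1065 -0.9943] foot [ 0.5711 -0.2927  0.012 ]
2679 rel slopes deg [ 1.69 -6.78] foot down-normal [-0.0331 -0.0087 -0.9994] underside z 0.0128
t135.70 pos [ 0.571  -0.301   0.1034] yaw -3.9 tilt 6.12 tool shift [0.0005 0.022  0.0081] dist 0.023 turn 1.1 F [ 0.5  0.8 -4.2] w 0.0268
```

View pics/w115.png

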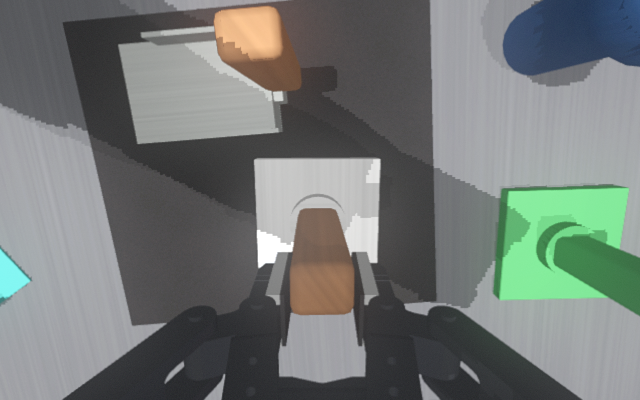

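Emit:
{"name": "send_rows", "arguments": {"increments": [[[0,0.008,0,0],[0,0.008,0.003,0],[0,0.001,0.004,0],[0,0,0.004,0],[0,0,0.004,0],[0,0,0.003,0],[0,0,0,0],[0,0,0,0]]]}}

```text
clock: 136.5
eef_pos: [0.572, -0.3218, 0.0966]
tool_rot: [0.998, -0.035, 0.007, -0.049]
ft_force: [0.6, -0.3, -3.9]
grip_width: 0.0267
```

Run:
```python
from h import *
c=foot();go(0.57,-.322,.093,-5)
```

```text
tool z [ 0.018   0.0973 -0.9951] foot [ 0.5735 -0.3144  0.0056]
3200 rel slopes deg [  1.15 -23.7 ] foot down-normal [-0.0283 -0.2882 -0.9572] underside z 0.0041
t136.55 pos [ 0.5719 -0.3217  0.0964] yaw -4.04 tilt 5.69 tool shift [-0.002   0.0007  0.0033] dist 0.004 turn 0.96 F [-0.4  0.3 -3.4] w 0.0269
```

Emit:
{"name": "send_rows", "arguments": {"increments": [[[0,0,0.004,0],[0,0,0.005,0],[0,0,0.005,0],[0,0,0.005,0],[0,0,0.004,0],[0,0,0,0],[0,0,0,0],[0,0,0,0]]]}}

```text
clock: 137.35
eef_pos: [0.5713, -0.3237, 0.0952]
tool_rot: [0.998, -0.037, 0.013, -0.044]
ft_force: [-1.1, -0.6, -0.6]
grip_width: 0.0266
```

Run:
```python
from h import *
c=foot('w116');go(0.57,-.322,.093,-5)
```

```text
tool z [ 0.0289  0.0872 -0.9958] foot [ 0.5738 -0.3172  0.0041]
4925 rel slopes deg [  1.68 -17.96] foot down-normal [-0.0218 -0.2119 -0.9771] underside z 0.005
t137.40 pos [ 0.5713 -0.3236  0.0952] yaw -4.24 tilt 5.28 tool shift [-0.0015 -0.0013  0.0023] dist 0.003 turn 0.76 F [-0.2  0.  -0.1] w 0.0267
```

View pics/w116.png

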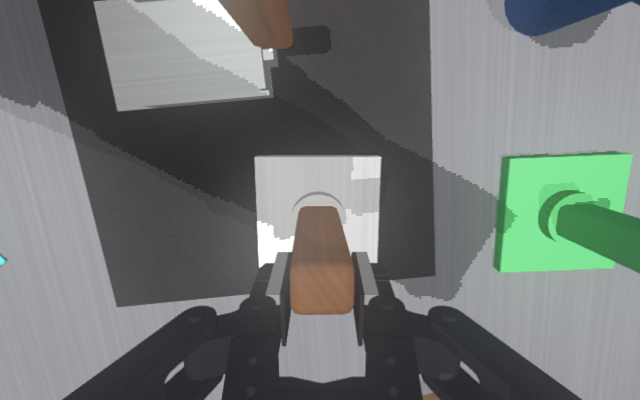

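Emit:
{"name": "send_rows", "arguments": {"hand": -0.6, "increments": [[[0,0,0,0],[0,0,0,0],[0,0,0,0],[0,0,0,0],[0,0,0,0],[0,-0.001,-0.01,0],[0,-0.002,-0.02,0],[0,-0.002,-0.03,0]]]}}

```text
clock: 138.2
eef_pos: [0.5684, -0.3221, 0.1521]
tool_rot: [0.998, -0.036, 0.009, -0.047]
ft_force: [0.2, -0.0, -0.2]
grip_width: 0.0685
```

Emit:
{"name": "send_rows", "arguments": {"increments": [[[0,-0.002,-0.04,0],[0,0,-0.045,0],[0,0,-0.045,0],[-0.01,-0.01,-0.02,0],[-0.02,-0.03,0,0],[-0.02,-0.03,0,0],[-0.01,-0.02,0,0],[0,0,0,0]]]}}

```text
clock: 139.0
eef_pos: [0.5113, -0.2394, 0.3277]
tool_rot: [0.998, -0.037, 0.018, -0.042]
ft_force: [-0.6, -0.3, -0.5]
grip_width: 0.0679
```

Run:
```python
from h import *
go(.5,-.2,.3); c=cam('wrist','w117'); handle(c,.122,.136,(.5,.64,-.4,-.28)); handle(c,.134,.149,(.45,.7,-.26,-.15)); cam('scene','s117'); cam('top','t117')
W=cloud(c).reshape(-1,3)
m=(W[:,2]>.009)&(W[:,2]<.021)&(W[:,0]>.50)&(W[:,0]<.65)&(W[:,1]>-.40)&(W[:,1]<-.262); print(m.sum(),cv2.minAreaRect((W[m][:,:2]*1000).astype(np.float32)))
im=cv2.imread('pics/t117.png')[130:260,160:370]; cv2.imwrite('pics/t117c.png',cv2.resize(im,None,fx=3.5,fy=3.5,interpolation=cv2.INTER_CUBIC))
```

```text
t139.00 pos [ 0.5113 -0.2394  0.3277] yaw -4.32 tilt 5.29 tool shift [-0.0151 -0.0359  0.0304] dist 0.049 turn None F [-0.6 -0.3 -0.5] w 0.0679
handle 518 [ 0.569  -0.3266  0.1308] ((570.0933227539062, -328.2728271484375), (23.0751953125, 28.341808319091797), 85.6598892211914)
handle 401 [ 0.5512 -0.2055  0.1405] ((551.6026611328125, -205.87954711914062), (23.966812133789062, 17.823049545288086), 0.9306424856185913)
2641 ((569.8966064453125, -329.1687316894531), (90.3281021118164, 90.40367889404297), 85.71270751953125)
```

View pics/w117.png

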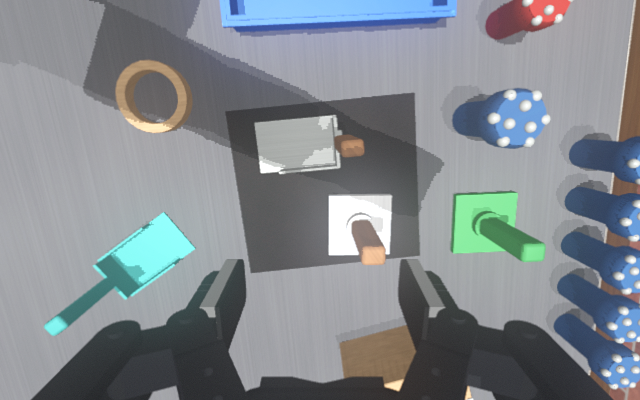

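View pics/s117.png

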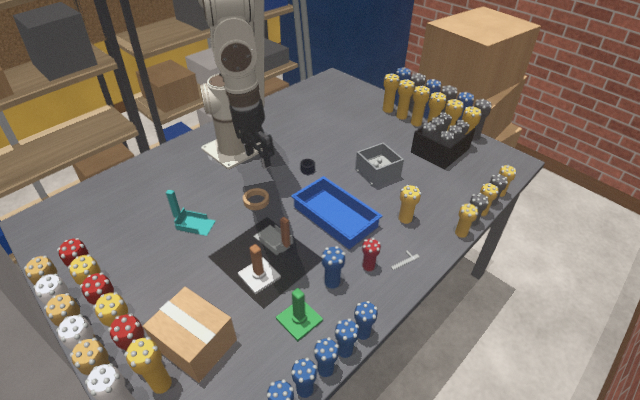

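View pics/t117c.png

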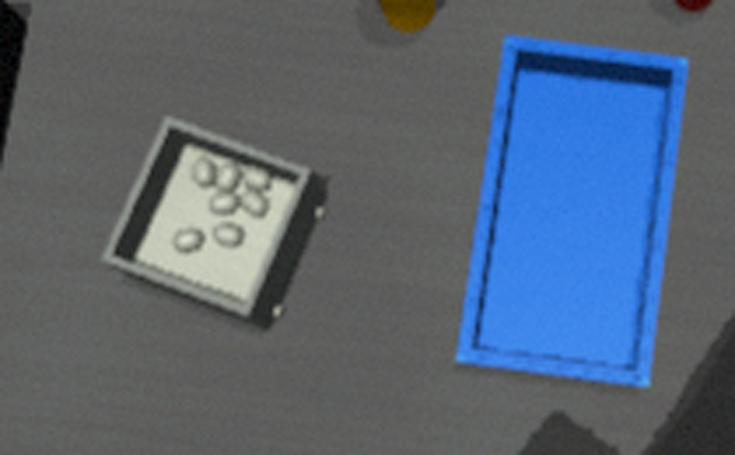

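```bash
python3 -c "
from workcell import order
print(order.job_done())"
```

```text
the job is handed in; nothing more can be done
None
```

I handed the job in at about 139 s: all seven carbide buttons that were there are in the packing box, and the bin is empty in the last top picture. I carried every button in the scoop, never with the fingers.

**Pressing:** The first press leaned over by several degrees, so I backed off, straightened the tamper in the box and pressed again. The second press held for about 1 s with 27–31 N on the plate and its foot within about 1–3° of level. The plate read about 26 mm high, against 25 mm when bottomed out. That 1 mm is within the camera's accuracy, so I judged it bottomed, because 16 N is enough to take the plate to its stop. I did not measure the plate again after lifting the tamper.

**Last checks:**
- **Scoop:** it stands upright on the mat, with its handle at about (0.552, −0.206).
- **Tamper:** it stands upright on the mat beside the scoop, at about (0.570, −0.329).
- **Bystanders:** all the drill bits still stand, and the look-alikes were left alone.
- **Robot:** the gripper is open and clear of everything.

The tamper was knocked aside to the edge of the mat partway through the run. I measured its position again before grasping it.

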